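# Portion hazelnuts into the lunch warmer

### The arm

A 6-joint arm with a two-finger parallel gripper is mounted at the origin on the work surface. World frame = base frame: x ahead of the robot, y to its left, z up, the work surface at z = 0. Lengths are in m, angles in degrees, forces in N, time in s.
With the tool pointing down it reaches from about 0.3 to 0.75 m from the base axis. Payload 8.5 kg.
Tool frame: the origin (TCP) lies at the very end of the fingers, on their centre line; the grasp point (between the pads) lies 19 mm behind it; z points along the fingers, y is the line along which they close (so a half turn about z gives the same grasp; the last joint's range is limited). The gripper opens to 85 mm and grips with 20 to 120 N. Pads are 22 mm wide; open, the fingers measure 114 mm over their backs; the gripper's body (76 mm by 85 mm) begins 54 mm behind the grasp point. The pads swing forward as they close: fully open they stand 13 mm farther back than shut.
Start: joints at [-76.679, 21.807, 74.336, -0, 83.858, -12.336], TCP at [0.238, -0.496, 0.205] pointing down, gripper open.
Joint ranges: [-178.18, 178.18], [-50.72, 133.34], [12.68, 142.11], [-81.47, 261.47], [9.98, 163.14], [-165.26, 165.26]. Speed limits (degrees/s): [136.94, 136.94, 180, 180, 180, 180].

### API

Orientations are given as a 3x3 rotation matrix whose columns are the frame's x, y, z axes.
In Python, from workcell import manip gives the robot as it stands.
- The arm moves only by the tool carry_out, never from a script. Its argument "increments" is a list of rows, each an object of numbers: "wx", "wy", "wz": the turn, a rotation vector about the tool's x, y, z in units of 6 degrees (1.0 is 6 degrees); "dx", "dy", "dz": the shift along the tool's x, y, z in units of 40 mm (1.0 is 40 mm); "jaw": the finger opening in mm, from 0 to 85.4. In form: [{"wx": .., "wy": .., "wz": .., "dx": .., "dy": .., "dz": .., "jaw": ..}, ...]. A call has exactly 5 rows; each row is the pose to reach, as a shift and turn from the pose commanded when the call began, along the tool's axes at that moment; what a row does not reach only later rows make up. A row lasts 1/12 s, in which the tool goes at most 41.7 mm and 7.16 degrees, less where a joint would pass 70% of its speed; a pose out of reach is approached as far as the arm can. A call with a gripper value outside its range is refused whole. The fingers move at their own pace and stop on an object; "newtons" is the grip in N (left out, the last holds). Time passes only in rows, so rows that repeat a pose let the fingers close, or fill a call up. It gives the time, the measured TCP pose, the force, the opening and the grip force at its end, in the units of the state.
- manip.observe(): the state, without advancing time (a new reading comes with each control period).
- manip.grab_frame(name): name is "scene" or "side" or "wrist"; returns (picture, depth): 400x640x3 uint8, blue, green, red; 400x640 float32, m along the optical axis (not along the pixel's ray), 0 where there is no reading.
- manip.camera_model(name): a dict with "fovy" (degrees; the focal length in pixels is half the picture's height over the tangent of half this angle, whatever the lens; pixels are square), "cx", "cy" (the principal point, pixels), "dist_coeffs" ([k1, k2, p1, p2, k3] as OpenCV has them; the pictures are not rectified), "R" (3x3) and "t" (3): a world point X has camera coordinates R X + t. Camera axes: x right, y down, z forward; pixel columns grow to the right and rows downward; lengths in m; the calibration is good to about 2 mm. A picture is of the moment at which its call begins: read the wrist's pose just before it. camera_model takes no time and is no camera call; for the wrist camera it gives the pose at the moment of the call.
- manip.sign_off(): hands the job in; it is judged then, once.
The state is a dict: "time_s": time; "qpos": joint angles; "qd": joint speeds; "effort": joint torques, N m; "tool_pos": TCP position; "orientation": TCP orientation; "wrist_force": force on the tool from outside, world axes, zero at the start; "torque": the same for the moment, N m; "gripper_width": finger opening in m; "gripper_force": force on a finger pad.
Only numpy, scipy, OpenCV 4.12 (cv2) and the standard library are available. Lean on these libraries where they do the work, as an engineer would, in place of code of your own. Each camera call takes 0.05 s, during which the arm holds its last target. There are 200 camera calls.

### The job

Put all the loose hazelnuts from the counter into the aluminium cup with the ones already there, then tip the cup out into the open steel tiffin box so that every hazelnut is in it, and stand the cup upright back on its cork coaster. After that shut the tiffin's lid fully and only then turn the warmer's dial clockwise to its end stop. Leave everything else where it stands.

Things in the scene. Friction and masses are not known exactly. Their poses are not given: they have to be found in the camera images.
- warmer: white slab of the electric lunch warmer, fixed, 170 (x) x 280 (y) x 25 mm high; origin at the centre of its underside; its x axis points to the back (hinge side of the box), its y axis from the box towards the dial
- tiffin: square open steel tiffin box fixed on the warmer's right part, 150 x 150 x 55 mm outside, walls and floor 4 mm; origin at the centre of its underside (25 mm above the counter, so the rim is 80 mm above it); axes as the warmer's
- tiffin_lid (a joint): angle of the tiffin's hinged steel lid, rad: 0 shut, 1.9 fully open; it starts standing open. The lid is a 150 x 150 mm plate, 6 mm thick, with a small black knob, 43 mm high and 28 mm across, on its outer face, midway along y and 30 mm from the free edge. The hinge is stiff (about 0.17 N m): the lid stays where it is put and must be pushed all the way
- tiffin_lid_hinge (a point): middle of the lid's hinge line, at the back (+x of the box) rim, in the lid's inner face. The hinge line runs along the box's y axis
- dial (a joint): angle of the warmer's black dial, rad: 0 fully anticlockwise, 2.6 the clockwise end stop; grows when turned clockwise seen from above; light friction, stays where it is left
- dial_grip (a point): on the dial's axis (upright), 37 mm above the warmer's slab, at the height to grip its bar. The bar is 14 mm thick, 42 mm long, its top 7 mm above this point; at angle 0 it lies along the warmer's x axis
- coaster: round cork coaster, fixed, 100 mm across, 6 mm thick; origin at the centre of its underside
- cup: plain open aluminium measuring cup without handle, round, slightly tapered: 62 mm outside diameter at the foot, 68 mm at the rim, 85 mm tall, wall 2.5 mm, floor 4 mm, 0.12 kg; origin at the centre of its underside, z axis towards its mouth. Starts standing on the coaster with three hazelnuts in it
- nut0: a whole hazelnut: brown ball 19 mm in diameter, 10 g, with a pale flat base 12 mm across (it stands on this with its centre 9 mm up) and a small tip; origin at the centre of the ball; starts in the cup
- nut1: a whole hazelnut: brown ball 19 mm in diameter, 10 g, with a pale flat base 12 mm across (it stands on this with its centre 9 mm up) and a small tip; origin at the centre of the ball; starts in the cup
- nut2: a whole hazelnut: brown ball 19 mm in diameter, 10 g, with a pale flat base 12 mm across (it stands on this with its centre 9 mm up) and a small tip; origin at the centre of the ball; starts in the cup
- nut3: a whole hazelnut: brown ball 19 mm in diameter, 10 g, with a pale flat base 12 mm across (it stands on this with its centre 9 mm up) and a small tip; origin at the centre of the ball; starts loose on the counter to the right, or is absent
- nut4: a whole hazelnut: brown ball 19 mm in diameter, 10 g, with a pale flat base 12 mm across (it stands on this with its centre 9 mm up) and a small tip; origin at the centre of the ball; starts loose on the counter to the right, or is absent
- nut5: a whole hazelnut: brown ball 19 mm in diameter, 10 g, with a pale flat base 12 mm across (it stands on this with its centre 9 mm up) and a small tip; origin at the centre of the ball; starts loose on the counter to the right, or is absent
- nut6: a whole hazelnut: brown ball 19 mm in diameter, 10 g, with a pale flat base 12 mm across (it stands on this with its centre 9 mm up) and a small tip; origin at the centre of the ball; starts loose on the counter to the right, or is absent
- nut7: a whole hazelnut: brown ball 19 mm in diameter, 10 g, with a pale flat base 12 mm across (it stands on this with its centre 9 mm up) and a small tip; origin at the centre of the ball; starts loose on the counter to the right, or is absent
- nut8: a whole hazelnut: brown ball 19 mm in diameter, 10 g, with a pale flat base 12 mm across (it stands on this with its centre 9 mm up) and a small tip; origin at the centre of the ball; starts loose on the counter to the right, or is absent
- nut9: a whole hazelnut: brown ball 19 mm in diameter, 10 g, with a pale flat base 12 mm across (it stands on this with its centre 9 mm up) and a small tip; origin at the centre of the ball; starts loose on the counter to the right, or is absent
- canister_big: bystander: closed aluminium canister, 92 mm diameter, 130 mm tall, knob on top to 142 mm; origin at the centre of its underside
- canister_small: bystander: closed aluminium canister, 76 mm diameter, 100 mm tall, knob on top to 112 mm; origin at the centre of its underside
- spoon_holder: bystander: white ceramic pot with three spoons, 90 mm diameter, 120 mm tall, spoons to 215 mm; origin at the centre of its underside
- silicone_lid: bystander: green hard silicone lid lying flat, 90 mm diameter, 7 mm thick, with a 24 mm knob up to 21 mm; origin at the centre of its underside
- spice_jar: bystander: closed glass jar, 44 mm diameter, 80 mm tall; origin at the centre of its underside
- mug: bystander: white mug with one handle, 76 mm diameter, 90 mm tall; origin at the centre of its underside
Things that resemble listed ones, but are neither listed nor needed, are in the scene too. What is shaped like the cup but purple is not meant.

How it is judged (in metres and radians):
On the way, in this order (a step that is already met when the one before it is completed fails the run):
1. all the hazelnuts present are together in the upright cup (angle between cup's own z axis and vertical below 0.3 rad and horizontal distance between each of nut0, nut1, nut2, nut3, nut4, nut5, nut6, nut7, nut8, nut9 and cup below 0.033 m and z of nut0 in the frame of cup between 0 and 0.09 m and z of nut1 in the frame of cup between 0 and 0.09 m and z of nut2 in the frame of cup between 0 and 0.09 m and z of nut3 in the frame of cup between 0 and 0.09 m and z of nut4 in the frame of cup between 0 and 0.09 m and z of nut5 in the frame of cup between 0 and 0.09 m and z of nut6 in the frame of cup between 0 and 0.09 m and z of nut7 in the frame of cup between 0 and 0.09 m and z of nut8 in the frame of cup between 0 and 0.09 m and z of nut9 in the frame of cup between 0 and 0.09 m), for 0.2 s.
2. the cup is tipped well over beside or above the tiffin and hazelnuts are arriving in the box (angle between cup's own z axis and vertical above 1.1 rad and horizontal distance between cup and tiffin below 0.25 m and ((x of nut0 in the frame of tiffin between -0.073 and 0.073 m and y of nut0 in the frame of tiffin between -0.073 and 0.073 m and z of nut0 in the frame of tiffin between 0 and 0.055 m) or (x of nut1 in the frame of tiffin between -0.073 and 0.073 m and y of nut1 in the frame of tiffin between -0.073 and 0.073 m and z of nut1 in the frame of tiffin between 0 and 0.055 m) or (x of nut2 in the frame of tiffin between -0.073 and 0.073 m and y of nut2 in the frame of tiffin between -0.073 and 0.073 m and z of nut2 in the frame of tiffin between 0 and 0.055 m) or (x of nut3 in the frame of tiffin between -0.073 and 0.073 m and y of nut3 in the frame of tiffin between -0.073 and 0.073 m and z of nut3 in the frame of tiffin between 0 and 0.055 m) or (x of nut4 in the frame of tiffin between -0.073 and 0.073 m and y of nut4 in the frame of tiffin between -0.073 and 0.073 m and z of nut4 in the frame of tiffin between 0 and 0.055 m) or (x of nut5 in the frame of tiffin between -0.073 and 0.073 m and y of nut5 in the frame of tiffin between -0.073 and 0.073 m and z of nut5 in the frame of tiffin between 0 and 0.055 m) or (x of nut6 in the frame of tiffin between -0.073 and 0.073 m and y of nut6 in the frame of tiffin between -0.073 and 0.073 m and z of nut6 in the frame of tiffin between 0 and 0.055 m) or (x of nut7 in the frame of tiffin between -0.073 and 0.073 m and y of nut7 in the frame of tiffin between -0.073 and 0.073 m and z of nut7 in the frame of tiffin between 0 and 0.055 m) or (x of nut8 in the frame of tiffin between -0.073 and 0.073 m and y of nut8 in the frame of tiffin between -0.073 and 0.073 m and z of nut8 in the frame of tiffin between 0 and 0.055 m) or (x of nut9 in the frame of tiffin between -0.073 and 0.073 m and y of nut9 in the frame of tiffin between -0.073 and 0.073 m and z of nut9 in the frame of tiffin between 0 and 0.055 m))), for 0.05 s.
3. all the hazelnuts are in the tiffin and the cup stands upright on the coaster, let go (x of nut0 in the frame of tiffin between -0.073 and 0.073 m and y of nut0 in the frame of tiffin between -0.073 and 0.073 m and z of nut0 in the frame of tiffin between 0 and 0.055 m and x of nut1 in the frame of tiffin between -0.073 and 0.073 m and y of nut1 in the frame of tiffin between -0.073 and 0.073 m and z of nut1 in the frame of tiffin between 0 and 0.055 m and x of nut2 in the frame of tiffin between -0.073 and 0.073 m and y of nut2 in the frame of tiffin between -0.073 and 0.073 m and z of nut2 in the frame of tiffin between 0 and 0.055 m and x of nut3 in the frame of tiffin between -0.073 and 0.073 m and y of nut3 in the frame of tiffin between -0.073 and 0.073 m and z of nut3 in the frame of tiffin between 0 and 0.055 m and x of nut4 in the frame of tiffin between -0.073 and 0.073 m and y of nut4 in the frame of tiffin between -0.073 and 0.073 m and z of nut4 in the frame of tiffin between 0 and 0.055 m and x of nut5 in the frame of tiffin between -0.073 and 0.073 m and y of nut5 in the frame of tiffin between -0.073 and 0.073 m and z of nut5 in the frame of tiffin between 0 and 0.055 m and x of nut6 in the frame of tiffin between -0.073 and 0.073 m and y of nut6 in the frame of tiffin between -0.073 and 0.073 m and z of nut6 in the frame of tiffin between 0 and 0.055 m and x of nut7 in the frame of tiffin between -0.073 and 0.073 m and y of nut7 in the frame of tiffin between -0.073 and 0.073 m and z of nut7 in the frame of tiffin between 0 and 0.055 m and x of nut8 in the frame of tiffin between -0.073 and 0.073 m and y of nut8 in the frame of tiffin between -0.073 and 0.073 m and z of nut8 in the frame of tiffin between 0 and 0.055 m and x of nut9 in the frame of tiffin between -0.073 and 0.073 m and y of nut9 in the frame of tiffin between -0.073 and 0.073 m and z of nut9 in the frame of tiffin between 0 and 0.055 m and horizontal distance between cup and coaster below 0.03 m and angle between cup's own z axis and vertical below 0.1 rad and height (world z) of cup below 0.012 m and contact force between cup and the fingers below 0.1 N), for 0.2 s.
4. the tiffin's lid is shut over the hazelnuts (value of joint tiffin_lid below 0.05 rad and x of nut0 in the frame of tiffin between -0.073 and 0.073 m and y of nut0 in the frame of tiffin between -0.073 and 0.073 m and z of nut0 in the frame of tiffin between 0 and 0.055 m and x of nut1 in the frame of tiffin between -0.073 and 0.073 m and y of nut1 in the frame of tiffin between -0.073 and 0.073 m and z of nut1 in the frame of tiffin between 0 and 0.055 m and x of nut2 in the frame of tiffin between -0.073 and 0.073 m and y of nut2 in the frame of tiffin between -0.073 and 0.073 m and z of nut2 in the frame of tiffin between 0 and 0.055 m and x of nut3 in the frame of tiffin between -0.073 and 0.073 m and y of nut3 in the frame of tiffin between -0.073 and 0.073 m and z of nut3 in the frame of tiffin between 0 and 0.055 m and x of nut4 in the frame of tiffin between -0.073 and 0.073 m and y of nut4 in the frame of tiffin between -0.073 and 0.073 m and z of nut4 in the frame of tiffin between 0 and 0.055 m and x of nut5 in the frame of tiffin between -0.073 and 0.073 m and y of nut5 in the frame of tiffin between -0.073 and 0.073 m and z of nut5 in the frame of tiffin between 0 and 0.055 m and x of nut6 in the frame of tiffin between -0.073 and 0.073 m and y of nut6 in the frame of tiffin between -0.073 and 0.073 m and z of nut6 in the frame of tiffin between 0 and 0.055 m and x of nut7 in the frame of tiffin between -0.073 and 0.073 m and y of nut7 in the frame of tiffin between -0.073 and 0.073 m and z of nut7 in the frame of tiffin between 0 and 0.055 m and x of nut8 in the frame of tiffin between -0.073 and 0.073 m and y of nut8 in the frame of tiffin between -0.073 and 0.073 m and z of nut8 in the frame of tiffin between 0 and 0.055 m and x of nut9 in the frame of tiffin between -0.073 and 0.073 m and y of nut9 in the frame of tiffin between -0.073 and 0.073 m and z of nut9 in the frame of tiffin between 0 and 0.055 m), for 0.2 s.
5. the dial is at its clockwise end stop (value of joint dial above 2.5 rad), for 0.2 s.
At the end, for the whole second after the job is handed in: every hazelnut present lies inside the tiffin box, below its rim; the lid is shut (within 0.05 rad); the dial is within 0.1 rad of its clockwise end stop; the cup stands upright (within 0.1 rad) at rest on the coaster, its centre within 30 mm of the coaster's (all of step 4 and horizontal distance between cup and coaster below 0.03 m and angle between cup's own z axis and vertical below 0.1 rad and height (world z) of cup below 0.012 m and value of joint dial above 2.5 rad and linear speed of cup below 0.02 m/s); the robot touches nothing.
It fails at once if a bystander (canister, spoon holder, silicone lid, jar or mug) is shifted by more than 30 mm or tipped (distance of any of canister_big, canister_small, spoon_holder, silicone_lid, spice_jar, mug from where it was at the start of the episode above 0.03 m or angle between any of canister_big, canister_small, spoon_holder, silicone_lid, spice_jar, mug's own z axis and vertical above 0.3 rad).
Of nut3, nut4, nut5, nut6, nut7, nut8, nut9 only 4 to 7 are there at a start; the rules pass over those that are not, and their reading is None.
At some moment in a run one of nut3, nut4, nut5, nut6, nut7, nut8, nut9 may be knocked a few centimetres aside while the robot is not near it.
It also fails if it takes over 210 s, if anything falls off the work surface, if the arm or the gripper's body presses on something with over 40 N, if the wrist force passes 120 N, or if a joint passes its speed limit or range.

## Working session

There is one attempt and no reset: what is moved stays moved. The work goes in short steps, Python scripts to look and compute and a tool call to move; the robot and the scene stay as the last step left them, time stands still between calls to the robot, and variables do not carry over. Pictures are saved under pics/ and viewed, at most 14 in all, crops included, and the job is handed in when it is done.

Besides the shell and the picture viewer there is one more tool, called after "Call:" as name(argument=value, ...) on one line, values as JSON. carry_out: Moves the arm, as the interface text tells. Its arguments: {"type":"object","properties":{"increments":{"type":"array","items":{"type":"object","properties":{"wx":{"type":"number"},"wy":{"type":"number"},"wz":{"type":"number"},"dx":{"type":"number"},"dy":{"type":"number"},"dz":{"type":"number"},"jaw":{"type":"number"}}}},"newtons":{"type":"number"}},"required":["increments"]}

```bash
ls; mkdir -p pics; cat > h.py <<'E'
import numpy as np, cv2
from workcell import manip
def cam(n):
    m=manip.camera_model(n); f=200/np.tan(np.radians(m["fovy"])/2)
    K=np.array([[f,0,m["cx"]],[0,f,m["cy"]],[0,0,1]]); return K,np.array(m["dist_coeffs"],float),np.array(m["R"]),np.array(m["t"])
def world(c,d,pts):
    K,D,R,t=c; pts=np.array(pts,float).reshape(-1,2)
    u=cv2.undistortPoints(pts.reshape(-1,1,2),K,D).reshape(-1,2)
    z=np.array([d[int(round(p[1])),int(round(p[0]))] for p in pts])
    return (np.c_[u*z[:,None],z]-t)@R
def plane(c,pts,z):
    K,D,R,t=c; u=cv2.undistortPoints(np.array(pts,float).reshape(-1,1,2),K,D).reshape(-1,2)
    v=np.c_[u,np.ones(len(u))]@R; o=-R.T@t
    return o+v*((z-o[2])/v[:,2])[:,None]
def proj(c,P):
    K,D,R,t=c; return cv2.projectPoints(np.array(P,float).reshape(-1,1,3),cv2.Rodrigues(R)[0],t,K,D)[0].reshape(-1,2)
def rel(target,Rt=None):
    "shift/turn in tool units from present pose"
    from scipy.spatial.transform import Rotation as Ro
    s=manip.observe(); R=np.array(s["orientation"]); p=np.array(s["tool_pos"])
    sh=R.T@(np.array(target)-p)/0.04
    w=Ro.from_matrix(R.T@Rt).as_rotvec(degrees=True)/6 if Rt is not None else np.zeros(3)
    return sh.round(3),w.round(3)
def shot(n,save):
    c=cam(n); im,d=manip.grab_frame(n); np.savez(''+save+'.npz',im=im,d=d,K=c[0],D=c[1],R=c[2],t=c[3]); cv2.imwrite('pics/'+save+'.png',im); return c,im,d
def load(save):
    z=np.load(''+save+'.npz'); return (z['K'],z['D'],z['R'],z['t']),z['im'],z['d']
E
python3 - <<'E'
from h import *
s=manip.observe(); print(s)
for n in("scene","side","wrist"):
    c,im,d=shot(n,n+"0"); print(n,c[0][0,0],c[1],(-c[2].T@c[3]).round(3),c[2][2].round(2))
a=[cv2.imread(f'pics/{n}0.png') for n in("scene","side")]
E
```

```text
pics
{'time_s': 0.0, 'qpos': array([-7.66776438e+01,  2.18420598e+01,  7.43859882e+01,  5.70914710e-04,
        8.38590732e+01, -1.23352730e+01]), 'qd': array([-0.03837125,  0.024555  , -0.04692868, -0.00760518,  0.07380539,
        0.09882863]), 'effort': array([ 3.54500999e-04, -4.48456657e+01, -2.31279320e+01, -1.61214216e-04,
        4.74910907e-03, -2.54042624e-05]), 'tool_pos': array([ 0.23807024, -0.49542597,  0.20459453]), 'orientation': array([[ 9.01397992e-01,  4.32991390e-01, -3.40739036e-04],
       [ 4.32991395e-01, -9.01396836e-01,  1.48191385e-03],
       [ 3.34514848e-04, -1.48333124e-03, -9.99998844e-01]]), 'wrist_force': array([-0.2160539 ,  0.38983945,  0.59658713]), 'torque': array([ 0.01218042, -0.00562216, -0.03569628]), 'gripper_force': 0.0, 'gripper_width': 0.08567155002708485}
scene 364.06187986968513 [-0.06895439  0.          0.          0.          0.        ] [1.112 0.202 0.867] [-0.55 -0.17 -0.82]
side 507.6392272388339 [-0.02582733  0.          0.          0.          0.        ] [ 0.399 -1.319  0.949] [ 0.1   0.83 -0.55]
wrist 348.8894775905427 [-0.02668787  0.          0.          0.          0.        ] [ 0.315 -0.459  0.373] [-0.3  -0.14 -0.94]
```

View pics/scene0.png

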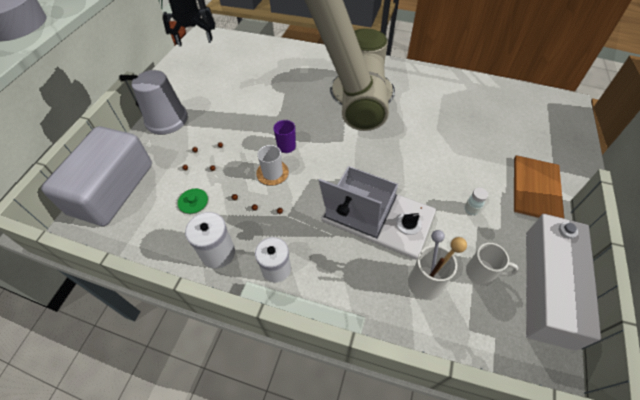

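View pics/side0.png

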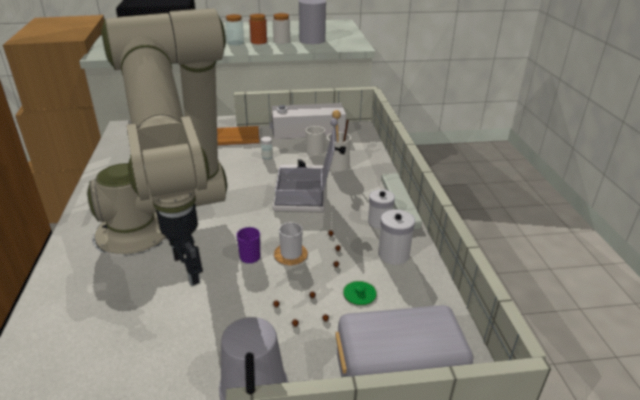

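View pics/wrist0.png

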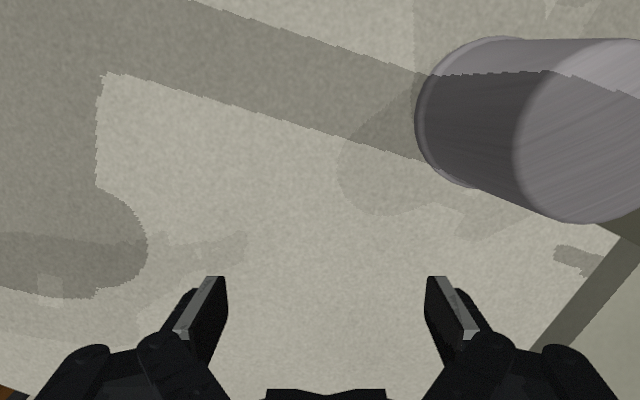

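Loose nuts: scene pixels (195,150), (220,145), (185,168), (212,168), (235,197), (254,208), (280,211), so 7. The cup could be the aluminium one at scene (270,160), on the cork, or the purple one at (285,135), which is the decoy. The jug (160,100) and the canisters (210,240), (272,260) also look similar. I'm choosing (270,160).

```bash
python3 - <<'E'
from h import *
def nuts(n,save):
    c,im,d=load(save); hsv=cv2.cvtColor(im,cv2.COLOR_BGR2HSV)
    m=((hsv[...,0]<15)&(hsv[...,1]>90)&(hsv[...,2]<170)).astype(np.uint8)
    k,l,st,ce=cv2.connectedComponentsWithStats(m)
    for i in range(1,k):
        if 5<=st[i,4]<150:
            p=plane(c,[ce[i]],.010)[0]
            w=world(c,d,[ce[i]])[0]
            if 0<p[0]<.9 and -.8<p[1]<.3: print(n,ce[i].round(1),st[i,4],p.round(3),w.round(3))
nuts("scene","scene0"); nuts("side","side0")
for n,pts in (("scene",[(270,178),(259,162),(281,158),(270,150),(322,181),(381,209),(397,180),(357,170),(344,205),(410,216),(193,200),(434,210),(285,126),(208,226),(272,250)]),("side",[(291,256),(281,228),(301,228),(324,170),(276,175),(325,207),(302,162),(332,140),(360,293),(249,232)])):
    c,im,d=load(n+"0"); print(n); 
    for p,w in zip(pts,world(c,d,pts)): print(p,w.round(3))
c1,i1,_=load("scene0");c2,i2,_=load("side0")
a=cv2.resize(i1[110:240,235:445],None,fx=3.8,fy=3.8,interpolation=3)
cv2.imwrite('pics/crop1.png',a)
E
```

```text
scene [220.  144.5] 16 [ 0.42  -0.372  0.01 ] [ 0.427 -0.367  0.019]
scene [194.6 149.1] 17 [ 0.462 -0.443  0.01 ] [ 0.467 -0.439  0.016]
scene [184.8 167. ] 19 [ 0.54  -0.435  0.01 ] [ 0.545 -0.429  0.018]
scene [212.2 167.6] 19 [ 0.517 -0.351  0.01 ] [ 0.521 -0.347  0.016]
scene [234.2 196.9] 23 [ 0.599 -0.236  0.01 ] [ 0.604 -0.232  0.017]
scene [254.3 207. ] 24 [ 0.615 -0.165  0.01 ] [ 0.62  -0.161  0.019]
scene [279.4 210.2] 21 [ 0.604 -0.092  0.01 ] [ 0.609 -0.089  0.019]
side [330.5 232.8] 16 [ 0.606 -0.096  0.01 ] [ 0.605 -0.099  0.013]
side [337.6 247.8] 16 [ 0.616 -0.17   0.01 ] [ 0.615 -0.175  0.014]
side [335.7 263.8] 16 [ 0.599 -0.24   0.01 ] [ 0.598 -0.244  0.013]
side [312.  294.3] 23 [ 0.518 -0.353  0.01 ] [ 0.518 -0.358  0.014]
side [275.9 303.3] 24 [ 0.422 -0.376  0.01 ] [ 0.422 -0.379  0.014]
side [325.1 317.4] 25 [ 0.541 -0.438  0.01 ] [ 0.54  -0.444  0.016]
side [294.9 322.5] 27 [ 0.465 -0.446  0.01 ] [ 0.465 -0.448  0.011]
scene
(270, 178) [ 0.508 -0.159  0.017]
(259, 162) [ 0.501 -0.189  0.072]
(281, 158) [ 0.468 -0.133  0.072]
(270, 150) [ 0.449 -0.175  0.074]
(322, 181) [0.631 0.045 0.227]
(381, 209) [0.529 0.183 0.03 ]
(397, 180) [0.39  0.207 0.   ]
(357, 170) [0.453 0.091 0.079]
(344, 205) [0.665 0.106 0.205]
(410, 216) [0.556 0.261 0.068]
(193, 200) [ 0.65  -0.341  0.02 ]
(434, 210) [0.487 0.325 0.025]
(285, 126) [ 0.33  -0.174  0.063]
(208, 226) [ 0.771 -0.194  0.138]
(272, 250) [ 0.773 -0.033  0.112]
side
(291, 256) [ 0.476 -0.195  0.013]
(281, 228) [ 0.453 -0.15   0.081]
(301, 228) [ 0.509 -0.164  0.087]
(324, 170) [0.613 0.111 0.112]
(276, 175) [0.461 0.282 0.002]
(325, 207) [0.61  0.052 0.005]
(302, 162) [0.554 0.249 0.069]
(332, 140) [0.636 0.106 0.223]
(360, 293) [ 0.644 -0.364  0.01 ]
(249, 232) [ 0.361 -0.134  0.063]
```

View pics/crop1.png

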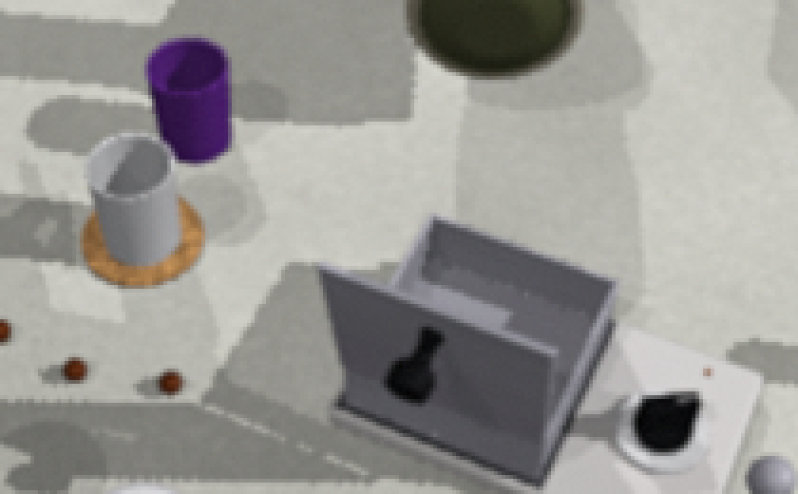

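```bash
python3 - <<'E'
from h import *
P=[];C=[]
for n in("scene0","side0"):
    c,im,d=load(n); v,u=np.mgrid[0:400,0:640]; m=(d>0).ravel()
    X=world(c,d,np.c_[u.ravel(),v.ravel()])[m]; P.append(X);C.append(im.reshape(-1,3)[m])
N=dict(A=(.605,-.094),B=(.6155,-.1675),C=(.599,-.238),D=(.5175,-.352),E=(.421,-.374),F=(.5405,-.4365),G=(.4635,-.4445))
for X,tag in zip(P,("scene","side")):
  for k,p in N.items():
    r=np.hypot(*(X[:,:2]-p).T); s=(X[:,2]>.05)&(X[:,2]<.3)&(r<.2)&~((abs(X[:,0]-.22)<.1)&(X[:,1]<-.35))
    if s.any():
        i=np.where(s)[0][r[s].argmin()]; print(tag,k,r[i].round(3),X[i].round(3))
from scipy.optimize import least_squares
for X,tag in zip(P,("scene","side")):
    s=(np.hypot(X[:,0]-.48,X[:,1]+.16)<.07)&(X[:,2]>.02)&(X[:,2]<.1); Y=X[s]
    # outer: fit robustly to tapered cylinder surface
    f=lambda p:(np.hypot(Y[:,0]-p[0],Y[:,1]-p[1])-(.031+.003*(Y[:,2]-.006)/.085))
    r=least_squares(f,[.48,-.16],loss='soft_l1',f_scale=.002); print(tag,'cup',r.x.round(4),len(Y),np.percentile(Y[:,2],99).round(3),np.median(abs(r.fun)).round(4))
    # lid plane
    s=(X[:,2]>.1)&(X[:,2]<.24)&(X[:,0]>.52)&(X[:,0]<.72)&(X[:,1]>.0)&(X[:,1]<.22); Y=X[s]
    m=np.median(Y,0); 
    for _ in range(5):
        w=np.linalg.svd(Y-Y.mean(0),full_matrices=False)[2][2]; e=abs((Y-Y.mean(0))@w); Y=Y[e<max(.004,np.median(e)*2)]
    print(tag,'lid n',w.round(3),Y.mean(0).round(4),len(Y),'yaw',np.degrees(np.arctan2(w[1],w[0])).round(1),'zmax',Y[:,2].max().round(3),'y',Y[:,1].min().round(3),Y[:,1].max().round(3))
E
```

```text
scene A 0.11 [ 0.507 -0.145  0.08 ]
scene B 0.104 [ 0.512 -0.161  0.085]
scene C 0.108 [ 0.509 -0.179  0.076]
scene D 0.158 [ 0.49  -0.196  0.092]
scene E 0.183 [ 0.463 -0.196  0.09 ]
scene F 0.103 [ 0.567 -0.536  0.111]
scene G 0.133 [ 0.388 -0.554  0.061]
side A 0.113 [ 0.502 -0.142  0.082]
side B 0.105 [ 0.511 -0.172  0.082]
side C 0.106 [ 0.503 -0.194  0.092]
side D 0.152 [ 0.479 -0.205  0.064]
side E 0.173 [ 0.463 -0.206  0.087]
side F 0.114 [ 0.563 -0.548  0.13 ]
side G 0.139 [ 0.554 -0.55   0.12 ]
scene cup [ 0.478  -0.1648] 649 0.094 0.0014
scene lid n [ 0.967 -0.147 -0.207] [0.6311 0.1152 0.1726] 1185 yaw -8.6 zmax 0.229 y 0.037 0.187
side cup [ 0.4775 -0.168 ] 671 0.09 0.0015
side lid n [-0.967  0.137  0.213] [0.6228 0.0912 0.1704] 266 yaw 172.0 zmax 0.226 y 0.03 0.187
```

The crop confirms the aluminium cup on the cork, the purple decoy behind it, and the open tiffin with its knob and dial to the right. The two views agree on all 7 nuts within 5 mm.

Call:
carry_out(increments=[{"wz": 1.1, "dx": 1, "dy": -0.1, "jaw": 50}, {"wz": 2.2, "dx": 2, "dy": -0.3, "jaw": 50}, {"wz": 3.3, "dx": 3, "dy": -0.5, "jaw": 50}, {"wz": 4.277, "dx": 4, "dy": -0.6, "jaw": 50}, {"wz": 4.277, "dx": 4.5, "dy": -0.7, "jaw": 50}], newtons=25)

```text
invalid input
```

```bash
python3 - <<'E'
from h import *
s=manip.observe();print(s['tool_pos'],np.array(s['orientation']).round(4),s['qpos'].round(1))
print(rel((.4215,-.375,.08),np.diag([1,-1,-1.])))
E
```

```text
[ 0.23808542 -0.49551235  0.20474793] [[ 9.014e-01  4.329e-01 -2.000e-04]
 [ 4.329e-01 -9.014e-01  1.100e-03]
 [ 3.000e-04 -1.100e-03 -1.000e+00]] [-76.7  21.8  74.4   0.   83.9 -12.3]
(array([ 5.437, -0.727,  3.121]), array([-0.011, -0.   ,  4.276]))
```

Call:
carry_out(increments=[{"wx": 0, "wy": 0, "wz": 1.1, "dx": 1, "dy": -0.1, "dz": 0, "jaw": 50}, {"wx": 0, "wy": 0, "wz": 2.2, "dx": 2, "dy": -0.3, "dz": 0, "jaw": 50}, {"wx": 0, "wy": 0, "wz": 3.3, "dx": 3, "dy": -0.5, "dz": 0, "jaw": 50}, {"wx": 0, "wy": 0, "wz": 4.277, "dx": 4, "dy": -0.6, "dz": 0, "jaw": 50}, {"wx": 0, "wy": 0, "wz": 4.277, "dx": 4.5, "dy": -0.7, "dz": 0, "jaw": 50}], newtons=25)

```text
time_s: 0.57
tool_pos: [0.3907, -0.3903, 0.2051]
orientation: [[1.0, -0.004, 0.0], [-0.004, -1.0, 0.001], [0.0, -0.001, -1.0]]
wrist_force: [-0.6, -0.8, -0.1]
gripper_width: 0.0499
gripper_force: 0.0
```

```bash
python3 - <<'E'
from h import *
s=manip.observe();print(s['tool_pos'],np.array(s['orientation']).round(4),s['qpos'].round(1))
print(rel((.4215,-.375,.08),np.diag([1,-1,-1.])))
E
```

```text
[ 0.39072724 -0.3902677   0.20507653] [[ 1.0e+00 -4.4e-03  4.0e-04]
 [-4.4e-03 -1.0e+00  8.0e-04]
 [ 4.0e-04 -8.0e-04 -1.0e+00]] [-57.3  22.   74.    0.   84.   33. ]
(array([ 0.766, -0.383,  3.128]), array([-0.007, -0.004, -0.042]))
```

Call:
carry_out(increments=[{"wx": 0, "wy": 0, "wz": 0, "dx": 0.77, "dy": -0.38, "dz": 0.8, "jaw": 50}, {"wx": 0, "wy": 0, "wz": 0, "dx": 0.77, "dy": -0.38, "dz": 1.6, "jaw": 50}, {"wx": 0, "wy": 0, "wz": 0, "dx": 0.77, "dy": -0.38, "dz": 2.4, "jaw": 50}, {"wx": 0, "wy": 0, "wz": 0, "dx": 0.77, "dy": -0.38, "dz": 2.4, "jaw": 50}, {"wx": 0, "wy": 0, "wz": 0, "dx": 0.77, "dy": -0.38, "dz": 2.4, "jaw": 50}])

```text
time_s: 0.98
tool_pos: [0.4187, -0.377, 0.1087]
orientation: [[1.0, -0.0, -0.002], [-0.0, -1.0, 0.002], [-0.002, -0.002, -1.0]]
wrist_force: [-0.3, -0.2, 0.0]
gripper_width: 0.0499
gripper_force: 0.0
```

```bash
python3 - <<'E'
from h import *
s=manip.observe();print(s['tool_pos'],np.array(s['orientation']).round(4))
c,im,d=shot("wrist","w1")
s=manip.observe();print(s['tool_pos'])
hsv=cv2.cvtColor(im,cv2.COLOR_BGR2HSV)
m=((hsv[...,0]<15)&(hsv[...,1]>90)).astype(np.uint8)
k,l,st,ce=cv2.connectedComponentsWithStats(m)
for i in range(1,k):
    if st[i,4]>60: print(ce[i].round(),st[i],plane(c,[ce[i]],.010)[0].round(4))
E
```

```text
[ 0.41874412 -0.37700957  0.1087351 ] [[ 1.0e+00 -1.0e-04 -1.8e-03]
 [-1.0e-04 -1.0e+00  2.4e-03]
 [-1.8e-03 -2.4e-03 -1.0e+00]]
[ 0.41925791 -0.37805867  0.11046402]
[411.  27.] [398  12  27  30 612] [ 0.5424 -0.4357  0.01  ]
[290.  62.] [278  48  25  28 544] [ 0.5198 -0.3513  0.01  ]
[414. 138.] [402 126  25  25 470] [ 0.466  -0.4433  0.01  ]
[321. 191.] [310 180  23  23 411] [ 0.4239 -0.373   0.01  ]
```

View pics/w1.png

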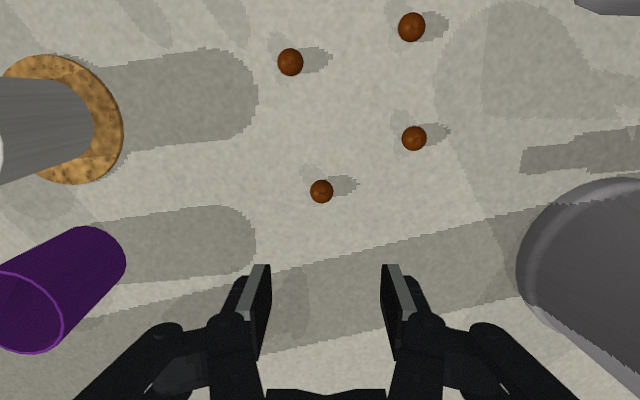

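Wrist view: nuts at (321,191), (290,62), (411,27), (414,138), matching the earlier positions within 3 mm. Grasping the nearest one now.

Call:
carry_out(increments=[{"wx": 0, "wy": 0, "wz": 0, "dx": 0.09, "dy": -0.09, "dz": 0.9, "jaw": 45}, {"wx": 0, "wy": 0, "wz": 0, "dx": 0.09, "dy": -0.09, "dz": 1.8, "jaw": 45}, {"wx": 0, "wy": 0, "wz": 0, "dx": 0.09, "dy": -0.09, "dz": 2.4, "jaw": 45}, {"wx": 0, "wy": 0, "wz": 0, "dx": 0.09, "dy": -0.09, "dz": 2.62, "jaw": 45}, {"wx": 0, "wy": 0, "wz": 0, "dx": 0.09, "dy": -0.09, "dz": 2.62, "jaw": 45}])

```text
time_s: 1.45
tool_pos: [0.4226, -0.3743, 0.0046]
orientation: [[1.0, -0.001, -0.0], [-0.001, -1.0, 0.0], [-0.0, -0.0, -1.0]]
wrist_force: [-0.6, -0.2, 0.3]
gripper_width: 0.0449
gripper_force: 0.0
```

Call:
carry_out(increments=[{"wx": 0, "wy": 0, "wz": 0, "dx": 0, "dy": 0, "dz": 0, "jaw": 8}, {"wx": 0, "wy": 0, "wz": 0, "dx": 0, "dy": 0, "dz": 0, "jaw": 8}, {"wx": 0, "wy": 0, "wz": 0, "dx": 0, "dy": 0, "dz": 0, "jaw": 8}, {"wx": 0, "wy": 0, "wz": 0, "dx": 0, "dy": 0, "dz": 0, "jaw": 8}, {"wx": 0, "wy": 0, "wz": 0, "dx": 0, "dy": 0, "dz": 0, "jaw": 8}])

```text
time_s: 1.87
tool_pos: [0.4229, -0.3741, 0.0053]
orientation: [[1.0, -0.0, 0.001], [-0.0, -1.0, -0.001], [0.001, 0.001, -1.0]]
wrist_force: [1.0, 0.9, -0.1]
gripper_width: 0.0077
gripper_force: 0.0
```

Call:
carry_out(increments=[{"wx": 0, "wy": 0, "wz": 0, "dx": 0, "dy": 0, "dz": -0.8, "jaw": 8}, {"wx": 0, "wy": 0, "wz": 0, "dx": 0, "dy": 0, "dz": -1.6, "jaw": 8}, {"wx": 0, "wy": 0, "wz": 0, "dx": 0, "dy": 0, "dz": -2.4, "jaw": 8}, {"wx": 0, "wy": 0, "wz": 0, "dx": 0, "dy": 0, "dz": -3.15, "jaw": 8}, {"wx": 0, "wy": 0, "wz": 0, "dx": 0, "dy": 0, "dz": -3.15, "jaw": 8}])

```text
time_s: 2.28
tool_pos: [0.4243, -0.3758, 0.1367]
orientation: [[1.0, 0.0, 0.006], [0.0, -1.0, -0.009], [0.006, 0.009, -1.0]]
wrist_force: [0.8, -0.5, 0.1]
gripper_width: 0.0083
gripper_force: 0.0
```

```bash
cat >> h.py <<'E'
def wnuts(save):
    s=manip.observe(); c,im,d=shot("wrist",save); print(s['tool_pos'].round(4),s['gripper_width'])
    hsv=cv2.cvtColor(im,cv2.COLOR_BGR2HSV)
    m=((hsv[...,0]<15)&(hsv[...,1]>130)&(hsv[...,2]<190)).astype(np.uint8)
    k,l,st,ce=cv2.connectedComponentsWithStats(m)
    for i in range(1,k):
        if st[i,4]>60: print(ce[i].round(),st[i],plane(c,[ce[i]],.010)[0].round(4),world(c,d,[ce[i]])[0].round(4))
E
python3 -c "
from h import *
wnuts('w2')"
```

```text
[ 0.4243 -0.3758  0.1367] 0.008252896188722571
[402.  42.] [390  30  24  26 462] [ 0.5423 -0.4356  0.01  ] [ 0.5414 -0.434   0.0177]
[294.  73.] [283  61  23  25 421] [ 0.5198 -0.3512  0.01  ] [ 0.5194 -0.352   0.0198]
[405. 141.] [394 131  22  21 368] [ 0.4659 -0.4432  0.01  ] [ 0.467  -0.4415  0.0175]
[322. 189.] [312 179  20  21 330] [ 0.4239 -0.3733  0.01  ] [ 0.426  -0.3733  0.0175]
```

View pics/w2.png

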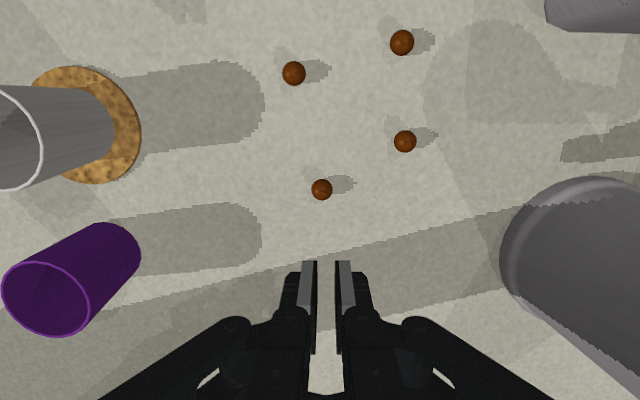

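```bash
python3 -c "
from h import *
c,im,d=load('w2')
for q in [(.4243,-.3758,.1367),(.4243,-.3758,.1557)]: print(proj(c,[q]))
print(world(c,d,[(309,265),(309,280),(343,265),(343,280),(305,290),(328,263)]).round(4))
print(c[2].round(4),(-c[2].T@c[3]).round(4))
c,im,d=load('w1')
print(world(c,d,[(265,268),(390,268),(262,280),(395,290)]).round(4))
"
```

```text
[[326.02586019 253.42130257]]
[[326.41289727 271.04572408]]
[[ 0.4354 -0.3681  0.1702]
 [ 0.4357 -0.3686  0.1832]
 [ 0.4352 -0.3828  0.1699]
 [ 0.4349 -0.3822  0.1819]
 [ 0.4347 -0.3672  0.1889]
 [ 0.3454 -0.3791 -0.0012]]
[[ 1.000e-04 -1.000e+00  8.800e-03]
 [-9.470e-01  2.700e-03  3.213e-01]
 [-3.213e-01 -8.300e-03 -9.469e-01]] [ 0.5079 -0.3741  0.3051]
[[ 0.4301 -0.351   0.1448]
 [ 0.4299 -0.4044  0.1444]
 [ 0.4298 -0.3514  0.154 ]
 [ 0.4295 -0.4036  0.1608]]
```

```bash
python3 -c "
from h import *
for n,cols in (('w2',(309,343)),('w1',(265,388)),('wrist0',(215,437))):
  c,im,d=load(n)
  for u in cols:
    r=[v for v in range(230,300) if 0<d[v,u]<.25][:3]; print(n,u,r,world(c,d,[(u,v) for v in r]).round(4).tolist())
c,im,d=shot('side','side1')
print(proj(c,[(.4243,-.3758,.1367),(.4243,-.3758,.17)]))
cv2.imwrite('pics/side1c.png',cv2.resize(im[150:350,180:380],None,fx=3,fy=3,interpolation=2))
"
```

```text
w2 309 [261, 262, 263] [[0.4362, -0.368, 0.1679], [0.4355, -0.368, 0.1676], [0.4356, -0.368, 0.1687]]
w2 343 [261, 262, 263] [[0.4357, -0.383, 0.1673], [0.4355, -0.383, 0.1677], [0.4354, -0.3829, 0.1685]]
w1 265 [264, 265, 266] [[0.4299, -0.3504, 0.141], [0.4304, -0.3508, 0.1429], [0.4303, -0.3508, 0.1434]]
w1 388 [264, 265, 266] [[0.4297, -0.4043, 0.1405], [0.4297, -0.4041, 0.1413], [0.43, -0.4039, 0.1427]]
wrist0 215 [276, 277, 278] [[0.2287, -0.4498, 0.2475], [0.2287, -0.45, 0.2482], [0.2285, -0.4502, 0.2486]]
wrist0 437 [276, 277, 278] [[0.2679, -0.5318, 0.2471], [0.2674, -0.5322, 0.2469], [0.2678, -0.5312, 0.2491]]
[[274.87061681 265.63830006]
 [274.37349093 255.01718867]]
```

View pics/side1c.png

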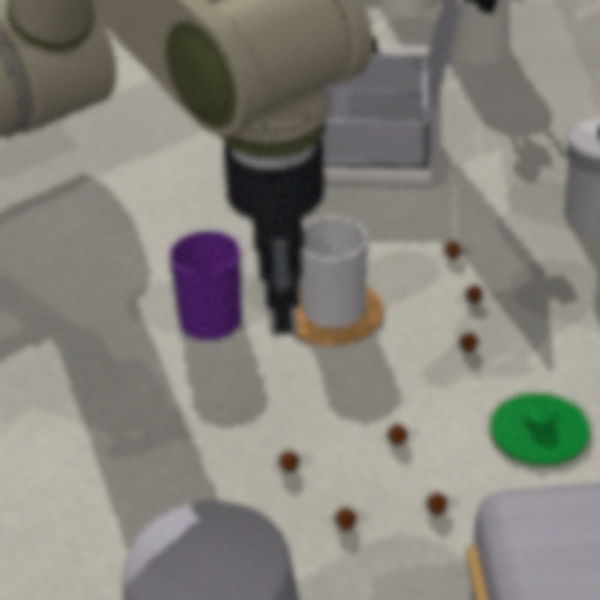

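Call:
carry_out(increments=[{"wx": 0, "wy": 0, "wz": 0, "dx": 0, "dy": 0, "dz": 0.9, "jaw": 40}, {"wx": 0, "wy": 0, "wz": 0, "dx": 0, "dy": 0, "dz": 1.8, "jaw": 40}, {"wx": 0, "wy": 0, "wz": 0, "dx": 0, "dy": 0, "dz": 2.6, "jaw": 40}, {"wx": 0, "wy": 0, "wz": 0, "dx": 0, "dy": 0, "dz": 3.1, "jaw": 40}, {"wx": 0, "wy": 0, "wz": 0, "dx": 0, "dy": 0, "dz": 3.15, "jaw": 40}])

```text
time_s: 2.8
tool_pos: [0.4207, -0.3712, -0.0005]
orientation: [[1.0, -0.0, -0.006], [-0.0, -1.0, 0.008], [-0.006, -0.008, -1.0]]
wrist_force: [-0.7, 0.3, 0.1]
gripper_width: 0.0401
gripper_force: 0.0
```

```bash
python3 -c "
from h import *
c,im,d=shot('side','side2'); wnuts('w3')
print(proj(c,[(.4243,-.3758,.0)]))
a=cv2.resize(im[240:340,220:340],None,fx=5,fy=5,interpolation=2)
b=cv2.imread('pics/w3.png')[120:400,160:480]
b=cv2.resize(b,(571,500)); cv2.imwrite('pics/s2.png',cv2.resize(np.hstack([a,b]),None,fx=.68,fy=.68))
"
```

```text
[ 0.4215 -0.3723  0.0016] 0.03982100937604378
[481.   7.] [459   0  47  19 639] [ 0.5369 -0.4352  0.01  ] [ 0.536  -0.4333  0.0149]
[276.  52.] [ 254   30   45   46 1564] [ 0.5198 -0.3512  0.01  ] [ 0.519  -0.3526  0.0199]
[477. 176.] [ 456  158   43   39 1262] [ 0.4661 -0.4434  0.01  ] [ 0.468  -0.4401  0.0175]
[328. 256.] [ 310  239   36   36 1004] [ 0.4241 -0.3732  0.01  ] [ 0.4276 -0.3731  0.0167]
[[276.77152862 306.06890594]]
```

View pics/s2.png

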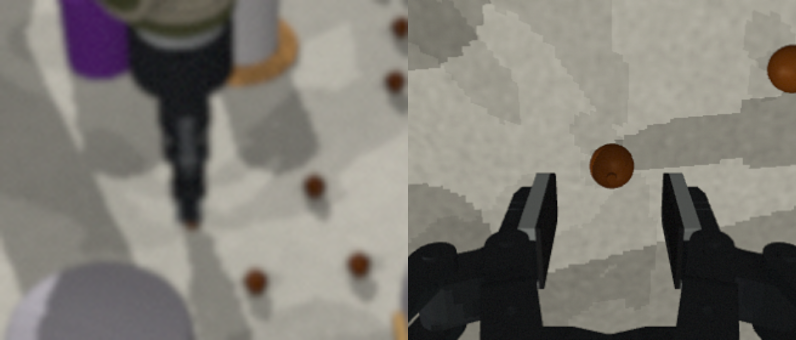

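Left: the side view has the tip still above the nut. Right: the wrist view has the nut centred between open pads, but farther away. So the fingertips end 20–30 mm short of the reported TCP. I'll descend in small steps while watching the force.

Call:
carry_out(increments=[{"wx": 0, "wy": 0, "wz": 0, "dx": 0.03, "dy": 0, "dz": 0.1, "jaw": 40}, {"wx": 0, "wy": 0, "wz": 0, "dx": 0.03, "dy": 0, "dz": 0.2, "jaw": 40}, {"wx": 0, "wy": 0, "wz": 0, "dx": 0.03, "dy": 0, "dz": 0.3, "jaw": 40}, {"wx": 0, "wy": 0, "wz": 0, "dx": 0.03, "dy": 0, "dz": 0.4, "jaw": 40}, {"wx": 0, "wy": 0, "wz": 0, "dx": 0.03, "dy": 0, "dz": 0.4, "jaw": 40}])

```text
time_s: 3.32
tool_pos: [0.4237, -0.3736, -0.012]
orientation: [[1.0, -0.0, -0.0], [-0.0, -1.0, 0.001], [-0.0, -0.001, -1.0]]
wrist_force: [-1.0, 1.0, -0.1]
gripper_width: 0.0397
gripper_force: 0.0
```

```bash
python3 -c "
from h import *
c,im,d=shot('wrist','w4')
print(manip.observe()['tool_pos'],manip.observe()['wrist_force'])
for u in (269,272,383,388):
    r=[v for v in range(240,300) if 0<d[v,u]<.235][:3]; print(u,r,world(c,d,[(u,v) for v in r]).round(4).tolist())
"
```

```text
[ 0.42375601 -0.37364268 -0.01174914] [ 0.89851565 -0.7104561   0.06324691]
269 [240, 241, 242] [[0.436, -0.3452, -0.0023], [0.4359, -0.3454, -0.0013], [0.4351, -0.3453, -0.0019]]
272 [240, 241, 242] [[0.4366, -0.347, -0.0009], [0.4363, -0.347, -0.0004], [0.4355, -0.3469, -0.001]]
383 [240, 241, 242] [[0.4368, -0.4015, -0.0005], [0.4357, -0.4018, -0.0018], [0.4351, -0.4018, -0.0018]]
388 [240, 241, 242] [[0.4366, -0.4041, -0.0009], [0.4363, -0.404, -0.0005], [0.4355, -0.4042, -0.0009]]
```

Call:
carry_out(increments=[{"wx": 0, "wy": 0, "wz": 0, "dx": 0, "dy": 0, "dz": 0.1, "jaw": 40}, {"wx": 0, "wy": 0, "wz": 0, "dx": 0, "dy": 0, "dz": 0.15, "jaw": 40}, {"wx": 0, "wy": 0, "wz": 0, "dx": 0, "dy": 0, "dz": 0.2, "jaw": 40}, {"wx": 0, "wy": 0, "wz": 0, "dx": 0, "dy": 0, "dz": 0.25, "jaw": 40}, {"wx": 0, "wy": 0, "wz": 0, "dx": 0, "dy": 0, "dz": 0.3, "jaw": 40}])

```text
time_s: 3.78
tool_pos: [0.4239, -0.3738, -0.0238]
orientation: [[1.0, -0.0, -0.0], [-0.0, -1.0, 0.0], [-0.0, -0.0, -1.0]]
wrist_force: [0.0, 0.4, 0.0]
gripper_width: 0.0399
gripper_force: 0.0
```

Call:
carry_out(increments=[{"wx": 0, "wy": 0, "wz": 0, "dx": 0, "dy": 0, "dz": 0.0, "jaw": 8}, {"wx": 0, "wy": 0, "wz": 0, "dx": 0, "dy": 0, "dz": 0, "jaw": 8}, {"wx": 0, "wy": 0, "wz": 0, "dx": 0, "dy": 0, "dz": 0, "jaw": 8}, {"wx": 0, "wy": 0, "wz": 0, "dx": 0, "dy": 0, "dz": 0, "jaw": 8}, {"wx": 0, "wy": 0, "wz": 0, "dx": 0, "dy": 0, "dz": 0, "jaw": 8}])

```text
time_s: 4.2
tool_pos: [0.4239, -0.3738, -0.0235]
orientation: [[1.0, -0.0, 0.0], [-0.0, -1.0, -0.0], [0.0, 0.0, -1.0]]
wrist_force: [-0.3, -0.4, -0.5]
gripper_width: 0.0164
gripper_force: 24.4
```

The 16.4 mm width means it gripped above the equator. Reopening and going 8 mm lower.

Call:
carry_out(increments=[{"wx": 0, "wy": 0, "wz": 0, "dx": 0, "dy": 0, "dz": 0, "jaw": 36}, {"wx": 0, "wy": 0, "wz": 0, "dx": 0, "dy": 0, "dz": 0, "jaw": 36}, {"wx": 0, "wy": 0, "wz": 0, "dx": 0, "dy": 0, "dz": 0.07, "jaw": 36}, {"wx": 0, "wy": 0, "wz": 0, "dx": 0, "dy": 0, "dz": 0.14, "jaw": 36}, {"wx": 0, "wy": 0, "wz": 0, "dx": 0, "dy": 0, "dz": 0.2, "jaw": 36}])

```text
time_s: 4.62
tool_pos: [0.4241, -0.3742, -0.0274]
orientation: [[1.0, 0.0, 0.001], [0.0, -1.0, -0.002], [0.001, 0.002, -1.0]]
wrist_force: [-14.9, 15.1, 72.2]
gripper_width: 0.0361
gripper_force: 36.1
```

Call:
carry_out(increments=[{"wx": 0, "wy": 0, "wz": 0, "dx": 0, "dy": 0, "dz": 0.0, "jaw": 8}, {"wx": 0, "wy": 0, "wz": 0, "dx": 0, "dy": 0, "dz": 0, "jaw": 8}, {"wx": 0, "wy": 0, "wz": 0, "dx": 0, "dy": 0, "dz": 0, "jaw": 8}, {"wx": 0, "wy": 0, "wz": 0, "dx": 0, "dy": 0, "dz": 0, "jaw": 8}, {"wx": 0, "wy": 0, "wz": 0, "dx": 0, "dy": 0, "dz": 0, "jaw": 8}])

```text
time_s: 5.03
tool_pos: [0.4253, -0.3753, -0.026]
orientation: [[1.0, 0.0, 0.004], [0.0, -1.0, -0.006], [0.004, 0.006, -1.0]]
wrist_force: [-7.5, 9.4, 53.7]
gripper_width: 0.0176
gripper_force: 35.2
```

```bash
python3 -c "
from h import *
print(manip.observe()['tool_pos'],manip.observe()['gripper_width'])
wnuts('w5')
c,im,d=load('w5')
for u in (305,350):
    r=[v for v in range(245,300) if 0<d[v,u]<.20][:2]; print(u,r,world(c,d,[(u,v) for v in r]).round(4).tolist())
cv2.imwrite('pics/w5c.png',im[150:400,160:480])
"
```

```text
[ 0.42530204 -0.37532534 -0.02602381] 0.017601089749992305
[ 0.4253 -0.3753 -0.026 ] 0.017601089749992305
[502.   7.] [478   0  53  17 640] [ 0.5359 -0.435   0.01  ] [ 0.5352 -0.4334  0.0134]
[258.  56.] [ 232   29   53   56 2290] [ 0.5198 -0.3512  0.01  ] [ 0.5191 -0.3528  0.0194]
[496. 201.] [ 471  179   50   46 1748] [ 0.4662 -0.4433  0.01  ] [ 0.4683 -0.4398  0.0166]
[326. 292.] [ 305  271   42   43 1371] [ 0.4245 -0.3749  0.01  ] [ 0.4293 -0.3748  0.0175]
305 [245, 246] [[0.4422, -0.3657, -0.0005], [0.4419, -0.3657, -0.0002]]
350 [245, 246] [[0.4418, -0.386, -0.0013], [0.4416, -0.386, -0.0008]]
```

View pics/w5c.png

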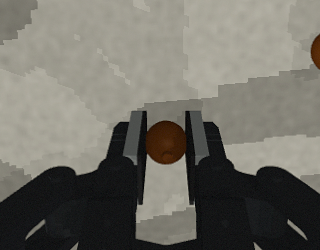

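The tip touches the counter at a reported z of about −0.027, so grasps will use about −0.025. Here the nut sits between the pads. Lifting gently.

Call:
carry_out(increments=[{"wx": 0, "wy": 0, "wz": 0, "dx": 0, "dy": 0, "dz": -0.2, "jaw": 8}, {"wx": 0, "wy": 0, "wz": 0, "dx": 0, "dy": 0, "dz": -0.6, "jaw": 8}, {"wx": 0, "wy": 0, "wz": 0, "dx": 0, "dy": 0, "dz": -1.4, "jaw": 8}, {"wx": 0, "wy": 0, "wz": 0, "dx": 0, "dy": 0, "dz": -2.3, "jaw": 8}, {"wx": 0, "wy": 0, "wz": 0, "dx": 0, "dy": 0, "dz": -3.2, "jaw": 8}])

```text
time_s: 5.5
tool_pos: [0.4235, -0.3733, 0.0974]
orientation: [[1.0, -0.0, -0.001], [-0.0, -1.0, 0.001], [-0.001, -0.001, -1.0]]
wrist_force: [0.7, -0.7, 0.2]
gripper_width: 0.0171
gripper_force: 24.4
```

```bash
python3 -c "
from h import *
print(manip.observe())
wnuts('w6')
"
```

```text
{'time_s': 5.5, 'qpos': array([-5.34103193e+01,  2.89492935e+01,  8.15083086e+01, -9.97461449e-04,
        6.96308969e+01,  3.65960665e+01]), 'qd': array([-1.37903180e-01, -2.97595100e+01, -3.07406238e+01, -1.36262176e-02,
        5.90598821e+01,  2.73945977e-02]), 'effort': array([ 3.19753345e-01, -4.54209602e+01, -1.75533307e+01, -5.72474077e-03,
       -1.25808578e+00,  4.54389021e-05]), 'tool_pos': array([ 0.42350313, -0.37334873,  0.09737537]), 'orientation': array([[ 9.99999558e-01, -1.05955503e-04, -9.33809279e-04],
       [-1.04806445e-04, -9.99999237e-01,  1.23046896e-03],
       [-9.33938942e-04, -1.23037055e-03, -9.99998807e-01]]), 'wrist_force': array([ 0.69857139, -0.66374942,  0.24032271]), 'torque': array([-0.00042443, -0.04670581,  0.02191104]), 'gripper_force': 24.438040852546692, 'gripper_width': 0.017057196951194425}
[ 0.4235 -0.3733  0.0974] 0.017057196951194425
[420.  32.] [406  17  29  31 661] [ 0.5424 -0.4357  0.01  ] [ 0.5412 -0.4335  0.0193]
[294.  68.] [281  54  27  29 581] [ 0.5197 -0.3513  0.01  ] [ 0.5192 -0.3522  0.0206]
[421. 147.] [409 135  26  25 495] [ 0.4659 -0.4433  0.01  ] [ 0.4672 -0.4413  0.0173]
[326. 292.] [ 306  271   40   43 1361] [ 0.343  -0.3732  0.01  ] [ 0.4267 -0.3733  0.1391]
```

Call:
carry_out(increments=[{"wx": 0, "wy": 0, "wz": 0, "dx": 0.27, "dy": -0.95, "dz": 0, "jaw": 8}, {"wx": 0, "wy": 0, "wz": 0, "dx": 0.54, "dy": -1.9, "dz": 0, "jaw": 8}, {"wx": 0, "wy": 0, "wz": 0, "dx": 0.8, "dy": -2.85, "dz": 0, "jaw": 8}, {"wx": 0, "wy": 0, "wz": 0, "dx": 1.0, "dy": -3.8, "dz": 0, "jaw": 8}, {"wx": 0, "wy": 0, "wz": 0, "dx": 1.2, "dy": -4.6, "dz": 0, "jaw": 8}])

```text
time_s: 5.97
tool_pos: [0.4718, -0.1873, 0.0961]
orientation: [[1.0, 0.0, -0.0], [0.0, -1.0, 0.001], [-0.0, -0.001, -1.0]]
wrist_force: [0.7, -0.1, -0.5]
gripper_width: 0.0171
gripper_force: 24.5
```

```bash
cat >> h.py <<'E'
def cupfit(save,n="wrist"):
    from scipy.optimize import least_squares
    s=manip.observe(); c,im,d=shot(n,save); print('tcp',s['tool_pos'].round(4),'w',round(s['gripper_width'],4))
    v,u=np.mgrid[0:400,0:640]; m=(d>0).ravel(); X=world(c,d,np.c_[u.ravel(),v.ravel()])[m]; col=im.reshape(-1,3)[m].astype(int)
    sat=col.max(1)-col.min(1)
    s=(np.hypot(X[:,0]-.48,X[:,1]+.166)<.06)&(X[:,2]>.083)&(X[:,2]<.095)&(sat<30)&(col.max(1)>60); Y=X[s]
    f=lambda p:np.hypot(Y[:,0]-p[0],Y[:,1]-p[1])-.0328
    r=least_squares(f,[.478,-.166],loss='soft_l1',f_scale=.001); print('rim',r.x.round(4),len(Y),np.median(abs(r.fun)).round(4),'zmax',np.percentile(Y[:,2],95).round(4))
E
python3 -c "
from h import *
cupfit('w7')
"
```

```text
tcp [ 0.4718 -0.1873  0.0961] w 0.0171
rim [ 0.4798 -0.1669] 2169 0.0007 zmax 0.091
```

View pics/w7.png

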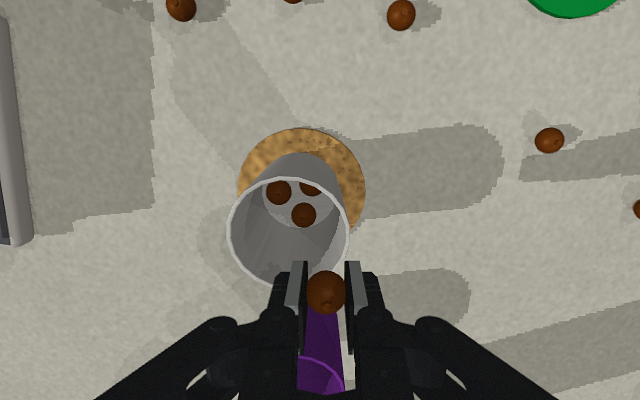

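Wrist view: the cup holds three nuts at (278,191), (303,214) and (311,187), its rim is centred at (288,232), and the held nut is at (326,292). Releasing this nut, then going to nut D.

Call:
carry_out(increments=[{"wx": 0, "wy": 0, "wz": 0, "dx": 0.18, "dy": -0.585, "dz": 0.2, "jaw": 8}, {"wx": 0, "wy": 0, "wz": 0, "dx": 0.18, "dy": -0.585, "dz": 0.45, "jaw": 8}, {"wx": 0, "wy": 0, "wz": 0, "dx": 0.18, "dy": -0.585, "dz": 0.45, "jaw": 8}, {"wx": 0, "wy": 0, "wz": 0, "dx": 0.18, "dy": -0.585, "dz": 0.45, "jaw": 34}, {"wx": 0, "wy": 0, "wz": 0, "dx": 0.18, "dy": -0.585, "dz": 0.45, "jaw": 34}])

```text
time_s: 6.43
tool_pos: [0.4792, -0.1671, 0.0786]
orientation: [[1.0, -0.001, 0.0], [-0.001, -1.0, -0.0], [0.0, 0.0, -1.0]]
wrist_force: [0.5, 0.5, 1.0]
gripper_width: 0.0337
gripper_force: 0.0
```

Call:
carry_out(increments=[{"wx": 0, "wy": 0, "wz": 0, "dx": 0, "dy": 0, "dz": -0.3, "jaw": 36}, {"wx": 0, "wy": 0, "wz": 0, "dx": 0.25, "dy": 1, "dz": -0.3, "jaw": 36}, {"wx": 0, "wy": 0, "wz": 0, "dx": 0.5, "dy": 2, "dz": -0.3, "jaw": 36}, {"wx": 0, "wy": 0, "wz": 0, "dx": 0.75, "dy": 3, "dz": -0.3, "jaw": 36}, {"wx": 0, "wy": 0, "wz": 0, "dx": 1, "dy": 4, "dz": -0.3, "jaw": 36}])

```text
time_s: 6.85
tool_pos: [0.5191, -0.3291, 0.0912]
orientation: [[1.0, -0.001, 0.001], [-0.001, -1.0, -0.001], [0.001, 0.001, -1.0]]
wrist_force: [0.1, 0.6, -0.2]
gripper_width: 0.0362
gripper_force: 0.0
```

Call:
carry_out(increments=[{"wx": 0, "wy": 0, "wz": 0, "dx": 0, "dy": 0.625, "dz": 0.4, "jaw": 36}, {"wx": 0, "wy": 0, "wz": 0, "dx": 0, "dy": 0.625, "dz": 1.3, "jaw": 36}, {"wx": 0, "wy": 0, "wz": 0, "dx": 0, "dy": 0.625, "dz": 2.1, "jaw": 36}, {"wx": 0, "wy": 0, "wz": 0, "dx": 0, "dy": 0.625, "dz": 2.6, "jaw": 36}, {"wx": 0, "wy": 0, "wz": 0, "dx": 0, "dy": 0.625, "dz": 2.6, "jaw": 36}])

```text
time_s: 7.27
tool_pos: [0.5168, -0.3507, -0.0176]
orientation: [[1.0, -0.002, -0.005], [-0.002, -1.0, 0.005], [-0.005, -0.005, -1.0]]
wrist_force: [-0.6, 0.2, 0.1]
gripper_width: 0.036
gripper_force: 0.0
```

```bash
python3 -c "
from h import *
wnuts('w8')
"
```

```text
[ 0.5168 -0.3507 -0.0176] 0.03604123802765848
[33. 90.] [   4   66   60   50 2204] [ 0.6012 -0.2368  0.01  ] [ 0.6013 -0.2427  0.0171]
[519. 228.] [ 496  208   47   42 1517] [ 0.543  -0.4353  0.01  ] [ 0.546  -0.4311  0.017 ]
[327. 274.] [ 307  254   40   41 1247] [ 0.5205 -0.3512  0.01  ] [ 0.5244 -0.3512  0.0168]
```

Call:
carry_out(increments=[{"wx": 0, "wy": 0, "wz": 0, "dx": 0.02, "dy": 0, "dz": 0.15, "jaw": 36}, {"wx": 0, "wy": 0, "wz": 0, "dx": 0.02, "dy": 0, "dz": 0.25, "jaw": 30}, {"wx": 0, "wy": 0, "wz": 0, "dx": 0.02, "dy": 0, "dz": 0.25, "jaw": 8}, {"wx": 0, "wy": 0, "wz": 0, "dx": 0.02, "dy": 0, "dz": 0.25, "jaw": 8}, {"wx": 0, "wy": 0, "wz": 0, "dx": 0.02, "dy": 0, "dz": 0.25, "jaw": 8}])

```text
time_s: 7.73
tool_pos: [0.5202, -0.3517, -0.0227]
orientation: [[1.0, 0.0, 0.001], [0.0, -1.0, -0.001], [0.001, 0.001, -1.0]]
wrist_force: [0.2, 0.8, -0.6]
gripper_width: 0.0167
gripper_force: 24.4
```

Call:
carry_out(increments=[{"wx": 0, "wy": 0, "wz": 0, "dx": 0, "dy": 0, "dz": 0, "jaw": 8}, {"wx": 0, "wy": 0, "wz": 0, "dx": 0, "dy": 0, "dz": -0.8, "jaw": 8}, {"wx": 0, "wy": 0, "wz": 0, "dx": 0, "dy": 0, "dz": -1.7, "jaw": 8}, {"wx": 0, "wy": 0, "wz": 0, "dx": 0, "dy": 0, "dz": -2.5, "jaw": 8}, {"wx": 0, "wy": 0, "wz": 0, "dx": 0, "dy": 0, "dz": -3.0, "jaw": 8}])

```text
time_s: 8.15
tool_pos: [0.5207, -0.352, 0.1004]
orientation: [[1.0, 0.0, 0.003], [0.0, -1.0, -0.003], [0.003, 0.003, -1.0]]
wrist_force: [-0.0, -0.4, 1.1]
gripper_width: 0.0167
gripper_force: 24.5
```

```bash
python3 -c "
from h import *
wnuts('w9')
c,im,d=load('w9')
"
```

```text
[ 0.5207 -0.352   0.1004] 0.016652774270010773
[61. 71.] [ 46  58  32  27 648] [ 0.6172 -0.1664  0.01  ] [ 0.6169 -0.1705  0.0158]
[163.  93.] [149  81  28  26 575] [ 0.6011 -0.2366  0.01  ] [ 0.6012 -0.2396  0.0168]
[435. 174.] [423 162  25  24 458] [ 0.5426 -0.4354  0.01  ] [ 0.5444 -0.4329  0.0177]
[435. 263.] [424 252  23  22 379] [ 0.4666 -0.4431  0.01  ] [ 0.4698 -0.441   0.016 ]
[326. 286.] [ 307  265   39   43 1288] [ 0.4445 -0.3521  0.01  ] [ 0.525  -0.3517  0.1398]
```

Call:
carry_out(increments=[{"wx": 0, "wy": 0, "wz": 0, "dx": -0.2, "dy": -0.95, "dz": 0, "jaw": 8}, {"wx": 0, "wy": 0, "wz": 0, "dx": -0.4, "dy": -1.9, "dz": 0, "jaw": 8}, {"wx": 0, "wy": 0, "wz": 0, "dx": -0.6, "dy": -2.85, "dz": 0, "jaw": 8}, {"wx": 0, "wy": 0, "wz": 0, "dx": -0.8, "dy": -3.8, "dz": 0, "jaw": 8}, {"wx": 0, "wy": 0, "wz": 0, "dx": -1.02, "dy": -4.625, "dz": 0, "jaw": 8}])

```text
time_s: 8.62
tool_pos: [0.4783, -0.1642, 0.0965]
orientation: [[1.0, 0.0, 0.0], [0.0, -1.0, 0.0], [0.0, -0.0, -1.0]]
wrist_force: [1.4, -0.1, 0.0]
gripper_width: 0.0167
gripper_force: 24.5
```

Call:
carry_out(increments=[{"wx": 0, "wy": 0, "wz": 0, "dx": 0, "dy": 0, "dz": 0.25, "jaw": 8}, {"wx": 0, "wy": 0, "wz": 0, "dx": 0, "dy": 0, "dz": 0.45, "jaw": 8}, {"wx": 0, "wy": 0, "wz": 0, "dx": 0, "dy": 0, "dz": 0.45, "jaw": 8}, {"wx": 0, "wy": 0, "wz": 0, "dx": 0, "dy": 0, "dz": 0.45, "jaw": 34}, {"wx": 0, "wy": 0, "wz": 0, "dx": 0, "dy": 0, "dz": 0.45, "jaw": 34}])

```text
time_s: 9.03
tool_pos: [0.4794, -0.1674, 0.0785]
orientation: [[1.0, -0.001, 0.0], [-0.001, -1.0, -0.0], [0.0, 0.0, -1.0]]
wrist_force: [-0.6, -0.5, -0.0]
gripper_width: 0.0339
gripper_force: 0.0
```

Call:
carry_out(increments=[{"wx": 0, "wy": 0, "wz": 0, "dx": 0, "dy": 0, "dz": -0.3, "jaw": 36}, {"wx": 0, "wy": 0, "wz": 0, "dx": 0.25, "dy": 1, "dz": -0.3, "jaw": 36}, {"wx": 0, "wy": 0, "wz": 0, "dx": 0.5, "dy": 2, "dz": -0.3, "jaw": 36}, {"wx": 0, "wy": 0, "wz": 0, "dx": 0.75, "dy": 3, "dz": -0.3, "jaw": 36}, {"wx": 0, "wy": 0, "wz": 0, "dx": 1, "dy": 4, "dz": -0.3, "jaw": 36}])

```text
time_s: 9.45
tool_pos: [0.5193, -0.3292, 0.0909]
orientation: [[1.0, -0.001, 0.001], [-0.001, -1.0, -0.001], [0.001, 0.001, -1.0]]
wrist_force: [0.6, -0.3, 0.1]
gripper_width: 0.0361
gripper_force: 0.0
```

Call:
carry_out(increments=[{"wx": 0, "wy": 0, "wz": 0, "dx": 0.2, "dy": 0.95, "dz": 0, "jaw": 36}, {"wx": 0, "wy": 0, "wz": 0, "dx": 0.4, "dy": 1.9, "dz": 0, "jaw": 36}, {"wx": 0, "wy": 0, "wz": 0, "dx": 0.59, "dy": 2.725, "dz": 0, "jaw": 36}, {"wx": 0, "wy": 0, "wz": 0, "dx": 0.59, "dy": 2.725, "dz": 0.9, "jaw": 36}, {"wx": 0, "wy": 0, "wz": 0, "dx": 0.59, "dy": 2.725, "dz": 1, "jaw": 36}])

```text
time_s: 9.87
tool_pos: [0.5406, -0.4365, 0.0452]
orientation: [[1.0, -0.003, -0.004], [-0.003, -1.0, 0.005], [-0.004, -0.005, -1.0]]
wrist_force: [0.1, 1.7, -0.9]
gripper_width: 0.0362
gripper_force: 0.0
```

```bash
python3 -c "
from h import *
wnuts('w10')
"
```

```text
[ 0.5406 -0.4365  0.0452] 0.03615681464661127
[  4. 134.] [  0 122  11  25 186] [ 0.6003 -0.2463  0.01  ] [ 0.6001 -0.2447  0.0083]
[325. 224.] [311 210  30  30 671] [ 0.5429 -0.4359  0.01  ] [ 0.5458 -0.436   0.017 ]
[337. 325.] [324 312  26  27 541] [ 0.4667 -0.4437  0.01  ] [ 0.4715 -0.4435  0.0161]
```

Call:
carry_out(increments=[{"wx": 0, "wy": 0, "wz": 0, "dx": 0, "dy": 0, "dz": 0.8, "jaw": 36}, {"wx": 0, "wy": 0, "wz": 0, "dx": 0, "dy": 0, "dz": 1.5, "jaw": 36}, {"wx": 0, "wy": 0, "wz": 0, "dx": 0, "dy": 0, "dz": 1.75, "jaw": 36}, {"wx": 0, "wy": 0, "wz": 0, "dx": 0, "dy": 0, "dz": 1.85, "jaw": 36}, {"wx": 0, "wy": 0, "wz": 0, "dx": 0, "dy": 0, "dz": 1.85, "jaw": 36}])

```text
time_s: 10.33
tool_pos: [0.5429, -0.4352, -0.0228]
orientation: [[1.0, 0.0, 0.0], [0.0, -1.0, -0.0], [0.0, 0.0, -1.0]]
wrist_force: [-0.3, -0.4, 0.2]
gripper_width: 0.036
gripper_force: 0.0
```

Call:
carry_out(increments=[{"wx": 0, "wy": 0, "wz": 0, "dx": 0, "dy": 0, "dz": 0, "jaw": 8}, {"wx": 0, "wy": 0, "wz": 0, "dx": 0, "dy": 0, "dz": 0, "jaw": 8}, {"wx": 0, "wy": 0, "wz": 0, "dx": 0, "dy": 0, "dz": 0, "jaw": 8}, {"wx": 0, "wy": 0, "wz": 0, "dx": 0, "dy": 0, "dz": 0, "jaw": 8}, {"wx": 0, "wy": 0, "wz": 0, "dx": 0, "dy": 0, "dz": -0.2, "jaw": 8}])

```text
time_s: 10.75
tool_pos: [0.5424, -0.4351, -0.0157]
orientation: [[1.0, -0.0, -0.001], [-0.0, -1.0, 0.001], [-0.001, -0.001, -1.0]]
wrist_force: [-0.2, 0.6, -1.0]
gripper_width: 0.0169
gripper_force: 24.6
```

Call:
carry_out(increments=[{"wx": 0, "wy": 0, "wz": 0, "dx": 0, "dy": 0, "dz": -0.8, "jaw": 8}, {"wx": 0, "wy": 0, "wz": 0, "dx": 0, "dy": 0, "dz": -1.6, "jaw": 8}, {"wx": 0, "wy": 0, "wz": 0, "dx": 0, "dy": 0, "dz": -2.4, "jaw": 8}, {"wx": 0, "wy": 0, "wz": 0, "dx": 0, "dy": 0, "dz": -2.8, "jaw": 8}, {"wx": 0, "wy": 0, "wz": 0, "dx": -0.2, "dy": -0.9, "dz": -2.8, "jaw": 8}])

```text
time_s: 11.17
tool_pos: [0.5363, -0.4055, 0.1017]
orientation: [[1.0, -0.004, 0.008], [-0.004, -1.0, -0.01], [0.008, 0.01, -1.0]]
wrist_force: [0.8, -0.2, -1.2]
gripper_width: 0.0169
gripper_force: 24.6
```

Call:
carry_out(increments=[{"wx": 0, "wy": 0, "wz": 0, "dx": -0.24, "dy": -0.95, "dz": 0, "jaw": 8}, {"wx": 0, "wy": 0, "wz": 0, "dx": -0.48, "dy": -1.9, "dz": 0, "jaw": 8}, {"wx": 0, "wy": 0, "wz": 0, "dx": -0.72, "dy": -2.85, "dz": 0, "jaw": 8}, {"wx": 0, "wy": 0, "wz": 0, "dx": -0.96, "dy": -3.8, "dz": 0, "jaw": 8}, {"wx": 0, "wy": 0, "wz": 0, "dx": -1.2, "dy": -4.75, "dz": 0, "jaw": 8}])

```text
time_s: 11.58
tool_pos: [0.4859, -0.2077, 0.0972]
orientation: [[1.0, -0.0, 0.001], [-0.0, -1.0, -0.001], [0.001, 0.001, -1.0]]
wrist_force: [0.8, 0.3, -0.5]
gripper_width: 0.0168
gripper_force: 24.6
```

Call:
carry_out(increments=[{"wx": 0, "wy": 0, "wz": 0, "dx": -0.19, "dy": -0.9, "dz": 0, "jaw": 8}, {"wx": 0, "wy": 0, "wz": 0, "dx": -0.19, "dy": -1.075, "dz": 0.3, "jaw": 8}, {"wx": 0, "wy": 0, "wz": 0, "dx": -0.19, "dy": -1.075, "dz": 0.45, "jaw": 8}, {"wx": 0, "wy": 0, "wz": 0, "dx": -0.19, "dy": -1.075, "dz": 0.45, "jaw": 8}, {"wx": 0, "wy": 0, "wz": 0, "dx": -0.19, "dy": -1.075, "dz": 0.45, "jaw": 8}])

```text
time_s: 12.0
tool_pos: [0.4795, -0.1675, 0.0786]
orientation: [[1.0, -0.001, 0.0], [-0.001, -1.0, -0.0], [0.0, 0.0, -1.0]]
wrist_force: [-0.3, 0.1, -0.0]
gripper_width: 0.0164
gripper_force: 24.6
```

Call:
carry_out(increments=[{"wx": 0, "wy": 0, "wz": 0, "dx": 0, "dy": 0, "dz": 0, "jaw": 36}, {"wx": 0, "wy": 0, "wz": 0, "dx": 0, "dy": 0, "dz": 0, "jaw": 36}, {"wx": 0, "wy": 0, "wz": 0, "dx": 0, "dy": 0, "dz": -0.3, "jaw": 36}, {"wx": 0, "wy": 0, "wz": 0, "dx": 0, "dy": 0.9, "dz": -0.3, "jaw": 36}, {"wx": 0, "wy": 0, "wz": 0, "dx": 0, "dy": 1.9, "dz": -0.3, "jaw": 36}])

```text
time_s: 12.42
tool_pos: [0.4795, -0.2427, 0.0914]
orientation: [[1.0, 0.003, 0.001], [0.003, -1.0, -0.001], [0.001, 0.001, -1.0]]
wrist_force: [1.7, -0.2, -0.4]
gripper_width: 0.0362
gripper_force: 0.0
```

Call:
carry_out(increments=[{"wx": 0, "wy": 0, "wz": 0, "dx": -0.06, "dy": 1, "dz": 0, "jaw": 36}, {"wx": 0, "wy": 0, "wz": 0, "dx": -0.12, "dy": 2, "dz": 0, "jaw": 36}, {"wx": 0, "wy": 0, "wz": 0, "dx": -0.18, "dy": 3, "dz": 0, "jaw": 36}, {"wx": 0, "wy": 0, "wz": 0, "dx": -0.24, "dy": 4, "dz": 0, "jaw": 36}, {"wx": 0, "wy": 0, "wz": 0, "dx": -0.31, "dy": 5.025, "dz": 0, "jaw": 36}])

```text
time_s: 12.83
tool_pos: [0.4659, -0.446, 0.0906]
orientation: [[1.0, -0.001, 0.0], [-0.001, -1.0, -0.0], [0.0, 0.0, -1.0]]
wrist_force: [1.0, 0.9, 0.5]
gripper_width: 0.036
gripper_force: 0.0
```

```bash
python3 -c "
from h import *
wnuts('w11')
"
```

```text
[ 0.4659 -0.446   0.0906] 0.0359780530171637
[10. 11.] [  0   0  23  24 458] [ 0.5987 -0.2409  0.01  ] [ 0.5506 -0.4459  0.2585]
[323. 204.] [311 193  25  24 454] [ 0.4662 -0.4437  0.01  ] [ 0.469  -0.4438  0.0181]
```

Call:
carry_out(increments=[{"wx": 0, "wy": 0, "wz": 0, "dx": 0, "dy": 0, "dz": 0.9, "jaw": 36}, {"wx": 0, "wy": 0, "wz": 0, "dx": 0, "dy": 0, "dz": 1.8, "jaw": 36}, {"wx": 0, "wy": 0, "wz": 0, "dx": 0, "dy": 0, "dz": 2.55, "jaw": 36}, {"wx": 0, "wy": 0, "wz": 0, "dx": 0, "dy": 0, "dz": 2.85, "jaw": 36}, {"wx": 0, "wy": 0, "wz": 0, "dx": 0, "dy": 0, "dz": 2.85, "jaw": 36}])

```text
time_s: 13.3
tool_pos: [0.4659, -0.4433, -0.0247]
orientation: [[1.0, -0.001, -0.002], [-0.001, -1.0, 0.002], [-0.002, -0.002, -1.0]]
wrist_force: [0.5, -0.5, 0.8]
gripper_width: 0.0362
gripper_force: 0.0
```

Call:
carry_out(increments=[{"wx": 0, "wy": 0, "wz": 0, "dx": 0, "dy": 0, "dz": 0, "jaw": 8}, {"wx": 0, "wy": 0, "wz": 0, "dx": 0, "dy": 0, "dz": 0, "jaw": 8}, {"wx": 0, "wy": 0, "wz": 0, "dx": 0, "dy": 0, "dz": 0, "jaw": 8}, {"wx": 0, "wy": 0, "wz": 0, "dx": 0, "dy": 0, "dz": 0, "jaw": 8}, {"wx": 0, "wy": 0, "wz": 0, "dx": 0, "dy": 0, "dz": -0.2, "jaw": 8}])

```text
time_s: 13.72
tool_pos: [0.4662, -0.4429, -0.0162]
orientation: [[1.0, -0.0, -0.001], [-0.0, -1.0, 0.002], [-0.001, -0.002, -1.0]]
wrist_force: [-0.4, 0.8, -0.4]
gripper_width: 0.0171
gripper_force: 24.4
```

Call:
carry_out(increments=[{"wx": 0, "wy": 0, "wz": 0, "dx": 0, "dy": 0, "dz": -0.8, "jaw": 8}, {"wx": 0, "wy": 0, "wz": 0, "dx": 0, "dy": 0, "dz": -1.6, "jaw": 8}, {"wx": 0, "wy": 0, "wz": 0, "dx": 0, "dy": 0, "dz": -2.4, "jaw": 8}, {"wx": 0, "wy": 0, "wz": 0, "dx": 0, "dy": 0, "dz": -2.8, "jaw": 8}, {"wx": 0, "wy": 0, "wz": 0, "dx": 0.05, "dy": -0.925, "dz": -2.8, "jaw": 8}])

```text
time_s: 14.13
tool_pos: [0.4694, -0.4124, 0.1014]
orientation: [[1.0, -0.004, 0.006], [-0.004, -1.0, -0.01], [0.006, 0.01, -1.0]]
wrist_force: [0.1, 0.3, 0.1]
gripper_width: 0.0167
gripper_force: 24.5
```

Call:
carry_out(increments=[{"wx": 0, "wy": 0, "wz": 0, "dx": 0.05, "dy": -1, "dz": 0, "jaw": 8}, {"wx": 0, "wy": 0, "wz": 0, "dx": 0.1, "dy": -2, "dz": 0, "jaw": 8}, {"wx": 0, "wy": 0, "wz": 0, "dx": 0.15, "dy": -3, "dz": 0, "jaw": 8}, {"wx": 0, "wy": 0, "wz": 0, "dx": 0.2, "dy": -4, "dz": 0, "jaw": 8}, {"wx": 0, "wy": 0, "wz": 0, "dx": 0.26, "dy": -5, "dz": 0, "jaw": 8}])

```text
time_s: 14.55
tool_pos: [0.4788, -0.2046, 0.0973]
orientation: [[1.0, -0.0, 0.001], [-0.0, -1.0, -0.0], [0.001, 0.0, -1.0]]
wrist_force: [1.7, 0.4, -0.2]
gripper_width: 0.0165
gripper_force: 24.5
```

Call:
carry_out(increments=[{"wx": 0, "wy": 0, "wz": 0, "dx": 0, "dy": -0.9, "dz": 0, "jaw": 8}, {"wx": 0, "wy": 0, "wz": 0, "dx": 0, "dy": -1.0, "dz": 0.3, "jaw": 8}, {"wx": 0, "wy": 0, "wz": 0, "dx": 0, "dy": -1.0, "dz": 0.45, "jaw": 8}, {"wx": 0, "wy": 0, "wz": 0, "dx": 0, "dy": -1.0, "dz": 0.45, "jaw": 8}, {"wx": 0, "wy": 0, "wz": 0, "dx": 0, "dy": -1.0, "dz": 0.45, "jaw": 8}])

```text
time_s: 14.97
tool_pos: [0.4792, -0.1674, 0.0786]
orientation: [[1.0, -0.001, 0.0], [-0.001, -1.0, -0.0], [0.0, 0.0, -1.0]]
wrist_force: [0.3, -1.0, -1.0]
gripper_width: 0.0168
gripper_force: 24.5
```

Call:
carry_out(increments=[{"wx": 0, "wy": 0, "wz": 0, "dx": 0, "dy": 0, "dz": 0, "jaw": 36}, {"wx": 0, "wy": 0, "wz": 0, "dx": 0, "dy": 0, "dz": 0, "jaw": 36}, {"wx": 0, "wy": 0, "wz": 0, "dx": 0, "dy": 0, "dz": -0.3, "jaw": 36}, {"wx": 0, "wy": 0, "wz": 0, "dx": 0, "dy": 0, "dz": -0.3, "jaw": 36}, {"wx": 0, "wy": 0, "wz": 0, "dx": 0.8, "dy": 0.4, "dz": -0.3, "jaw": 36}])

```text
time_s: 15.38
tool_pos: [0.507, -0.1801, 0.0903]
orientation: [[1.0, -0.0, -0.005], [-0.0, -1.0, 0.003], [-0.005, -0.003, -1.0]]
wrist_force: [1.6, -0.5, 0.7]
gripper_width: 0.0357
gripper_force: 0.0
```

Call:
carry_out(increments=[{"wx": 0, "wy": 0, "wz": 0, "dx": 0.8, "dy": 0.5, "dz": 0, "jaw": 36}, {"wx": 0, "wy": 0, "wz": 0, "dx": 1.6, "dy": 0.95, "dz": 0, "jaw": 36}, {"wx": 0, "wy": 0, "wz": 0, "dx": 2.24, "dy": 1.36, "dz": 0, "jaw": 36}, {"wx": 0, "wy": 0, "wz": 0, "dx": 2.24, "dy": 1.36, "dz": 0, "jaw": 36}, {"wx": 0, "wy": 0, "wz": 0, "dx": 2.24, "dy": 1.36, "dz": 0, "jaw": 36}])

```text
time_s: 15.8
tool_pos: [0.601, -0.2377, 0.0893]
orientation: [[1.0, -0.001, -0.001], [-0.001, -1.0, 0.0], [-0.001, -0.0, -1.0]]
wrist_force: [0.2, 1.1, -0.1]
gripper_width: 0.0356
gripper_force: 0.0
```

```bash
python3 -c "
from h import *
wnuts('w12')
"
```

```text
[ 0.601  -0.2377  0.0893] 0.035551981874352635
[228. 184.] [216 172  25  25 482] [ 0.6175 -0.1659  0.01  ] [ 0.6195 -0.1679  0.0169]
[133. 198.] [120 186  27  24 505] [ 0.6073 -0.0931  0.01  ] [ 0.6095 -0.0972  0.017 ]
[324. 205.] [312 193  25  25 463] [ 0.6014 -0.2362  0.01  ] [ 0.6035 -0.2363  0.0162]
```

Call:
carry_out(increments=[{"wx": 0, "wy": 0, "wz": 0, "dx": 0, "dy": 0, "dz": 0.9, "jaw": 36}, {"wx": 0, "wy": 0, "wz": 0, "dx": 0, "dy": 0, "dz": 1.8, "jaw": 36}, {"wx": 0, "wy": 0, "wz": 0, "dx": 0, "dy": 0, "dz": 2.55, "jaw": 36}, {"wx": 0, "wy": 0, "wz": 0, "dx": 0, "dy": 0, "dz": 2.85, "jaw": 36}, {"wx": 0, "wy": 0, "wz": 0, "dx": 0, "dy": 0, "dz": 2.85, "jaw": 36}])

```text
time_s: 16.27
tool_pos: [0.5992, -0.2359, -0.0246]
orientation: [[1.0, -0.0, -0.003], [-0.0, -1.0, 0.002], [-0.003, -0.002, -1.0]]
wrist_force: [0.2, 0.6, 1.4]
gripper_width: 0.0362
gripper_force: 0.0
```

Call:
carry_out(increments=[{"wx": 0, "wy": 0, "wz": 0, "dx": 0, "dy": 0, "dz": 0, "jaw": 8}, {"wx": 0, "wy": 0, "wz": 0, "dx": 0, "dy": 0, "dz": 0, "jaw": 8}, {"wx": 0, "wy": 0, "wz": 0, "dx": 0, "dy": 0, "dz": 0, "jaw": 8}, {"wx": 0, "wy": 0, "wz": 0, "dx": 0, "dy": 0, "dz": 0, "jaw": 8}, {"wx": 0, "wy": 0, "wz": 0, "dx": 0, "dy": 0, "dz": -0.2, "jaw": 8}])

```text
time_s: 16.68
tool_pos: [0.6001, -0.2365, -0.016]
orientation: [[1.0, -0.0, -0.002], [-0.0, -1.0, 0.001], [-0.002, -0.001, -1.0]]
wrist_force: [0.2, 1.0, -1.0]
gripper_width: 0.0167
gripper_force: 24.5
```

Call:
carry_out(increments=[{"wx": 0, "wy": 0, "wz": 0, "dx": 0, "dy": 0, "dz": -0.8, "jaw": 8}, {"wx": 0, "wy": 0, "wz": 0, "dx": 0, "dy": 0, "dz": -1.6, "jaw": 8}, {"wx": 0, "wy": 0, "wz": 0, "dx": 0, "dy": 0, "dz": -2.4, "jaw": 8}, {"wx": 0, "wy": 0, "wz": 0, "dx": 0, "dy": 0, "dz": -2.8, "jaw": 8}, {"wx": 0, "wy": 0, "wz": 0, "dx": 0, "dy": 0, "dz": -2.8, "jaw": 8}])

```text
time_s: 17.1
tool_pos: [0.6023, -0.2378, 0.1018]
orientation: [[1.0, -0.0, 0.007], [0.0, -1.0, -0.005], [0.007, 0.005, -1.0]]
wrist_force: [0.2, -0.0, -0.1]
gripper_width: 0.0169
gripper_force: 24.5
```

Call:
carry_out(increments=[{"wx": 0, "wy": 0, "wz": 0, "dx": -0.8, "dy": -0.46, "dz": 0, "jaw": 8}, {"wx": 0, "wy": 0, "wz": 0, "dx": -1.6, "dy": -0.92, "dz": 0, "jaw": 8}, {"wx": 0, "wy": 0, "wz": 0, "dx": -2.4, "dy": -1.4, "dz": 0, "jaw": 8}, {"wx": 0, "wy": 0, "wz": 0, "dx": -3.04, "dy": -1.76, "dz": 0, "jaw": 8}, {"wx": 0, "wy": 0, "wz": 0, "dx": -3.04, "dy": -1.76, "dz": 0.3, "jaw": 8}])

```text
time_s: 17.52
tool_pos: [0.4753, -0.1636, 0.0855]
orientation: [[1.0, 0.001, -0.001], [0.001, -1.0, 0.001], [-0.001, -0.001, -1.0]]
wrist_force: [2.0, -0.9, -0.0]
gripper_width: 0.0168
gripper_force: 24.5
```

Call:
carry_out(increments=[{"wx": 0, "wy": 0, "wz": 0, "dx": 0, "dy": 0, "dz": 0.15, "jaw": 8}, {"wx": 0, "wy": 0, "wz": 0, "dx": 0, "dy": 0, "dz": 0.15, "jaw": 8}, {"wx": 0, "wy": 0, "wz": 0, "dx": 0, "dy": 0, "dz": 0.15, "jaw": 36}, {"wx": 0, "wy": 0, "wz": 0, "dx": 0, "dy": 0, "dz": 0.15, "jaw": 36}, {"wx": 0, "wy": 0, "wz": 0, "dx": 0, "dy": 0, "dz": -0.15, "jaw": 36}])

```text
time_s: 17.93
tool_pos: [0.4787, -0.1663, 0.0891]
orientation: [[1.0, -0.0, -0.003], [-0.0, -1.0, 0.002], [-0.003, -0.002, -1.0]]
wrist_force: [-0.3, 0.1, 0.6]
gripper_width: 0.0361
gripper_force: 0.0
```

Call:
carry_out(increments=[{"wx": 0, "wy": 0, "wz": 0, "dx": 0.9, "dy": 0, "dz": 0, "jaw": 36}, {"wx": 0, "wy": 0, "wz": 0, "dx": 1.8, "dy": 0, "dz": 0, "jaw": 36}, {"wx": 0, "wy": 0, "wz": 0, "dx": 2.7, "dy": 0, "dz": 0, "jaw": 36}, {"wx": 0, "wy": 0, "wz": 0, "dx": 3.45, "dy": 0, "dz": 0, "jaw": 36}, {"wx": 0, "wy": 0, "wz": 0, "dx": 3.45, "dy": 0, "dz": 0, "jaw": 36}])

```text
time_s: 18.35
tool_pos: [0.6216, -0.1665, 0.0899]
orientation: [[1.0, 0.001, 0.003], [0.001, -1.0, -0.001], [0.003, 0.001, -1.0]]
wrist_force: [-1.1, 0.2, 0.4]
gripper_width: 0.0361
gripper_force: 0.0
```

```bash
python3 -c "
from h import *
wnuts('w13')
"
```

```text
[ 0.6216 -0.1665  0.0899] 0.03608462574868674
[324. 210.] [313 199  24  24 454] [ 0.6177 -0.1655  0.01  ] [ 0.6203 -0.1655  0.0173]
[229. 223.] [218 211  24  24 446] [ 0.6074 -0.0928  0.01  ] [ 0.61   -0.0947  0.0165]
```

Call:
carry_out(increments=[{"wx": 0, "wy": 0, "wz": 0, "dx": 0, "dy": 0, "dz": 0.9, "jaw": 36}, {"wx": 0, "wy": 0, "wz": 0, "dx": 0, "dy": 0, "dz": 1.8, "jaw": 36}, {"wx": 0, "wy": 0, "wz": 0, "dx": 0, "dy": 0, "dz": 2.55, "jaw": 36}, {"wx": 0, "wy": 0, "wz": 0, "dx": 0, "dy": 0, "dz": 2.85, "jaw": 36}, {"wx": 0, "wy": 0, "wz": 0, "dx": 0, "dy": 0, "dz": 2.85, "jaw": 36}])

```text
time_s: 18.82
tool_pos: [0.6157, -0.1662, -0.0247]
orientation: [[1.0, -0.0, -0.003], [-0.0, -1.0, 0.002], [-0.003, -0.002, -1.0]]
wrist_force: [1.2, -0.4, 1.7]
gripper_width: 0.0359
gripper_force: 0.0
```

Call:
carry_out(increments=[{"wx": 0, "wy": 0, "wz": 0, "dx": 0, "dy": 0, "dz": 0, "jaw": 8}, {"wx": 0, "wy": 0, "wz": 0, "dx": 0, "dy": 0, "dz": 0, "jaw": 8}, {"wx": 0, "wy": 0, "wz": 0, "dx": 0, "dy": 0, "dz": 0, "jaw": 8}, {"wx": 0, "wy": 0, "wz": 0, "dx": 0, "dy": 0, "dz": 0, "jaw": 8}, {"wx": 0, "wy": 0, "wz": 0, "dx": 0, "dy": 0, "dz": -0.2, "jaw": 8}])

```text
time_s: 19.23
tool_pos: [0.6165, -0.1662, -0.0161]
orientation: [[1.0, -0.0, -0.002], [-0.0, -1.0, 0.001], [-0.002, -0.001, -1.0]]
wrist_force: [-0.2, 0.6, -0.7]
gripper_width: 0.0168
gripper_force: 24.5
```

Call:
carry_out(increments=[{"wx": 0, "wy": 0, "wz": 0, "dx": 0, "dy": 0, "dz": -0.8, "jaw": 8}, {"wx": 0, "wy": 0, "wz": 0, "dx": 0, "dy": 0, "dz": -1.6, "jaw": 8}, {"wx": 0, "wy": 0, "wz": 0, "dx": 0, "dy": 0, "dz": -2.4, "jaw": 8}, {"wx": 0, "wy": 0, "wz": 0, "dx": 0, "dy": 0, "dz": -2.8, "jaw": 8}, {"wx": 0, "wy": 0, "wz": 0, "dx": 0, "dy": 0, "dz": -2.8, "jaw": 8}])

```text
time_s: 19.65
tool_pos: [0.6188, -0.1671, 0.1017]
orientation: [[1.0, 0.0, 0.008], [0.0, -1.0, -0.004], [0.008, 0.004, -1.0]]
wrist_force: [0.1, -1.1, -0.1]
gripper_width: 0.0167
gripper_force: 24.5
```

Call:
carry_out(increments=[{"wx": 0, "wy": 0, "wz": 0, "dx": -0.9, "dy": 0, "dz": 0, "jaw": 8}, {"wx": 0, "wy": 0, "wz": 0, "dx": -1.8, "dy": 0, "dz": 0, "jaw": 8}, {"wx": 0, "wy": 0, "wz": 0, "dx": -2.7, "dy": 0, "dz": 0, "jaw": 8}, {"wx": 0, "wy": 0, "wz": 0, "dx": -3.45, "dy": 0, "dz": 0, "jaw": 8}, {"wx": 0, "wy": 0, "wz": 0, "dx": -3.45, "dy": 0, "dz": 0.3, "jaw": 8}])

```text
time_s: 20.07
tool_pos: [0.4751, -0.1657, 0.0855]
orientation: [[1.0, -0.001, -0.001], [-0.001, -1.0, 0.0], [-0.001, -0.0, -1.0]]
wrist_force: [1.3, -0.6, -1.2]
gripper_width: 0.0168
gripper_force: 24.5
```

Call:
carry_out(increments=[{"wx": 0, "wy": 0, "wz": 0, "dx": 0, "dy": 0, "dz": 0.15, "jaw": 8}, {"wx": 0, "wy": 0, "wz": 0, "dx": 0, "dy": 0, "dz": 0.15, "jaw": 8}, {"wx": 0, "wy": 0, "wz": 0, "dx": 0, "dy": 0, "dz": 0.15, "jaw": 36}, {"wx": 0, "wy": 0, "wz": 0, "dx": 0, "dy": 0, "dz": 0.15, "jaw": 36}, {"wx": 0, "wy": 0, "wz": 0, "dx": 0, "dy": 0, "dz": -0.15, "jaw": 36}])

```text
time_s: 20.48
tool_pos: [0.4788, -0.1659, 0.0891]
orientation: [[1.0, 0.0, -0.003], [0.0, -1.0, 0.002], [-0.003, -0.002, -1.0]]
wrist_force: [-0.2, 0.3, -1.4]
gripper_width: 0.0361
gripper_force: 0.0
```

Call:
carry_out(increments=[{"wx": 0, "wy": 0, "wz": 0, "dx": 0.8, "dy": -0.46, "dz": 0, "jaw": 36}, {"wx": 0, "wy": 0, "wz": 0, "dx": 1.6, "dy": -0.92, "dz": 0, "jaw": 36}, {"wx": 0, "wy": 0, "wz": 0, "dx": 2.4, "dy": -1.38, "dz": 0, "jaw": 36}, {"wx": 0, "wy": 0, "wz": 0, "dx": 3.2, "dy": -1.84, "dz": 0, "jaw": 36}, {"wx": 0, "wy": 0, "wz": 0, "dx": 3.2, "dy": -1.84, "dz": 0, "jaw": 36}])

```text
time_s: 20.9
tool_pos: [0.6118, -0.0895, 0.0902]
orientation: [[1.0, 0.004, 0.003], [0.004, -1.0, 0.0], [0.003, -0.0, -1.0]]
wrist_force: [-1.3, -0.2, -0.1]
gripper_width: 0.0362
gripper_force: 0.0
```

```bash
python3 -c "
from h import *
wnuts('w14')
"
```

```text
[ 0.6118 -0.0895  0.0902] 0.03620041976751876
[330. 211.] [318 199  25  24 452] [ 0.6075 -0.0925  0.01  ] [ 0.61   -0.0924  0.0171]
```

Call:
carry_out(increments=[{"wx": 0, "wy": 0, "wz": 0, "dx": 0, "dy": 0, "dz": 0.9, "jaw": 36}, {"wx": 0, "wy": 0, "wz": 0, "dx": 0, "dy": 0, "dz": 1.8, "jaw": 36}, {"wx": 0, "wy": 0, "wz": 0, "dx": 0, "dy": 0, "dz": 2.55, "jaw": 36}, {"wx": 0, "wy": 0, "wz": 0, "dx": 0, "dy": 0, "dz": 2.85, "jaw": 36}, {"wx": 0, "wy": 0, "wz": 0, "dx": 0, "dy": 0, "dz": 2.85, "jaw": 36}])

```text
time_s: 21.37
tool_pos: [0.6058, -0.0928, -0.0248]
orientation: [[1.0, -0.0, -0.004], [-0.0, -1.0, 0.001], [-0.004, -0.001, -1.0]]
wrist_force: [0.5, -0.5, 0.8]
gripper_width: 0.0358
gripper_force: 0.0
```

Call:
carry_out(increments=[{"wx": 0, "wy": 0, "wz": 0, "dx": 0, "dy": 0, "dz": 0, "jaw": 8}, {"wx": 0, "wy": 0, "wz": 0, "dx": 0, "dy": 0, "dz": 0, "jaw": 8}, {"wx": 0, "wy": 0, "wz": 0, "dx": 0, "dy": 0, "dz": 0, "jaw": 8}, {"wx": 0, "wy": 0, "wz": 0, "dx": 0, "dy": 0, "dz": 0, "jaw": 8}, {"wx": 0, "wy": 0, "wz": 0, "dx": 0, "dy": 0, "dz": -0.2, "jaw": 8}])

```text
time_s: 21.78
tool_pos: [0.6065, -0.0927, -0.0161]
orientation: [[1.0, -0.0, -0.002], [-0.0, -1.0, 0.001], [-0.002, -0.001, -1.0]]
wrist_force: [-0.3, 0.1, 0.0]
gripper_width: 0.017
gripper_force: 24.4
```

Call:
carry_out(increments=[{"wx": 0, "wy": 0, "wz": 0, "dx": 0, "dy": 0, "dz": -0.8, "jaw": 8}, {"wx": 0, "wy": 0, "wz": 0, "dx": 0, "dy": 0, "dz": -1.6, "jaw": 8}, {"wx": 0, "wy": 0, "wz": 0, "dx": 0, "dy": 0, "dz": -2.4, "jaw": 8}, {"wx": 0, "wy": 0, "wz": 0, "dx": 0, "dy": 0, "dz": -2.8, "jaw": 8}, {"wx": 0, "wy": 0, "wz": 0, "dx": 0, "dy": 0, "dz": -2.8, "jaw": 8}])

```text
time_s: 22.2
tool_pos: [0.6089, -0.0933, 0.1016]
orientation: [[1.0, 0.0, 0.008], [0.0, -1.0, -0.003], [0.008, 0.003, -1.0]]
wrist_force: [0.1, 0.8, -0.6]
gripper_width: 0.0167
gripper_force: 24.5
```

Call:
carry_out(increments=[{"wx": 0, "wy": 0, "wz": 0, "dx": -0.8, "dy": 0.46, "dz": 0, "jaw": 8}, {"wx": 0, "wy": 0, "wz": 0, "dx": -1.6, "dy": 0.92, "dz": 0, "jaw": 8}, {"wx": 0, "wy": 0, "wz": 0, "dx": -2.4, "dy": 1.38, "dz": 0, "jaw": 8}, {"wx": 0, "wy": 0, "wz": 0, "dx": -3.2, "dy": 1.84, "dz": 0, "jaw": 8}, {"wx": 0, "wy": 0, "wz": 0, "dx": -3.2, "dy": 1.84, "dz": 0.3, "jaw": 8}])

```text
time_s: 22.62
tool_pos: [0.4753, -0.1685, 0.0855]
orientation: [[1.0, -0.003, -0.0], [-0.003, -1.0, -0.001], [-0.0, 0.001, -1.0]]
wrist_force: [1.4, -0.6, -0.3]
gripper_width: 0.0168
gripper_force: 24.5
```

Call:
carry_out(increments=[{"wx": 0, "wy": 0, "wz": 0, "dx": 0, "dy": 0, "dz": 0.15, "jaw": 8}, {"wx": 0, "wy": 0, "wz": 0, "dx": 0, "dy": 0, "dz": 0.15, "jaw": 8}, {"wx": 0, "wy": 0, "wz": 0, "dx": 0, "dy": 0, "dz": 0.15, "jaw": 36}, {"wx": 0, "wy": 0, "wz": 0, "dx": 0, "dy": 0, "dz": 0.15, "jaw": 36}, {"wx": 0, "wy": 0, "wz": 0, "dx": 0, "dy": 0, "dz": -0.15, "jaw": 36}])

```text
time_s: 23.03
tool_pos: [0.4789, -0.1655, 0.0891]
orientation: [[1.0, 0.001, -0.003], [0.001, -1.0, 0.002], [-0.003, -0.002, -1.0]]
wrist_force: [0.0, 0.3, -0.6]
gripper_width: 0.0358
gripper_force: 0.0
```

Call:
carry_out(increments=[{"wx": 0, "wy": 0, "wz": 0, "dx": 0, "dy": 0, "dz": -0.8, "jaw": 36}, {"wx": 0, "wy": 0, "wz": 0, "dx": -0.8, "dy": 0, "dz": -1.3, "jaw": 36}, {"wx": 0, "wy": 0, "wz": 0, "dx": -1.5, "dy": 0, "dz": -1.5, "jaw": 36}, {"wx": 0, "wy": 0, "wz": 0, "dx": -1.5, "dy": 0, "dz": -1.5, "jaw": 36}, {"wx": 0, "wy": 0, "wz": 0, "dx": -1.5, "dy": 0, "dz": -1.5, "jaw": 36}])

```text
time_s: 23.45
tool_pos: [0.4193, -0.1663, 0.1514]
orientation: [[1.0, -0.0, 0.002], [-0.0, -1.0, -0.001], [0.002, 0.001, -1.0]]
wrist_force: [-0.1, -0.2, -0.5]
gripper_width: 0.036
gripper_force: 0.0
```

```bash
python3 -c "
from h import *
cupfit('w15')
c,im,d=shot('scene','scene2')
hsv=cv2.cvtColor(im,cv2.COLOR_BGR2HSV); m=((hsv[...,0]<15)&(hsv[...,1]>90)&(hsv[...,2]<170)).astype(np.uint8)
k,l,st,ce=cv2.connectedComponentsWithStats(m)
for i in range(1,k):
    p=plane(c,[ce[i]],.01)[0]
    if st[i,4]>4 and .2<p[0]<.9 and -.7<p[1]<.2: print(ce[i],st[i,4],p.round(3))
"
```

```text
tcp [ 0.4193 -0.1663  0.1514] w 0.036
rim [ 0.4795 -0.1665] 1653 0.0009 zmax 0.091
```

View pics/w15.png

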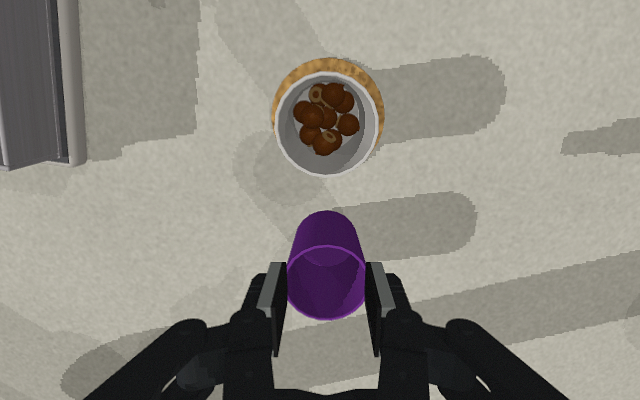

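All ten nuts are in the cup (rim centred at (327,125)) and none are left on the counter. Plan: a side grasp from −y, tilted, with the roll about the tool axis doing the pour. First I'm measuring the finger length and the tiffin geometry.

```bash
python3 -c "
from h import *
s=manip.observe();print(s['qpos'].round(1),s['tool_pos'])
c,im,d=load('w15')
print(world(c,d,[(327,394),(300,394),(270,265),(262,340),(225,350),(190,330)]).round(4))
print('cam-tcp',((-c[2].T@c[3])-s['tool_pos']).round(4))
# tiffin: points at rim height from scene
c,im,d=load('scene2'); v,u=np.mgrid[0:400,0:640]; m=(d>0).ravel(); X=world(c,d,np.c_[u.ravel(),v.ravel()])[m]
s=(X[:,2]>.074)&(X[:,2]<.084)&(X[:,0]>.4)&(X[:,0]<.66)&(X[:,1]>0)&(X[:,1]<.22)
Y=X[s]; print(len(Y)); r=cv2.minAreaRect((Y[:,:2]*1000).astype(np.float32)); print(r)
s=(X[:,2]>.018)&(X[:,2]<.032)&(X[:,0]>.38)&(X[:,0]<.72)&(X[:,1]>.18)&(X[:,1]<.4); Y=X[s]; r=cv2.minAreaRect((Y[:,:2]*1000).astype(np.float32)); print(len(Y),r)
# box pixel pts
print(world(c,d,[(350,168),(397,184),(384,206)]).round(3))
"
```

```text
[-36.7  15.1  94.5   0.   70.4  53.3] [ 0.41994124 -0.1663398   0.15038854]
[[ 0.1552 -0.1679 -0.0005]
 [ 0.429  -0.1594  0.2508]
 [ 0.4306 -0.142   0.1849]
 [ 0.4316 -0.1468  0.2336]
 [ 0.4257 -0.1344  0.2312]
 [ 0.4331 -0.1243  0.231 ]]
cam-tcp [0.0837 0.0004 0.169 ]
258
((533.916259765625, 126.13450622558594), (150.24966430664062, 158.5911407470703), 81.44454956054688)
2230 ((594.9619140625, 264.1384582519531), (286.05633544921875, 173.71600341796875), 12.47689151763916)
[[0.452 0.071 0.079]
 [0.472 0.209 0.082]
 [0.516 0.189 0.029]]
```

Call:
carry_out(increments=[{"wx": 0, "wy": 0, "wz": -1.1, "dx": 0.3, "dy": 0.8, "dz": -0.5, "jaw": 85}, {"wx": 0, "wy": 0, "wz": -2.2, "dx": 0.6, "dy": 1.6, "dz": -1, "jaw": 85}, {"wx": 0, "wy": 0, "wz": -3.3, "dx": 0.9, "dy": 2.4, "dz": -1.5, "jaw": 85}, {"wx": 0, "wy": 0, "wz": -4.4, "dx": 1.2, "dy": 3.2, "dz": -2, "jaw": 85}, {"wx": 0, "wy": 0, "wz": -5.5, "dx": 1.5, "dy": 4.09, "dz": -2.5, "jaw": 85}])

```text
time_s: 23.97
tool_pos: [0.4802, -0.3303, 0.2503]
orientation: [[0.835, 0.55, -0.0], [0.55, -0.835, 0.001], [0.0, -0.001, -1.0]]
wrist_force: [1.0, -0.3, -0.9]
gripper_width: 0.0848
gripper_force: 0.0
```

Call:
carry_out(increments=[{"wx": 0, "wy": 0, "wz": -1.1, "dx": 0, "dy": 0, "dz": 0, "jaw": 85}, {"wx": 0, "wy": 0, "wz": -2.2, "dx": 0, "dy": 0, "dz": 0, "jaw": 85}, {"wx": 0, "wy": 0, "wz": -3.3, "dx": 0, "dy": 0, "dz": 0, "jaw": 85}, {"wx": 0, "wy": 0, "wz": -4.4, "dx": 0, "dy": 0, "dz": 0, "jaw": 85}, {"wx": 0, "wy": 0, "wz": -5.5, "dx": 0, "dy": 0, "dz": 0, "jaw": 85}])

```text
time_s: 24.38
tool_pos: [0.4799, -0.3292, 0.2489]
orientation: [[0.401, 0.916, -0.001], [0.916, -0.401, 0.001], [0.001, -0.001, -1.0]]
wrist_force: [1.0, 0.5, 0.0]
gripper_width: 0.0847
gripper_force: 0.0
```

Call:
carry_out(increments=[{"wx": 0, "wy": 0, "wz": -1.1, "dx": 0, "dy": 0, "dz": 0, "jaw": 85}, {"wx": 0, "wy": 0, "wz": -2.2, "dx": 0, "dy": 0, "dz": 0, "jaw": 85}, {"wx": 0, "wy": 0, "wz": -3.3, "dx": 0, "dy": 0, "dz": 0, "jaw": 85}, {"wx": 0, "wy": 0, "wz": -4, "dx": 0, "dy": 0, "dz": 0, "jaw": 85}, {"wx": 0, "wy": 0, "wz": -4, "dx": 0, "dy": 0, "dz": 0, "jaw": 85}])

```text
time_s: 24.8
tool_pos: [0.4798, -0.3291, 0.249]
orientation: [[-0.003, 1.0, -0.001], [1.0, 0.003, 0.001], [0.001, -0.001, -1.0]]
wrist_force: [-0.8, 0.0, -0.6]
gripper_width: 0.0849
gripper_force: 0.0
```

```bash
python3 -c "
from h import *
s=manip.observe();print(s['qpos'].round(1),s['tool_pos'],s['orientation'].round(3))
"
```

```text
[-46.1  23.7  64.1   0.   92.3 -46.3] [ 0.47978277 -0.32914033  0.24895862] [[-0.003  1.    -0.001]
 [ 1.     0.003  0.001]
 [ 0.001 -0.001 -1.   ]]
```

Call:
carry_out(increments=[{"wx": 0, "wy": 1.1, "wz": 0, "dx": 0, "dy": 0, "dz": 0, "jaw": 85}, {"wx": 0, "wy": 2.2, "wz": 0, "dx": 0, "dy": 0, "dz": 0, "jaw": 85}, {"wx": 0, "wy": 3.3, "wz": 0, "dx": 0, "dy": 0, "dz": 0, "jaw": 85}, {"wx": 0, "wy": 4.4, "wz": 0, "dx": 0, "dy": 0, "dz": 0, "jaw": 85}, {"wx": 0, "wy": 5.5, "wz": 0, "dx": 0, "dy": 0, "dz": 0, "jaw": 85}])

```text
time_s: 25.22
tool_pos: [0.4794, -0.3297, 0.2499]
orientation: [[0.002, 1.0, 0.0], [0.836, -0.001, 0.549], [0.549, -0.001, -0.836]]
wrist_force: [1.0, -0.4, 0.2]
gripper_width: 0.085
gripper_force: 0.0
```

```bash
python3 -c "
from h import *
s=manip.observe();print(s['qpos'].round(1),s['tool_pos'],s['orientation'].round(3))
"
```

```text
[-55.3  35.9  50.1  21.3 120.5 -48.6] [ 0.47939863 -0.32968142  0.24989611] [[ 0.002  1.     0.   ]
 [ 0.836 -0.001  0.549]
 [ 0.549 -0.001 -0.836]]
```

Call:
carry_out(increments=[{"wx": 0, "wy": 1.1, "wz": 0, "dx": 0, "dy": 0, "dz": 0, "jaw": 85}, {"wx": 0, "wy": 2.2, "wz": 0, "dx": 0, "dy": 0, "dz": 0, "jaw": 85}, {"wx": 0, "wy": 3.3, "wz": 0, "dx": 0, "dy": 0, "dz": 0, "jaw": 85}, {"wx": 0, "wy": 4.4, "wz": 0, "dx": 0, "dy": 0, "dz": 0, "jaw": 85}, {"wx": 0, "wy": 5.33, "wz": 0, "dx": 0, "dy": 0, "dz": 0, "jaw": 85}])

```text
time_s: 25.63
tool_pos: [0.479, -0.33, 0.2485]
orientation: [[0.004, 1.0, -0.001], [0.417, -0.001, 0.909], [0.909, -0.004, -0.417]]
wrist_force: [0.2, -0.6, -0.8]
gripper_width: 0.0854
gripper_force: 0.0
```

```bash
python3 -c "
from h import *
s=manip.observe();print(s['qpos'].round(1),s['tool_pos'],s['orientation'].round(3))
c=cam('wrist'); R=s['orientation']; print((R.T@(-c[2].T@c[3]-s['tool_pos'])).round(4))
c=cam('scene');print(proj(c,[s['tool_pos'],s['tool_pos']-.029*R[:,2]]))
c,im,d=shot('scene','scene3')
"
```

```text
[-59.7  48.7  43.8  45.5 140.  -38.2] [ 0.47903906 -0.33003529  0.24853007] [[ 0.004  1.    -0.001]
 [ 0.417 -0.001  0.909]
 [ 0.909 -0.004 -0.417]]
[ 0.0838  0.0003 -0.1682]
[[203.31223495 100.13701562]
 [193.26741795  94.73191283]]
```

View pics/scene3.png

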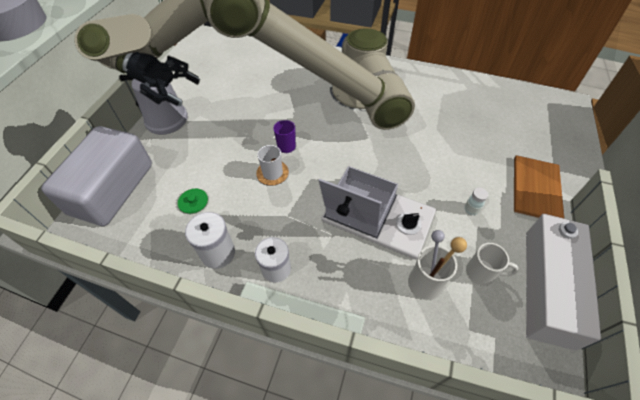

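Scene view: hand tilted, fingertips near (190,85), purple cup at (285,135), aluminium cup at (270,160). Everything is clear. Moving to the standoff.

Call:
carry_out(increments=[{"wx": 0, "wy": 0, "wz": 0, "dx": -0.5, "dy": 0, "dz": 0.8, "jaw": 85}, {"wx": 0, "wy": 0, "wz": 0, "dx": -1, "dy": 0, "dz": 1.6, "jaw": 85}, {"wx": 0, "wy": 0, "wz": 0, "dx": -1.5, "dy": 0, "dz": 2.4, "jaw": 85}, {"wx": 0, "wy": 0, "wz": 0, "dx": -2, "dy": 0, "dz": 3.2, "jaw": 85}, {"wx": 0, "wy": 0, "wz": 0, "dx": -2.47, "dy": 0, "dz": 3.92, "jaw": 85}])

```text
time_s: 26.1
tool_pos: [0.4787, -0.2274, 0.0922]
orientation: [[0.002, 1.0, -0.002], [0.425, 0.001, 0.905], [0.905, -0.002, -0.425]]
wrist_force: [0.6, 0.2, 0.2]
gripper_width: 0.0854
gripper_force: 0.0
```

Call:
carry_out(increments=[{"wx": 0, "wy": 0, "wz": 0, "dx": 0, "dy": 0, "dz": 0, "jaw": 85}, {"wx": 0, "wy": 0, "wz": 0, "dx": 0, "dy": 0, "dz": 0, "jaw": 85}, {"wx": 0, "wy": 0, "wz": 0, "dx": 0, "dy": 0, "dz": 0, "jaw": 85}, {"wx": 0, "wy": 0, "wz": 0, "dx": 0, "dy": 0, "dz": 0, "jaw": 85}, {"wx": 0, "wy": 0, "wz": 0, "dx": 0, "dy": 0, "dz": 0, "jaw": 85}])

```text
time_s: 26.52
tool_pos: [0.4791, -0.23, 0.095]
orientation: [[-0.001, 1.0, 0.001], [0.426, -0.001, 0.905], [0.905, 0.001, -0.426]]
wrist_force: [0.1, -0.1, 0.4]
gripper_width: 0.085
gripper_force: 0.0
```

```bash
python3 -c "
from h import *
s=manip.observe();print(s['qpos'].round(1),s['tool_pos'],s['orientation'].round(3))
cupfit('w16')
print(rel((.4795,-.1194,.0433)))
c,im,d=load('w16')
for u in (215,437): 
    r=[v for v in range(230,300) if 0<d[v,u]<.22][:1]; print(r,((world(c,d,[(u,v) for v in r])-s['tool_pos'])@s['orientation']).round(4))
"
```

```text
[-55.4  50.3  68.2  35.3 116.8 -56. ] [ 0.47913729 -0.23004306  0.09495294] [[-0.001  1.     0.001]
 [ 0.426 -0.001  0.905]
 [ 0.905  0.001 -0.426]]
tcp [ 0.4791 -0.23    0.095 ] w 0.085
rim [ 0.4791 -0.1678] 2140 0.0006 zmax 0.0906
(array([0.007, 0.009, 3.047]), array([0., 0., 0.]))
[276] [[ 0.0103 -0.0451 -0.0429]]
[276] [[ 0.0101  0.046  -0.0425]]
```

View pics/w16.png

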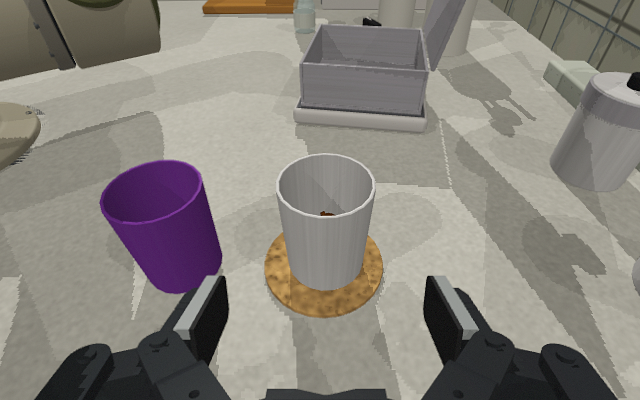

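The wrist view has the cup centred between the fingers, rim centre about (326,185). The purple cup is clear on the left. Advancing and gripping.

Call:
carry_out(increments=[{"wx": 0, "wy": 0, "wz": 0, "dx": 0, "dy": 0, "dz": 0.8, "jaw": 85}, {"wx": 0, "wy": 0, "wz": 0, "dx": 0, "dy": 0, "dz": 1.6, "jaw": 85}, {"wx": 0, "wy": 0, "wz": 0, "dx": 0, "dy": 0, "dz": 2.3, "jaw": 85}, {"wx": 0, "wy": 0, "wz": 0, "dx": 0, "dy": 0, "dz": 2.8, "jaw": 85}, {"wx": 0, "wy": 0, "wz": 0, "dx": 0, "dy": 0, "dz": 3.05, "jaw": 85}])

```text
time_s: 26.98
tool_pos: [0.4785, -0.1166, 0.0424]
orientation: [[0.0, 1.0, -0.001], [0.422, 0.001, 0.906], [0.906, -0.001, -0.422]]
wrist_force: [0.2, -0.4, 0.4]
gripper_width: 0.0851
gripper_force: 0.0
```

Call:
carry_out(increments=[{"wx": 0, "wy": 0, "wz": 0, "dx": 0, "dy": 0, "dz": 0, "jaw": 85}, {"wx": 0, "wy": 0, "wz": 0, "dx": 0, "dy": 0, "dz": 0, "jaw": 72}, {"wx": 0, "wy": 0, "wz": 0, "dx": 0, "dy": 0, "dz": 0, "jaw": 55}, {"wx": 0, "wy": 0, "wz": 0, "dx": 0, "dy": 0, "dz": 0, "jaw": 55}, {"wx": 0, "wy": 0, "wz": 0, "dx": 0, "dy": 0, "dz": 0, "jaw": 55}], newtons=40)

```text
time_s: 27.4
tool_pos: [0.4792, -0.1199, 0.0433]
orientation: [[-0.001, 1.0, 0.002], [0.424, -0.001, 0.906], [0.906, 0.002, -0.424]]
wrist_force: [-1.0, -4.3, 6.1]
gripper_width: 0.0659
gripper_force: 43.7
```

```bash
python3 -c "
from h import *
s=manip.observe();print(s['qpos'].round(1),s['tool_pos'],s['orientation'].round(3),s['gripper_force'],s['wrist_force'].round(1))
"
```

```text
[-49.3  49.7  83.   37.3 102.5 -60.7] [ 0.47920734 -0.11990453  0.04327612] [[-0.001  1.     0.002]
 [ 0.424 -0.001  0.906]
 [ 0.906  0.002 -0.424]] 43.654031083772225 [-1.  -4.3  6.1]
```

Call:
carry_out(increments=[{"wx": 0, "wy": 0, "wz": 0, "dx": 0.22, "dy": 0, "dz": -0.1, "jaw": 55}, {"wx": 0, "wy": 0, "wz": 0, "dx": 0.65, "dy": 0, "dz": -0.3, "jaw": 55}, {"wx": 0, "wy": 0, "wz": 0, "dx": 1.2, "dy": 0, "dz": -0.55, "jaw": 55}, {"wx": 0, "wy": 0, "wz": 0, "dx": 1.75, "dy": 0, "dz": -0.81, "jaw": 55}, {"wx": 0, "wy": 0, "wz": 0, "dx": 2.15, "dy": 0, "dz": -1, "jaw": 55}])

```text
time_s: 27.82
tool_pos: [0.4789, -0.1188, 0.1394]
orientation: [[-0.001, 1.0, 0.001], [0.425, -0.0, 0.905], [0.905, 0.001, -0.425]]
wrist_force: [0.4, -1.6, -1.7]
gripper_width: 0.0655
gripper_force: 44.6
```

Call:
carry_out(increments=[{"wx": 0, "wy": 0, "wz": 0, "dx": 0.2, "dy": 0.02, "dz": 0.42, "jaw": 55}, {"wx": 0, "wy": 0, "wz": 0, "dx": 0.56, "dy": 0.04, "dz": 1.2, "jaw": 55}, {"wx": 0, "wy": 0, "wz": 0, "dx": 0.97, "dy": 0.06, "dz": 2.07, "jaw": 55}, {"wx": 0, "wy": 0, "wz": 0, "dx": 1.38, "dy": 0.08, "dz": 2.95, "jaw": 55}, {"wx": 0, "wy": 0, "wz": 0, "dx": 1.8, "dy": 0.11, "dz": 3.85, "jaw": 55}])

```text
time_s: 28.23
tool_pos: [0.4833, 0.0527, 0.1378]
orientation: [[0.0, 1.0, 0.002], [0.424, -0.002, 0.906], [0.906, 0.0, -0.424]]
wrist_force: [-0.0, -0.2, -2.7]
gripper_width: 0.0655
gripper_force: 44.6
```

Call:
carry_out(increments=[{"wx": 0, "wy": 0, "wz": 0, "dx": 0.42, "dy": 0.03, "dz": 0.9, "jaw": 55}, {"wx": 0, "wy": 0, "wz": 0, "dx": 0.84, "dy": 0.06, "dz": 1.8, "jaw": 55}, {"wx": 0, "wy": 0, "wz": 0, "dx": 1.24, "dy": 0.08, "dz": 2.65, "jaw": 55}, {"wx": 0, "wy": 0, "wz": 0, "dx": 1.58, "dy": 0.1, "dz": 3.38, "jaw": 55}, {"wx": 0, "wy": 0, "wz": 0, "dx": 1.8, "dy": 0.11, "dz": 3.85, "jaw": 55}])

```text
time_s: 28.65
tool_pos: [0.4869, 0.2243, 0.1382]
orientation: [[-0.001, 1.0, -0.002], [0.423, 0.002, 0.906], [0.906, 0.0, -0.423]]
wrist_force: [-0.3, 0.0, -2.6]
gripper_width: 0.0655
gripper_force: 45.0
```

```bash
python3 -c "
from h import *
s=manip.observe();print(s['qpos'].round(1),s['tool_pos'],s['orientation'].round(3),s['gripper_force'],s['wrist_force'].round(1))
R=s['orientation'];print('grip',s['tool_pos']-.052*R[:,2])
c,im,d=shot('wrist','w17'); cs,ims,ds=shot('scene','scene4')
cv2.imwrite('pics/mix1.png',np.hstack([cv2.resize(im,(400,250)),cv2.resize(ims[110:250,250:474],(400,250))]))
"
```

```text
[-17.8  33.5 101.1  60.1  84.3 -47.1] [0.48687364 0.2242593  0.13816014] [[-0.001  1.    -0.002]
 [ 0.423  0.002  0.906]
 [ 0.906  0.    -0.423]] 44.96756579435896 [-0.3  0.  -2.6]
grip [0.48695368 0.1771436  0.16016251]
```

View pics/mix1.png

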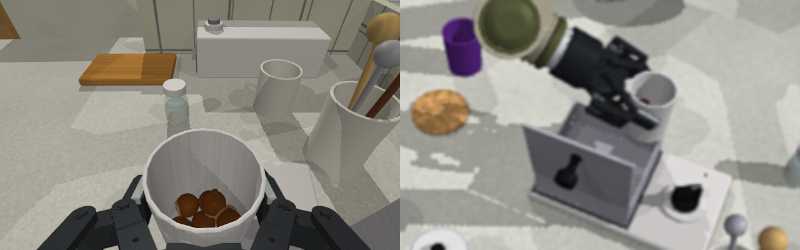

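Left: the cup holds the nuts, mouth about (205,185). Right: the cup sits over the box's front-left part, clear of the lid. Rolling to pour.

Call:
carry_out(increments=[{"wx": 0, "wy": 0, "wz": 0.7, "dx": -0.12, "dy": 0, "dz": -0.27, "jaw": 55}, {"wx": 0, "wy": 0, "wz": 1.6, "dx": -0.12, "dy": 0, "dz": -0.27, "jaw": 55}, {"wx": 0, "wy": 0, "wz": 2.6, "dx": -0.12, "dy": 0, "dz": -0.27, "jaw": 55}, {"wx": 0, "wy": 0, "wz": 3.6, "dx": -0.12, "dy": 0, "dz": -0.27, "jaw": 55}, {"wx": 0, "wy": 0, "wz": 4.6, "dx": -0.12, "dy": 0, "dz": -0.27, "jaw": 55}])

```text
time_s: 29.17
tool_pos: [0.4882, 0.2088, 0.1381]
orientation: [[0.468, 0.884, 0.001], [0.374, -0.199, 0.906], [0.801, -0.423, -0.424]]
wrist_force: [-0.6, 0.3, -2.6]
gripper_width: 0.0656
gripper_force: 45.4
```

Call:
carry_out(increments=[{"wx": 0, "wy": 0, "wz": 1, "dx": 0, "dy": 0, "dz": 0, "jaw": 55}, {"wx": 0, "wy": 0, "wz": 2, "dx": 0, "dy": 0, "dz": 0, "jaw": 55}, {"wx": 0, "wy": 0, "wz": 3, "dx": 0, "dy": 0, "dz": 0, "jaw": 55}, {"wx": 0, "wy": 0, "wz": 4, "dx": 0, "dy": 0, "dz": 0, "jaw": 55}, {"wx": 0, "wy": 0, "wz": 4.7, "dx": 0, "dy": 0, "dz": 0, "jaw": 55}])

```text
time_s: 29.58
tool_pos: [0.4882, 0.2088, 0.1381]
orientation: [[0.83, 0.558, 0.001], [0.235, -0.352, 0.906], [0.506, -0.751, -0.424]]
wrist_force: [0.1, -0.8, -2.6]
gripper_width: 0.0654
gripper_force: 45.4
```

Call:
carry_out(increments=[{"wx": 0, "wy": 0, "wz": 0.5, "dx": 0, "dy": 0, "dz": 0, "jaw": 55}, {"wx": 0, "wy": 0, "wz": 1.1, "dx": 0, "dy": 0, "dz": 0, "jaw": 55}, {"wx": 0, "wy": 0, "wz": 1.7, "dx": 0, "dy": 0, "dz": 0, "jaw": 55}, {"wx": 0, "wy": 0, "wz": 2.3, "dx": 0, "dy": 0, "dz": 0, "jaw": 55}, {"wx": 0, "wy": 0, "wz": 2.9, "dx": 0, "dy": 0, "dz": 0, "jaw": 55}])

```text
time_s: 30.0
tool_pos: [0.4882, 0.2089, 0.1381]
orientation: [[0.958, 0.286, 0.001], [0.12, -0.406, 0.906], [0.26, -0.868, -0.424]]
wrist_force: [-0.1, -0.9, -2.1]
gripper_width: 0.0659
gripper_force: 45.4
```

Call:
carry_out(increments=[{"wx": 0, "wy": 0, "wz": 0.5, "dx": 0, "dy": 0, "dz": 0, "jaw": 55}, {"wx": 0, "wy": 0, "wz": 1, "dx": 0, "dy": 0, "dz": 0, "jaw": 55}, {"wx": 0, "wy": 0, "wz": 1.5, "dx": 0, "dy": 0, "dz": 0, "jaw": 55}, {"wx": 0, "wy": 0, "wz": 2, "dx": 0, "dy": 0, "dz": 0, "jaw": 55}, {"wx": 0, "wy": 0, "wz": 2.5, "dx": 0, "dy": 0, "dz": 0, "jaw": 55}])

```text
time_s: 30.42
tool_pos: [0.4882, 0.2088, 0.1381]
orientation: [[1.0, 0.029, 0.001], [0.011, -0.424, 0.906], [0.027, -0.905, -0.424]]
wrist_force: [0.4, 0.9, -1.8]
gripper_width: 0.0654
gripper_force: 45.4
```

Call:
carry_out(increments=[{"wx": 0, "wy": 0, "wz": 0.6, "dx": 0, "dy": 0, "dz": 0, "jaw": 55}, {"wx": 0, "wy": 0, "wz": 1.2, "dx": 0, "dy": 0, "dz": 0, "jaw": 55}, {"wx": 0, "wy": 0, "wz": 1.8, "dx": 0, "dy": 0, "dz": 0, "jaw": 55}, {"wx": 0, "wy": 0, "wz": 2.4, "dx": 0, "dy": 0, "dz": 0, "jaw": 55}, {"wx": 0, "wy": 0, "wz": 3, "dx": 0, "dy": 0, "dz": 0, "jaw": 55}])

```text
time_s: 30.83
tool_pos: [0.4882, 0.2089, 0.1381]
orientation: [[0.96, -0.282, 0.001], [-0.121, -0.406, 0.906], [-0.254, -0.869, -0.424]]
wrist_force: [0.1, 0.6, -2.7]
gripper_width: 0.0659
gripper_force: 45.5
```

Call:
carry_out(increments=[{"wx": 0, "wy": 0, "wz": 0.6, "dx": 0, "dy": 0, "dz": 0, "jaw": 55}, {"wx": 0, "wy": 0, "wz": 1.2, "dx": 0, "dy": 0, "dz": 0, "jaw": 55}, {"wx": 0, "wy": 0, "wz": 1.8, "dx": 0, "dy": 0, "dz": 0, "jaw": 55}, {"wx": 0, "wy": 0, "wz": 2.4, "dx": 0, "dy": 0, "dz": 0, "jaw": 55}, {"wx": 0, "wy": 0, "wz": 3, "dx": 0, "dy": 0, "dz": 0, "jaw": 55}])

```text
time_s: 31.25
tool_pos: [0.4882, 0.2089, 0.1381]
orientation: [[0.826, -0.564, 0.001], [-0.24, -0.349, 0.906], [-0.511, -0.748, -0.424]]
wrist_force: [-0.5, -0.0, -2.0]
gripper_width: 0.0657
gripper_force: 45.6
```

```bash
python3 -c "
from h import *
s=manip.observe();print(s['qpos'].round(1),s['tool_pos'],s['gripper_force'],s['wrist_force'].round(1))
c,im,d=shot('side','side4'); cs,ims,ds=shot('scene','scene5'); cw,imw,dw=shot('wrist','w18')
cv2.imwrite('pics/mix2.png',np.vstack([np.hstack([cv2.resize(im[110:250,200:424],(400,250)),cv2.resize(ims[110:250,250:474],(400,250))]),cv2.resize(imw,(800,500))[100:450]]))
"
```

```text
[-19.5  33.6 100.8  59.   85.3  76.8] [0.48818485 0.20887504 0.13808891] 45.62058335111942 [-0.5 -0.  -2. ]
```

View pics/mix2.png

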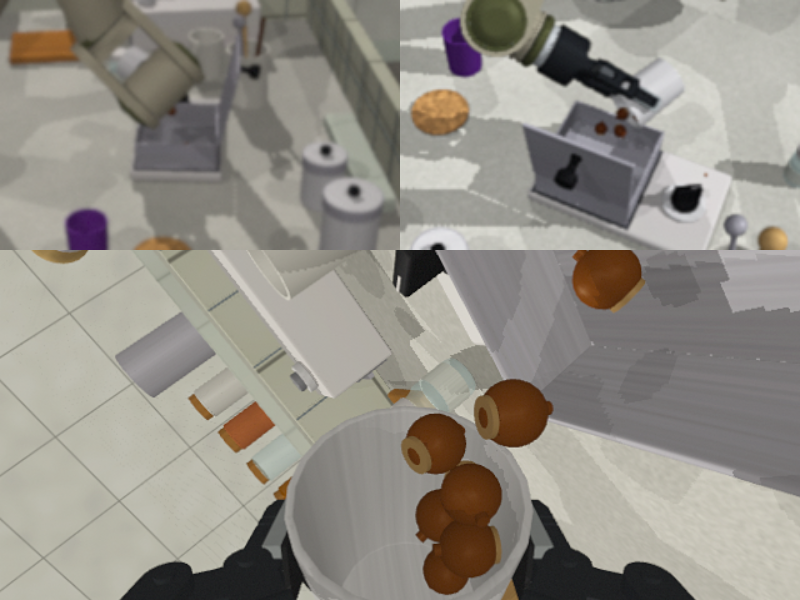

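```bash
python3 -c "
from h import *
c,im,d=load('w18')
P=world(c,d,[(484,100),(410,210),(350,234),(378,275),(375,320),(560,60),(600,180),(500,180),(520,176)])
B=np.array([.533,.128]); ax=np.array([.989,-.148]); ay=np.array([.148,.989])
for p in P: print(p.round(3),'box',((p[:2]-B)@ax).round(3),((p[:2]-B)@ay).round(3))
"
```

```text
[0.524 0.131 0.074] box -0.01 0.002
[0.511 0.132 0.12 ] box -0.022 0.001
[0.511 0.151 0.136] box -0.025 0.019
[0.494 0.145 0.138] box -0.041 0.011
[0.479 0.149 0.148] box -0.057 0.013
[0.515 0.135 0.029] box -0.019 0.004
[0.463 0.132 0.038] box -0.07 -0.007
[0.468 0.175 0.046] box -0.071 0.037
[0.468 0.166 0.042] box -0.07 0.028
```

Nuts are falling mid-box (box coordinates near 0,0). Rolling a bit more and waiting.

Call:
carry_out(increments=[{"wx": 0, "wy": 0, "wz": 0, "dx": 0, "dy": 0, "dz": 0, "jaw": 55}, {"wx": 0, "wy": 0, "wz": 0.5, "dx": 0, "dy": 0, "dz": 0, "jaw": 55}, {"wx": 0, "wy": 0, "wz": 1.2, "dx": 0, "dy": 0, "dz": 0, "jaw": 55}, {"wx": 0, "wy": 0, "wz": 1.9, "dx": 0, "dy": 0, "dz": 0, "jaw": 55}, {"wx": 0, "wy": 0, "wz": 2.6, "dx": 0, "dy": 0, "dz": 0, "jaw": 55}])

```text
time_s: 31.82
tool_pos: [0.4878, 0.2097, 0.138]
orientation: [[0.644, -0.765, 0.0], [-0.324, -0.272, 0.906], [-0.693, -0.584, -0.423]]
wrist_force: [0.3, -0.6, -1.3]
gripper_width: 0.0657
gripper_force: 45.7
```

Call:
carry_out(increments=[{"wx": 0, "wy": 0, "wz": 0, "dx": 0, "dy": 0, "dz": 0, "jaw": 55}, {"wx": 0, "wy": 0, "wz": 0, "dx": 0, "dy": 0, "dz": 0, "jaw": 55}, {"wx": 0, "wy": 0, "wz": 0, "dx": 0, "dy": 0, "dz": 0, "jaw": 55}, {"wx": 0, "wy": 0, "wz": 0, "dx": 0, "dy": 0, "dz": 0, "jaw": 55}, {"wx": 0, "wy": 0, "wz": 0, "dx": 0, "dy": 0, "dz": 0, "jaw": 55}])

```text
time_s: 32.23
tool_pos: [0.4877, 0.2099, 0.1379]
orientation: [[0.646, -0.763, 0.0], [-0.323, -0.273, 0.906], [-0.691, -0.586, -0.423]]
wrist_force: [-0.2, -0.1, -0.3]
gripper_width: 0.0658
gripper_force: 45.7
```

```bash
python3 -c "
from h import *
s=manip.observe();print(s['qpos'].round(1),s['tool_pos'],s['gripper_force'],s['wrist_force'].round(1))
c,im,d=shot('scene','scene6'); cw,imw,dw=shot('wrist','w19')
cv2.imwrite('pics/mix3.png',np.vstack([cv2.resize(im[130:240,280:480],(800,440))[:250],cv2.resize(imw,(800,500))[100:450]]))
"
```

```text
[-19.4  33.7 100.9  59.1  85.3  92.2] [0.48767932 0.20989586 0.13787202] 45.67421429324895 [-0.2 -0.1 -0.3]
```

View pics/mix3.png

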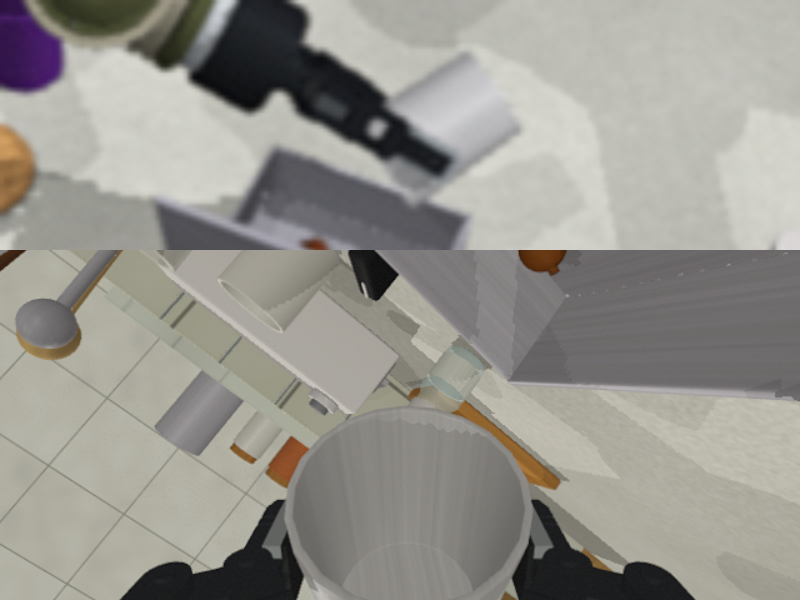

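The wrist view shows the cup empty (mouth at (408,510)) and the counter clear. Rolling back and returning.

Call:
carry_out(increments=[{"wx": 0, "wy": 0, "wz": -1, "dx": 0, "dy": 0, "dz": 0, "jaw": 55}, {"wx": 0, "wy": 0, "wz": -2, "dx": 0, "dy": 0, "dz": 0, "jaw": 55}, {"wx": 0, "wy": 0, "wz": -3, "dx": 0, "dy": 0, "dz": 0, "jaw": 55}, {"wx": 0, "wy": 0, "wz": -4, "dx": 0, "dy": 0, "dz": 0, "jaw": 55}, {"wx": 0, "wy": 0, "wz": -5, "dx": 0, "dy": 0, "dz": 0, "jaw": 55}])

```text
time_s: 32.75
tool_pos: [0.4876, 0.21, 0.1378]
orientation: [[0.943, -0.333, -0.0], [-0.141, -0.399, 0.906], [-0.302, -0.854, -0.423]]
wrist_force: [-0.3, -0.0, 0.1]
gripper_width: 0.0653
gripper_force: 45.6
```

Call:
carry_out(increments=[{"wx": 0, "wy": 0, "wz": -1, "dx": 0, "dy": 0, "dz": 0, "jaw": 55}, {"wx": 0, "wy": 0, "wz": -2, "dx": 0, "dy": 0, "dz": 0, "jaw": 55}, {"wx": 0, "wy": 0, "wz": -3, "dx": 0, "dy": 0, "dz": 0, "jaw": 55}, {"wx": 0, "wy": 0, "wz": -4, "dx": 0, "dy": 0, "dz": 0, "jaw": 55}, {"wx": 0, "wy": 0, "wz": -5, "dx": 0, "dy": 0, "dz": 0, "jaw": 55}])

```text
time_s: 33.17
tool_pos: [0.4877, 0.2099, 0.1379]
orientation: [[0.983, 0.183, 0.0], [0.077, -0.416, 0.906], [0.166, -0.891, -0.423]]
wrist_force: [0.8, 0.1, -0.7]
gripper_width: 0.0655
gripper_force: 45.6
```

Call:
carry_out(increments=[{"wx": 0, "wy": 0, "wz": -1, "dx": 0, "dy": 0, "dz": 0, "jaw": 55}, {"wx": 0, "wy": 0, "wz": -2, "dx": 0, "dy": 0, "dz": 0, "jaw": 55}, {"wx": 0, "wy": 0, "wz": -3, "dx": 0, "dy": 0, "dz": 0, "jaw": 55}, {"wx": 0, "wy": 0, "wz": -4, "dx": 0, "dy": 0, "dz": 0, "jaw": 55}, {"wx": 0, "wy": 0, "wz": -5, "dx": 0, "dy": 0, "dz": 0, "jaw": 55}])

```text
time_s: 33.58
tool_pos: [0.4876, 0.2099, 0.1379]
orientation: [[0.76, 0.65, 0.0], [0.275, -0.321, 0.906], [0.589, -0.689, -0.423]]
wrist_force: [-0.1, 0.1, -2.0]
gripper_width: 0.0659
gripper_force: 45.7
```

Call:
carry_out(increments=[{"wx": 0, "wy": 0, "wz": -1, "dx": 0, "dy": 0, "dz": 0, "jaw": 55}, {"wx": 0, "wy": 0, "wz": -2, "dx": 0, "dy": 0, "dz": 0, "jaw": 55}, {"wx": 0, "wy": 0, "wz": -3, "dx": 0, "dy": 0, "dz": 0, "jaw": 55}, {"wx": 0, "wy": 0, "wz": -4, "dx": 0, "dy": 0, "dz": 0, "jaw": 55}, {"wx": 0, "wy": 0, "wz": -5, "dx": 0, "dy": 0, "dz": 0, "jaw": 55}])

```text
time_s: 34.0
tool_pos: [0.4877, 0.2099, 0.1379]
orientation: [[0.333, 0.943, 0.0], [0.399, -0.141, 0.906], [0.854, -0.302, -0.423]]
wrist_force: [-0.1, 0.0, -1.1]
gripper_width: 0.0654
gripper_force: 45.7
```

Call:
carry_out(increments=[{"wx": 0, "wy": 0, "wz": -1, "dx": 0, "dy": 0, "dz": 0, "jaw": 55}, {"wx": 0, "wy": 0, "wz": -2, "dx": 0, "dy": 0, "dz": 0, "jaw": 55}, {"wx": 0, "wy": 0, "wz": -3, "dx": 0, "dy": 0, "dz": 0, "jaw": 55}, {"wx": 0, "wy": 0, "wz": -3.3, "dx": 0, "dy": 0, "dz": 0, "jaw": 55}, {"wx": 0, "wy": 0, "wz": -3.3, "dx": 0, "dy": 0, "dz": 0, "jaw": 55}])

```text
time_s: 34.42
tool_pos: [0.4877, 0.2099, 0.1379]
orientation: [[-0.001, 1.0, 0.0], [0.423, 0.001, 0.906], [0.906, 0.001, -0.423]]
wrist_force: [-0.2, 0.9, -1.3]
gripper_width: 0.0656
gripper_force: 45.7
```

```bash
python3 -c "
from h import *
s=manip.observe();print(s['qpos'].round(1),s['tool_pos'],s['orientation'].round(3),s['gripper_width'])
print(rel((.4792,-.1194,.1384)))
"
```

```text
[-19.4  33.7 100.9  59.1  85.3 -47.6] [0.48765822 0.20993409 0.13785636] [[-0.001  1.     0.   ]
 [ 0.423  0.001  0.906]
 [ 0.906  0.001 -0.423]] 0.06556095927305783
(array([-3.469, -0.216, -7.467]), array([0., 0., 0.]))
```

Call:
carry_out(increments=[{"wx": 0, "wy": 0, "wz": 0, "dx": -0.25, "dy": -0.02, "dz": -0.53, "jaw": 55}, {"wx": 0, "wy": 0, "wz": 0, "dx": -0.6, "dy": -0.04, "dz": -1.3, "jaw": 55}, {"wx": 0, "wy": 0, "wz": 0, "dx": -0.98, "dy": -0.06, "dz": -2.1, "jaw": 55}, {"wx": 0, "wy": 0, "wz": 0, "dx": -1.36, "dy": -0.08, "dz": -2.93, "jaw": 55}, {"wx": 0, "wy": 0, "wz": 0, "dx": -1.74, "dy": -0.11, "dz": -3.74, "jaw": 55}])

```text
time_s: 34.83
tool_pos: [0.483, 0.0432, 0.1381]
orientation: [[0.001, 1.0, 0.0], [0.423, -0.001, 0.906], [0.906, -0.001, -0.423]]
wrist_force: [1.1, 0.1, -1.4]
gripper_width: 0.0654
gripper_force: 45.8
```

Call:
carry_out(increments=[{"wx": 0, "wy": 0, "wz": 0, "dx": -0.4, "dy": -0.03, "dz": -0.86, "jaw": 55}, {"wx": 0, "wy": 0, "wz": 0, "dx": -0.8, "dy": -0.06, "dz": -1.72, "jaw": 55}, {"wx": 0, "wy": 0, "wz": 0, "dx": -1.2, "dy": -0.08, "dz": -2.58, "jaw": 55}, {"wx": 0, "wy": 0, "wz": 0, "dx": -1.55, "dy": -0.1, "dz": -3.34, "jaw": 55}, {"wx": 0, "wy": 0, "wz": 0, "dx": -1.73, "dy": -0.11, "dz": -3.73, "jaw": 55}])

```text
time_s: 35.25
tool_pos: [0.4789, -0.1233, 0.1381]
orientation: [[0.002, 1.0, 0.003], [0.424, -0.004, 0.906], [0.906, -0.001, -0.424]]
wrist_force: [-0.4, -0.0, -2.0]
gripper_width: 0.0653
gripper_force: 45.8
```

Call:
carry_out(increments=[{"wx": 0, "wy": 0, "wz": 0, "dx": -0.4, "dy": 0, "dz": 0.19, "jaw": 55}, {"wx": 0, "wy": 0, "wz": 0, "dx": -0.9, "dy": 0, "dz": 0.42, "jaw": 55}, {"wx": 0, "wy": 0, "wz": 0, "dx": -1.4, "dy": 0, "dz": 0.65, "jaw": 55}, {"wx": 0, "wy": 0, "wz": 0, "dx": -1.75, "dy": 0, "dz": 0.82, "jaw": 55}, {"wx": 0, "wy": 0, "wz": 0, "dx": -1.95, "dy": 0, "dz": 0.91, "jaw": 55}])

```text
time_s: 35.67
tool_pos: [0.4786, -0.1192, 0.0509]
orientation: [[0.002, 1.0, -0.001], [0.421, -0.0, 0.907], [0.907, -0.002, -0.421]]
wrist_force: [0.0, 0.4, -0.8]
gripper_width: 0.0658
gripper_force: 45.8
```

```bash
python3 -c "
from h import *
s=manip.observe();print(s['tool_pos'],s['wrist_force'].round(1))
c,im,d=shot('wrist','w20')
s=manip.observe();print(s['tool_pos'],s['wrist_force'].round(1))
v,u=np.mgrid[0:400,0:640]; X=world(c,d,np.c_[u.ravel(),v.ravel()]); hsv=cv2.cvtColor(im,cv2.COLOR_BGR2HSV).reshape(-1,3)
k=(hsv[:,0]>8)&(hsv[:,0]<25)&(hsv[:,1]>90)&(X[:,2]<.012)&(np.hypot(X[:,0]-.48,X[:,1]+.167)<.09)
Y=X[k]; print('coaster',Y.min(0).round(4),Y.max(0).round(4),Y.mean(0).round(4))
cupfit('w20b'); print(rel((.4792,-.1194,.0433)))
"
```

```text
[ 0.47855327 -0.11919908  0.0508596 ] [ 0.   0.4 -0.8]
[ 0.4784424  -0.11912522  0.05031612] [-1.6 -0.8 -2.7]
coaster [ 0.4299 -0.1784 -0.0027] [ 0.528  -0.1489  0.0078] [ 0.4759 -0.1666  0.0052]
tcp [ 0.4784 -0.1191  0.0503] w 0.0652
rim [ 0.4789 -0.1671] 7133 0.0008 zmax 0.0944
(array([-0.191,  0.014,  0.085]), array([0., 0., 0.]))
```

Call:
carry_out(increments=[{"wx": 0, "wy": 0, "wz": 0, "dx": -0.03, "dy": 0, "dz": 0.01, "jaw": 55}, {"wx": 0, "wy": 0, "wz": 0, "dx": -0.05, "dy": 0, "dz": 0.02, "jaw": 55}, {"wx": 0, "wy": 0, "wz": 0, "dx": -0.07, "dy": 0, "dz": 0.03, "jaw": 55}, {"wx": 0, "wy": 0, "wz": 0, "dx": -0.09, "dy": 0, "dz": 0.04, "jaw": 55}, {"wx": 0, "wy": 0, "wz": 0, "dx": -0.09, "dy": 0, "dz": 0.04, "jaw": 55}])

```text
time_s: 36.18
tool_pos: [0.4789, -0.1197, 0.0487]
orientation: [[-0.0, 1.0, 0.0], [0.423, -0.0, 0.906], [0.906, 0.0, -0.423]]
wrist_force: [0.1, 0.4, -0.3]
gripper_width: 0.0655
gripper_force: 45.8
```

Call:
carry_out(increments=[{"wx": 0, "wy": 0, "wz": 0, "dx": -0.02, "dy": 0, "dz": 0.01, "jaw": 55}, {"wx": 0, "wy": 0, "wz": 0, "dx": -0.03, "dy": 0, "dz": 0.015, "jaw": 55}, {"wx": 0, "wy": 0, "wz": 0, "dx": -0.05, "dy": 0, "dz": 0.02, "jaw": 55}, {"wx": 0, "wy": 0, "wz": 0, "dx": -0.05, "dy": 0, "dz": 0.02, "jaw": 55}, {"wx": 0, "wy": 0, "wz": 0, "dx": -0.05, "dy": 0, "dz": 0.02, "jaw": 55}])

```text
time_s: 36.6
tool_pos: [0.4788, -0.1198, 0.0463]
orientation: [[0.0, 1.0, 0.0], [0.423, -0.0, 0.906], [0.906, -0.0, -0.423]]
wrist_force: [0.6, -0.1, -1.2]
gripper_width: 0.0656
gripper_force: 45.8
```

```bash
python3 -c "
from h import *
s=manip.observe();print(s['tool_pos'],s['wrist_force'].round(1))
cupfit('w20c')
"
```

```text
[ 0.47883579 -0.11975619  0.04625471] [ 0.6 -0.1 -1.2]
tcp [ 0.4788 -0.1198  0.0463] w 0.0656
rim [ 0.4793 -0.1671] 9581 0.0008 zmax 0.0938
```

Call:
carry_out(increments=[{"wx": 0, "wy": 0, "wz": 0, "dx": -0.02, "dy": 0, "dz": 0.01, "jaw": 55}, {"wx": 0, "wy": 0, "wz": 0, "dx": -0.04, "dy": 0, "dz": 0.02, "jaw": 55}, {"wx": 0, "wy": 0, "wz": 0, "dx": -0.055, "dy": 0, "dz": 0.026, "jaw": 55}, {"wx": 0, "wy": 0, "wz": 0, "dx": -0.065, "dy": 0, "dz": 0.03, "jaw": 55}, {"wx": 0, "wy": 0, "wz": 0, "dx": -0.065, "dy": 0, "dz": 0.03, "jaw": 55}])

```text
time_s: 37.07
tool_pos: [0.4788, -0.1197, 0.0434]
orientation: [[0.0, 1.0, 0.0], [0.423, -0.0, 0.906], [0.906, -0.0, -0.423]]
wrist_force: [-0.5, -0.6, 0.1]
gripper_width: 0.0659
gripper_force: 45.8
```

```bash
python3 -c "
from h import *
s=manip.observe();print(s['tool_pos'],s['wrist_force'].round(1))
cupfit('w20d')
"
```

```text
[ 0.47881289 -0.11972842  0.04339217] [-0.5 -0.6  0.1]
tcp [ 0.4788 -0.1197  0.0434] w 0.0659
rim [ 0.4793 -0.1669] 7745 0.0007 zmax 0.091
```

The cup is seated: rim at 91 mm, within 1 mm of its original x/y. Releasing and retreating.

Call:
carry_out(increments=[{"wx": 0, "wy": 0, "wz": 0, "dx": 0, "dy": 0, "dz": 0, "jaw": 70}, {"wx": 0, "wy": 0, "wz": 0, "dx": 0, "dy": 0, "dz": 0, "jaw": 85}, {"wx": 0, "wy": 0, "wz": 0, "dx": 0, "dy": 0, "dz": 0, "jaw": 85}, {"wx": 0, "wy": 0, "wz": 0, "dx": 0, "dy": 0, "dz": 0, "jaw": 85}, {"wx": 0, "wy": 0, "wz": 0, "dx": 0, "dy": 0, "dz": 0, "jaw": 85}])

```text
time_s: 37.53
tool_pos: [0.4788, -0.1198, 0.0435]
orientation: [[-0.0, 1.0, 0.0], [0.423, -0.0, 0.906], [0.906, 0.0, -0.423]]
wrist_force: [0.0, -0.4, -0.5]
gripper_width: 0.0851
gripper_force: 0.0
```

Call:
carry_out(increments=[{"wx": 0, "wy": 0, "wz": 0, "dx": 0, "dy": 0, "dz": -0.4, "jaw": 85}, {"wx": 0, "wy": 0, "wz": 0, "dx": 0, "dy": 0, "dz": -1.2, "jaw": 85}, {"wx": 0, "wy": 0, "wz": 0, "dx": 0, "dy": 0, "dz": -2, "jaw": 85}, {"wx": 0, "wy": 0, "wz": 0, "dx": 0, "dy": 0, "dz": -2.8, "jaw": 85}, {"wx": 0, "wy": 0, "wz": 0, "dx": 0, "dy": 0, "dz": -3.4, "jaw": 85}])

```text
time_s: 37.95
tool_pos: [0.4787, -0.2451, 0.102]
orientation: [[-0.0, 1.0, 0.001], [0.424, -0.001, 0.906], [0.906, 0.001, -0.424]]
wrist_force: [0.2, 0.6, -0.4]
gripper_width: 0.085
gripper_force: 0.0
```

Call:
carry_out(increments=[{"wx": 0, "wy": -1.1, "wz": 0, "dx": 0.8, "dy": 0, "dz": -0.4, "jaw": 40}, {"wx": 0, "wy": -2.2, "wz": 0, "dx": 1.6, "dy": 0, "dz": -0.8, "jaw": 20}, {"wx": 0, "wy": -3.3, "wz": 0, "dx": 2.2, "dy": 0, "dz": -1, "jaw": 0}, {"wx": 0, "wy": -4.4, "wz": 0, "dx": 2.6, "dy": 0, "dz": -1.2, "jaw": 0}, {"wx": 0, "wy": -5.5, "wz": 0, "dx": 2.8, "dy": 0, "dz": -1.3, "jaw": 0}])

```text
time_s: 38.37
tool_pos: [0.4791, -0.2435, 0.2275]
orientation: [[-0.001, 1.0, 0.004], [0.853, -0.001, 0.522], [0.522, 0.004, -0.853]]
wrist_force: [0.4, -0.7, 0.3]
gripper_width: 0.0249
gripper_force: 0.0
```

Call:
carry_out(increments=[{"wx": 0, "wy": -1.1, "wz": 0, "dx": 0, "dy": 0, "dz": 0, "jaw": 0}, {"wx": 0, "wy": -2.2, "wz": 0, "dx": 0, "dy": 0, "dz": 0, "jaw": 0}, {"wx": 0, "wy": -3.3, "wz": 0, "dx": 0, "dy": 0, "dz": 0, "jaw": 0}, {"wx": 0, "wy": -4.4, "wz": 0, "dx": 0, "dy": 0, "dz": 0, "jaw": 0}, {"wx": 0, "wy": -5.33, "wz": 0, "dx": 0, "dy": 0, "dz": 0, "jaw": 0}])

```text
time_s: 38.78
tool_pos: [0.4788, -0.2425, 0.2255]
orientation: [[-0.001, 1.0, 0.002], [1.0, 0.001, -0.006], [-0.006, 0.002, -1.0]]
wrist_force: [0.8, -0.4, -0.5]
gripper_width: -0.0001
gripper_force: 0.0
```

```bash
python3 -c "
from h import *
s=manip.observe();print(s['qpos'].round(1),s['tool_pos'],s['orientation'].round(3),s['gripper_width'])
print(rel((.684,-.10,.20),np.array([[0,1,0],[1,0,0],[0,0,-1.]])))
c,im,d=shot('side','side5'); cs,ims,ds=shot('scene','scene7')
cv2.imwrite('pics/mix4.png',np.vstack([cv2.resize(im[160:280,200:424],(784,420))[:300],cv2.resize(ims[120:220,240:464],(784,350))[:300]]))
# tiffin fit: rim pts and nuts
B=np.array([.533,.128]); ax=np.array([.989,-.148]); ay=np.array([.148,.989])
for n,(c,im,d) in dict(side=(c,im,d),scene=(cs,ims,ds)).items():
    hsv=cv2.cvtColor(im,cv2.COLOR_BGR2HSV); m=((hsv[...,0]<15)&(hsv[...,1]>90)&(hsv[...,2]<170)).astype(np.uint8)
    k,l,st,ce=cv2.connectedComponentsWithStats(m)
    for i in range(1,k):
        p=world(c,d,[ce[i]])[0]
        if st[i,4]>4 and .25<p[0]<.9 and -.5<p[1]<.3: print(n,ce[i].round(),st[i,4],p.round(3))
"
```

```text
[-39.4  19.5  74.5  -0.2  85.7 -39.4] [ 0.47884043 -0.24247659  0.22547647] [[-0.001  1.     0.002]
 [ 1.     0.001 -0.006]
 [-0.006  0.002 -1.   ]] -8.065918584570572e-05
(array([3.562, 5.131, 0.624]), array([0.018, 0.06 , 0.007]))
side [309. 184.] 13 [0.569 0.146 0.041]
side [304. 188.] 8 [0.548 0.114 0.047]
scene [359. 191.] 13 [0.504 0.111 0.052]
scene [383. 199.] 27 [0.508 0.182 0.048]
```

View pics/mix4.png

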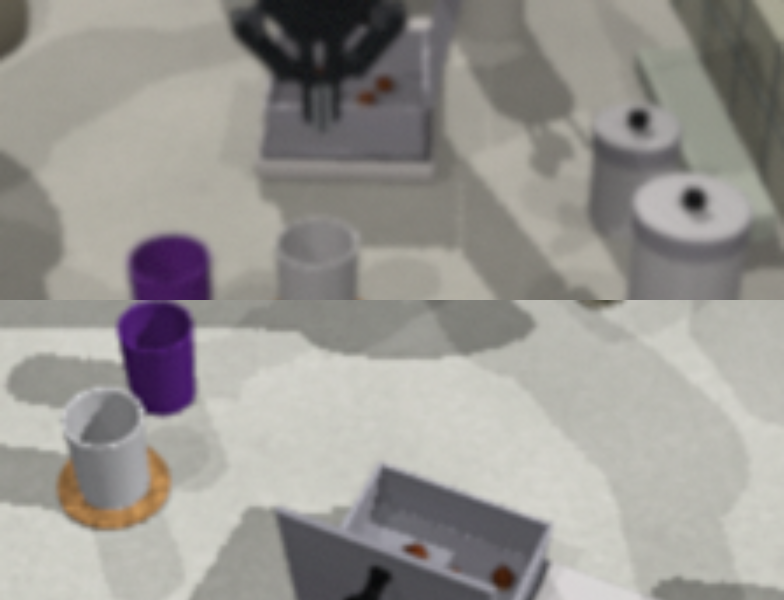

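Side and scene views: the cup is upright on the coaster, and nuts are visible in the box. Next I'm counting the nuts numerically from above, without viewing more pictures.

Call:
carry_out(increments=[{"wx": 0, "wy": 0, "wz": 0, "dx": 0.8, "dy": 0.1, "dz": -0.3, "jaw": 0}, {"wx": 0, "wy": 0, "wz": 0, "dx": 1.6, "dy": 0.2, "dz": -0.6, "jaw": 0}, {"wx": 0, "wy": 0, "wz": 0, "dx": 2.5, "dy": 0.3, "dz": -0.6, "jaw": 0}, {"wx": 0, "wy": 0, "wz": 0, "dx": 3.4, "dy": 0.4, "dz": -0.6, "jaw": 0}, {"wx": 0, "wy": 0, "wz": 0, "dx": 4.3, "dy": 0.5, "dz": -0.6, "jaw": 0}])

```text
time_s: 39.3
tool_pos: [0.4988, -0.0696, 0.2483]
orientation: [[0.001, 1.0, -0.001], [1.0, -0.001, 0.003], [0.003, -0.001, -1.0]]
wrist_force: [0.2, 0.3, 0.1]
gripper_width: 0.0003
gripper_force: 0.0
```

Call:
carry_out(increments=[{"wx": 0, "wy": 0, "wz": 0, "dx": 1, "dy": 0, "dz": 0, "jaw": 0}, {"wx": 0, "wy": 0, "wz": 0, "dx": 2, "dy": 0, "dz": 0, "jaw": 0}, {"wx": 0, "wy": 0, "wz": 0, "dx": 3, "dy": 0, "dz": 0, "jaw": 0}, {"wx": 0, "wy": 0, "wz": 0, "dx": 3.7, "dy": 0, "dz": 0, "jaw": 0}, {"wx": 0, "wy": 0, "wz": 0, "dx": 3.7, "dy": 0, "dz": 0, "jaw": 0}])

```text
time_s: 39.72
tool_pos: [0.4984, 0.0812, 0.2482]
orientation: [[-0.004, 1.0, -0.002], [1.0, 0.004, 0.003], [0.003, -0.002, -1.0]]
wrist_force: [0.2, 1.2, -1.4]
gripper_width: 0.0002
gripper_force: 0.0
```

```bash
python3 - <<'E'
from h import *
s=manip.observe();print(s['qpos'].round(1),s['tool_pos'])
c,im,d=shot('wrist','w21')
v,u=np.mgrid[0:400,0:640]; X=world(c,d,np.c_[u.ravel(),v.ravel()]); ok=d.ravel()>0
B=np.array([.533,.128]); ax=np.array([.989,-.148]); ay=np.array([.148,.989])
q=np.c_[(X[:,:2]-B)@ax,(X[:,:2]-B)@ay]
rim=ok&(X[:,2]>.076)&(X[:,2]<.084)&(abs(q[:,0])<.1)&(abs(q[:,1])<.1)
for k in(0,1): print('rim',k,np.percentile(q[rim,k],[.5,5,50,95,99.5]).round(4))
hsv=cv2.cvtColor(im,cv2.COLOR_BGR2HSV).reshape(-1,3)
m=ok&(hsv[:,0]<20)&(hsv[:,1]>90)&(abs(q[:,0])<.08)&(abs(q[:,1])<.08)&(X[:,2]>.03)&(X[:,2]<.1)
# peak finding in top-down map
g=np.zeros((160,160)); i=np.clip((q[m]*1000+80).astype(int),0,159); np.maximum.at(g,(i[:,0],i[:,1]),X[m,2])
mask=cv2.morphologyEx((g>0).astype(np.uint8),cv2.MORPH_CLOSE,np.ones((3,3)))
n,l,st,ce=cv2.connectedComponentsWithStats(mask)
for j in range(1,n):
    if st[j,4]>20: print('blob',(ce[j]-80).round(0)[::-1],st[j],'zmax',g[l==j].max().round(3))
cv2.imwrite('pics/map.png',mask*255)
print('\n'.join(''.join('#' if x else '.' for x in r) for r in cv2.resize(mask,(80,40),interpolation=0)))
E
```

```text
[-4.3 15.6 76.4  0.2 88.1 -4.5] [0.49839365 0.08121151 0.24823153]
rim 0 [-0.0746 -0.0737  0.0122  0.0762  0.0769]
rim 1 [-0.078  -0.0769  0.0136  0.0708  0.0716]
blob [-37.  48.] [119  33  18  21 279] zmax 0.049
blob [-29. -24.] [ 45  42  22  19 273] zmax 0.049
blob [-19.  12.] [ 82  52  20  19 285] zmax 0.048
blob [  8. -61.] [  6  70  27  38 542] zmax 0.05
blob [  9. -37.] [ 34  78  19  22 278] zmax 0.048
blob [15.  1.] [ 72  86  19  20 284] zmax 0.048
blob [32. 31.] [102 103  20  18 265] zmax 0.05
blob [ 48. -52.] [ 10 117  37  25 549] zmax 0.05
................................................................................
................................................................................
................................................................................
................................................................................
................................................................................
................................................................................
..........................................................
[... 1995 characters left out ...]
....................................................
.....##################.........................................................
.......######..#########........................................................
................########........................................................
....................#...........................................................
................................................................................
................................................................................
................................................................................
................................................................................
```

All 10 nuts are in the box: 6 single blobs plus 2 double-area ones. Moving over the lid to its back side.

Call:
carry_out(increments=[{"wx": 0, "wy": 0, "wz": 0, "dx": -0.1, "dy": 0.95, "dz": 0, "jaw": 0}, {"wx": 0, "wy": 0, "wz": 0, "dx": -0.2, "dy": 1.9, "dz": 0, "jaw": 0}, {"wx": 0, "wy": 0, "wz": 0, "dx": -0.3, "dy": 2.85, "dz": 0, "jaw": 0}, {"wx": 0, "wy": 0, "wz": 0, "dx": -0.4, "dy": 3.8, "dz": 0, "jaw": 0}, {"wx": 0, "wy": 0, "wz": 0, "dx": -0.51, "dy": 4.7, "dz": 0, "jaw": 0}])

```text
time_s: 40.18
tool_pos: [0.6886, 0.0547, 0.2476]
orientation: [[0.002, 1.0, -0.002], [1.0, -0.002, 0.001], [0.001, -0.002, -1.0]]
wrist_force: [0.5, -0.4, 1.1]
gripper_width: -0.0002
gripper_force: 0.0
```

Call:
carry_out(increments=[{"wx": 0, "wy": 0, "wz": 0, "dx": 0, "dy": 0, "dz": 0, "jaw": 0}, {"wx": 0, "wy": 0, "wz": 0, "dx": 0, "dy": 0, "dz": 0, "jaw": 0}, {"wx": 0, "wy": 0, "wz": 0, "dx": 0, "dy": 0, "dz": 0, "jaw": 0}, {"wx": 0, "wy": 0, "wz": 0, "dx": 0, "dy": 0, "dz": 0, "jaw": 0}, {"wx": 0, "wy": 0, "wz": 0, "dx": 0, "dy": 0, "dz": 0, "jaw": 0}])

```text
time_s: 40.6
tool_pos: [0.6861, 0.0567, 0.2496]
orientation: [[0.0, 1.0, 0.001], [1.0, -0.0, 0.0], [0.0, 0.001, -1.0]]
wrist_force: [0.3, -1.0, 0.2]
gripper_width: 0.0001
gripper_force: 0.0
```

```bash
python3 - <<'E'
from h import *
s=manip.observe();print(s['qpos'].round(1),s['tool_pos'],s['orientation'].round(3))
print(rel((.686,.057,.167),np.array([[0,1,0],[1,0,0],[0,0,-1.]])))
c,im,d=shot('scene','scene8'); v,u=np.mgrid[0:400,0:640]; X=world(c,d,np.c_[u.ravel(),v.ravel()])
C=np.array([.5335,.125]); ax=np.array([.989,-.148]); ay=np.array([.148,.989]); q=np.c_[(X[:,:2]-C)@ax,(X[:,:2]-C)@ay]
k=(X[:,2]>.09)&(X[:,2]<.225)&(q[:,0]>.06)&(q[:,0]<.125)&(abs(q[:,1])<.078)
p=np.polyfit(X[k,2],q[k,0],1); print(k.sum(),'slope',p,'lean deg',np.degrees(np.arctan(p[0])),'y',np.percentile(q[k,1],[1,99]),'zmax',X[k,2].max())
K=(X[:,2]>.05)&(X[:,0]>.6)&(X[:,0]<.75)&(X[:,1]>.2)&(X[:,1]<.45); print('spoon holder',X[K].min(0).round(3),X[K].max(0).round(3))
E
```

```text
[ -5.1  35.8  43.    0.  101.2  -5.1] [0.68605081 0.05665658 0.24956705] [[ 0.     1.     0.001]
 [ 1.    -0.     0.   ]
 [ 0.     0.001 -1.   ]]
(array([ 0.008, -0.003,  2.064]), array([ 0.008, -0.002, -0.002]))
1193 slope [0.22179045 0.06020088] lean deg 12.505231260818315 y [-0.07092312  0.07489429] zmax 0.22495612851394645
spoon holder [0.6   0.292 0.05 ] [0.743 0.45  0.221]
```

Call:
carry_out(increments=[{"wx": 0, "wy": 0, "wz": 0, "dx": 0, "dy": 0, "dz": 0.7, "jaw": 0}, {"wx": 0, "wy": 0, "wz": 0, "dx": 0, "dy": 0, "dz": 1.4, "jaw": 0}, {"wx": 0, "wy": 0, "wz": 0, "dx": 0, "dy": 0, "dz": 1.9, "jaw": 0}, {"wx": 0, "wy": 0, "wz": 0, "dx": 0, "dy": 0, "dz": 2.06, "jaw": 0}, {"wx": 0, "wy": 0, "wz": 0, "dx": 0, "dy": 0, "dz": 2.06, "jaw": 0}])

```text
time_s: 41.07
tool_pos: [0.686, 0.057, 0.1651]
orientation: [[-0.0, 1.0, -0.003], [1.0, 0.0, 0.0], [0.0, -0.003, -1.0]]
wrist_force: [0.3, 0.1, -0.3]
gripper_width: 0.0003
gripper_force: 0.0
```

Call:
carry_out(increments=[{"wx": 0, "wy": 0, "wz": 0, "dx": 0.06, "dy": -0.42, "dz": 0.05, "jaw": 0}, {"wx": 0, "wy": 0, "wz": 0, "dx": 0.12, "dy": -0.85, "dz": 0.1, "jaw": 0}, {"wx": 0, "wy": 0, "wz": 0, "dx": 0.18, "dy": -1.27, "dz": 0.15, "jaw": 0}, {"wx": 0, "wy": 0, "wz": 0, "dx": 0.25, "dy": -1.7, "dz": 0.2, "jaw": 0}, {"wx": 0, "wy": 0, "wz": 0, "dx": 0.31, "dy": -2.12, "dz": 0.25, "jaw": 0}])

```text
time_s: 41.48
tool_pos: [0.6059, 0.0687, 0.1645]
orientation: [[0.0, 1.0, 0.019], [1.0, -0.0, -0.002], [-0.002, 0.019, -1.0]]
wrist_force: [2.6, -0.2, 13.3]
gripper_width: -0.0001
gripper_force: 5.1
```

Call:
carry_out(increments=[{"wx": 0, "wy": 0, "wz": 0, "dx": 0.04, "dy": -0.25, "dz": 0.06, "jaw": 0}, {"wx": 0, "wy": 0, "wz": 0, "dx": 0.08, "dy": -0.5, "dz": 0.13, "jaw": 0}, {"wx": 0, "wy": 0, "wz": 0, "dx": 0.12, "dy": -0.75, "dz": 0.2, "jaw": 0}, {"wx": 0, "wy": 0, "wz": 0, "dx": 0.16, "dy": -1, "dz": 0.28, "jaw": 0}, {"wx": 0, "wy": 0, "wz": 0, "dx": 0.19, "dy": -1.24, "dz": 0.38, "jaw": 0}])

```text
time_s: 41.9
tool_pos: [0.5533, 0.0769, 0.1434]
orientation: [[-0.0, 1.0, 0.006], [1.0, 0.0, -0.0], [-0.0, 0.006, -1.0]]
wrist_force: [1.3, -0.5, 1.0]
gripper_width: 0.0002
gripper_force: 0.6
```

```bash
python3 - <<'E'
from h import *
s=manip.observe();print(s['tool_pos'],s['wrist_force'].round(1))
c,im,d=shot('scene','scene9'); v,u=np.mgrid[0:400,0:640]; X=world(c,d,np.c_[u.ravel(),v.ravel()])
C=np.array([.5335,.125]); ax=np.array([.989,-.148]); ay=np.array([.148,.989]); q=np.c_[(X[:,:2]-C)@ax,(X[:,:2]-C)@ay]
k=(X[:,2]>.09)&(X[:,2]<.24)&(abs(q[:,0])<.14)&(q[:,1]<.075)&(q[:,1]>.035)
for a in range(-8,13,1):
    kk=k&(abs(q[:,0]-a/100)<.005)
    if kk.sum()>3: print(a,np.percentile(X[kk,2],[5,50,95]).round(3),kk.sum())
E
```

```text
[0.5533301  0.07689325 0.14337495] [ 1.3 -0.5  1. ]
-1 [0.201 0.205 0.209] 58
0 [0.189 0.195 0.203] 113
1 [0.174 0.181 0.189] 115
2 [0.16  0.167 0.175] 113
3 [0.146 0.153 0.161] 111
4 [0.132 0.139 0.145] 107
5 [0.117 0.126 0.132] 107
6 [0.103 0.11  0.119] 106
7 [0.091 0.097 0.104] 93
```

The lid is at about 54° and following. Continuing.

Call:
carry_out(increments=[{"wx": 0, "wy": 0, "wz": 0, "dx": 0.02, "dy": -0.18, "dz": 0.12, "jaw": 0}, {"wx": 0, "wy": 0, "wz": 0, "dx": 0.05, "dy": -0.35, "dz": 0.26, "jaw": 0}, {"wx": 0, "wy": 0, "wz": 0, "dx": 0.07, "dy": -0.5, "dz": 0.42, "jaw": 0}, {"wx": 0, "wy": 0, "wz": 0, "dx": 0.09, "dy": -0.63, "dz": 0.58, "jaw": 0}, {"wx": 0, "wy": 0, "wz": 0, "dx": 0.11, "dy": -0.74, "dz": 0.75, "jaw": 0}])

```text
time_s: 42.37
tool_pos: [0.5234, 0.0812, 0.1119]
orientation: [[0.0, 1.0, 0.003], [1.0, -0.0, -0.0], [-0.0, 0.003, -1.0]]
wrist_force: [-0.0, 0.4, 1.5]
gripper_width: -0.0001
gripper_force: 0.5
```

Call:
carry_out(increments=[{"wx": 0, "wy": 0, "wz": 0, "dx": 0.02, "dy": -0.12, "dz": 0.15, "jaw": 0}, {"wx": 0, "wy": 0, "wz": 0, "dx": 0.03, "dy": -0.23, "dz": 0.3, "jaw": 0}, {"wx": 0, "wy": 0, "wz": 0, "dx": 0.05, "dy": -0.33, "dz": 0.45, "jaw": 0}, {"wx": 0, "wy": 0, "wz": 0, "dx": 0.06, "dy": -0.42, "dz": 0.6, "jaw": 0}, {"wx": 0, "wy": 0, "wz": 0, "dx": 0.075, "dy": -0.5, "dz": 0.75, "jaw": 0}])

```text
time_s: 42.78
tool_pos: [0.5026, 0.0843, 0.0803]
orientation: [[0.0, 1.0, -0.0], [1.0, -0.0, 0.0], [0.0, -0.0, -1.0]]
wrist_force: [0.2, 0.5, -0.0]
gripper_width: -0.0001
gripper_force: 0.3
```

Call:
carry_out(increments=[{"wx": 0, "wy": 0, "wz": 0, "dx": 0, "dy": -0.06, "dz": 0.1, "jaw": 0}, {"wx": 0, "wy": 0, "wz": 0, "dx": 0, "dy": -0.12, "dz": 0.2, "jaw": 0}, {"wx": 0, "wy": 0, "wz": 0, "dx": 0, "dy": -0.18, "dz": 0.3, "jaw": 0}, {"wx": 0, "wy": 0, "wz": 0, "dx": 0, "dy": -0.25, "dz": 0.4, "jaw": 0}, {"wx": 0, "wy": 0, "wz": 0, "dx": 0, "dy": -0.25, "dz": 0.45, "jaw": 0}])

```text
time_s: 43.2
tool_pos: [0.4921, 0.0843, 0.0622]
orientation: [[0.0, 1.0, -0.001], [1.0, -0.0, 0.0], [0.0, -0.001, -1.0]]
wrist_force: [-1.2, -0.8, 0.2]
gripper_width: -0.0
gripper_force: 0.2
```

```bash
cat > lid.py <<'E'
from h import *
s=manip.observe();print(s['tool_pos'],s['wrist_force'].round(1))
c,im,d=shot('scene','sceneL'); v,u=np.mgrid[0:400,0:640]; X=world(c,d,np.c_[u.ravel(),v.ravel()])
C=np.array([.5335,.125]); ax=np.array([.989,-.148]); ay=np.array([.148,.989]); q=np.c_[(X[:,:2]-C)@ax,(X[:,:2]-C)@ay]
k=(X[:,2]>.07)&(X[:,2]<.15)&(abs(q[:,0])<.072)&(q[:,1]<.07)&(q[:,1]>.03)
p=np.polyfit(q[k,0],X[k,2],1); r=X[k,2]-np.polyval(p,q[k,0]); print('lid angle deg',-np.degrees(np.arctan(p[0])).round(2),'z at free edge',np.polyval(p,-.075).round(4),'hinge',np.polyval(p,.075).round(4),k.sum(),r.std().round(4))
E
python3 lid.py
```

```text
[0.49210439 0.08427495 0.06223351] [-1.2 -0.8  0.2]
lid angle deg 1.49 z at free edge 0.0907 hinge 0.0868 704 0.0021
```

Call:
carry_out(increments=[{"wx": 0, "wy": 0, "wz": 0, "dx": 0, "dy": 0, "dz": 0.03, "jaw": 0}, {"wx": 0, "wy": 0, "wz": 0, "dx": 0, "dy": 0, "dz": 0.06, "jaw": 0}, {"wx": 0, "wy": 0, "wz": 0, "dx": 0, "dy": 0, "dz": 0.09, "jaw": 0}, {"wx": 0, "wy": 0, "wz": 0, "dx": 0, "dy": 0, "dz": 0.1, "jaw": 0}, {"wx": 0, "wy": 0, "wz": 0, "dx": 0, "dy": 0, "dz": 0.1, "jaw": 0}])

```text
time_s: 43.67
tool_pos: [0.4931, 0.0842, 0.0602]
orientation: [[-0.0, 1.0, 0.001], [1.0, 0.0, -0.0], [-0.0, 0.001, -1.0]]
wrist_force: [-5.7, 0.3, 15.5]
gripper_width: 0.0001
gripper_force: 7.6
```

Call:
carry_out(increments=[{"wx": 0, "wy": 0, "wz": 0, "dx": 0, "dy": 0, "dz": 0.02, "jaw": 0}, {"wx": 0, "wy": 0, "wz": 0, "dx": 0, "dy": 0, "dz": 0.03, "jaw": 0}, {"wx": 0, "wy": 0, "wz": 0, "dx": 0, "dy": 0, "dz": 0.04, "jaw": 0}, {"wx": 0, "wy": 0, "wz": 0, "dx": 0, "dy": 0, "dz": 0.05, "jaw": 0}, {"wx": 0, "wy": 0, "wz": 0, "dx": 0, "dy": 0, "dz": 0.05, "jaw": 0}])

```text
time_s: 44.08
tool_pos: [0.4932, 0.0842, 0.0599]
orientation: [[-0.0, 1.0, 0.003], [1.0, 0.0, -0.001], [-0.001, 0.003, -1.0]]
wrist_force: [-11.1, -1.1, 34.0]
gripper_width: 0.0004
gripper_force: 17.1
```

```bash
python3 lid.py
```

```text
[0.49321411 0.08422099 0.05994467] [-11.1  -1.1  34. ]
lid angle deg 0.37 z at free edge 0.088 hinge 0.0871 692 0.002
```

The lid is shut: 0.4°, firm stop at 34 N. Lifting off and measuring the dial.

Call:
carry_out(increments=[{"wx": 0, "wy": 0, "wz": 0, "dx": 0, "dy": 0, "dz": -0.8, "jaw": 0}, {"wx": 0, "wy": 0, "wz": 0, "dx": 0, "dy": 0, "dz": -1.7, "jaw": 0}, {"wx": 0, "wy": 0, "wz": 0, "dx": 0, "dy": 0, "dz": -2.6, "jaw": 0}, {"wx": 0, "wy": 0, "wz": 0, "dx": 0, "dy": 0, "dz": -3.5, "jaw": 0}, {"wx": 0, "wy": 0, "wz": 0, "dx": 0, "dy": 0, "dz": -3.8, "jaw": 0}])

```text
time_s: 44.55
tool_pos: [0.4945, 0.0842, 0.214]
orientation: [[-0.0, 1.0, 0.008], [1.0, 0.0, -0.001], [-0.001, 0.008, -1.0]]
wrist_force: [-0.6, -0.0, 0.6]
gripper_width: -0.0
gripper_force: 0.0
```

Call:
carry_out(increments=[{"wx": 0, "wy": 0, "wz": 0, "dx": 0.8, "dy": 0.4, "dz": 0, "jaw": 35}, {"wx": 0, "wy": 0, "wz": 0, "dx": 1.6, "dy": 0.8, "dz": 0, "jaw": 35}, {"wx": 0, "wy": 0, "wz": 0, "dx": 2.4, "dy": 1.2, "dz": 0, "jaw": 35}, {"wx": 0, "wy": 0, "wz": 0, "dx": 2.9, "dy": 1.45, "dz": 0, "jaw": 35}, {"wx": 0, "wy": 0, "wz": 0, "dx": 2.9, "dy": 1.45, "dz": 0, "jaw": 35}])

```text
time_s: 44.97
tool_pos: [0.5519, 0.2036, 0.2081]
orientation: [[-0.003, 1.0, 0.0], [1.0, 0.003, 0.001], [0.001, 0.0, -1.0]]
wrist_force: [0.5, 0.5, -1.6]
gripper_width: 0.035
gripper_force: 0.0
```

```bash
python3 lid.py; cat > dial.py <<'E'
from h import *
s=manip.observe();print(s['qpos'].round(1),s['tool_pos'])
c,im,d=shot('wrist','wD'); v,u=np.mgrid[0:400,0:640]; X=world(c,d,np.c_[u.ravel(),v.ravel()]); val=im.max(2).ravel()
for lo,hi in((.064,.075),(.05,.064),(.03,.05)):
    k=(X[:,2]>lo)&(X[:,2]<hi)&(X[:,0]>.48)&(X[:,0]<.62)&(X[:,1]>.215)&(X[:,1]<.32)
    Y=X[k]
    if len(Y)>10:
        print(lo,len(Y),'mean',Y.mean(0).round(4),cv2.minAreaRect((Y[:,:2]*1000).astype(np.float32)),'dark',np.median(val[k]),Y[:,2].max().round(4))
E
python3 dial.py
```

```text
[0.55185102 0.20356813 0.20808251] [ 0.5  0.5 -1.6]
lid angle deg 0.35 z at free edge 0.0883 hinge 0.0873 691 0.0017
[ 8.6 25.5 67.9  0.  86.7  8.4] [0.55112517 0.20177976 0.20811498]
0.064 790 mean [0.5538 0.2637 0.0677] ((553.9237670898438, 263.20660400390625), (13.986961364746094, 41.9400634765625), 24.22058868408203) dark 25.0 0.0702
0.03 2055 mean [0.5542 0.2644 0.0342] ((553.963134765625, 262.6370849609375), (65.36974334716797, 65.1205825805664), 16.988542556762695) dark 128.0 0.0436
```

```bash
python3 - <<'E'
from h import *
from scipy.spatial import cKDTree
P=[]
for n in('sceneL','side5','scene8','scene2','side4'):
    c,im,d=load(n); v,u=np.mgrid[0:400,0:640]; X=world(c,d,np.c_[u.ravel(),v.ravel()]); P.append(X[(d.ravel()>0)&(X[:,0]>.58)&(X[:,0]<.8)&(X[:,1]>.26)&(X[:,1]<.48)&(X[:,2]>.03)&(X[:,2]<.26)])
D=np.array([.5539,.2635])
for X in P:
    r=np.hypot(*(X[:,:2]-D).T)
    for lo,hi in((.03,.12),(.12,.16),(.16,.25)):
        k=(X[:,2]>lo)&(X[:,2]<hi)
        if k.any(): i=np.where(k)[0][r[k].argmin()]; print(lo,r[i].round(3),X[i].round(3),'az',np.degrees(np.arctan2(*(X[i,:2]-D)[::-1])).round(0),end=' | ')
    print()
c,im,d=load('wD'); v,u=np.mgrid[0:400,0:640]; X=world(c,d,np.c_[u.ravel(),v.ravel()])
k=(X[:,2]>.064)&(X[:,2]<.075)&(abs(X[:,0]-.554)<.04)&(abs(X[:,1]-.263)<.04); Y=X[k,:2]; w=np.linalg.svd(Y-Y.mean(0))[2] if len(Y)<2000 else None
print('long az',np.degrees(np.arctan2(w[0,1],w[0,0])))
E
```

```text
0.03 0.027 [0.581 0.261 0.032] az -5.0 | 0.12 0.119 [0.663 0.311 0.122] az 23.0 | 0.16 0.121 [0.666 0.309 0.199] az 22.0 | 
0.03 0.112 [0.653 0.316 0.088] az 28.0 | 0.12 0.132 [0.676 0.314 0.156] az 22.0 | 0.16 0.118 [0.663 0.306 0.188] az 21.0 | 
0.03 0.028 [0.581 0.264 0.034] az 0.0 | 0.12 0.119 [0.662 0.311 0.121] az 24.0 | 0.16 0.12 [0.665 0.309 0.197] az 22.0 | 
0.03 0.029 [0.581 0.272 0.033] az 17.0 | 0.12 0.119 [0.661 0.315 0.121] az 26.0 | 0.16 0.121 [0.666 0.309 0.198] az 22.0 | 
0.03 0.11 [0.655 0.308 0.113] az 24.0 | 0.12 0.122 [0.654 0.332 0.121] az 34.0 | 0.16 0.116 [0.663 0.303 0.193] az 20.0 | 
long az -65.54068219654904
```

Call:
carry_out(increments=[{"wx": 0, "wy": 0, "wz": -1, "dx": 0.5, "dy": 0.03, "dz": 0.6, "jaw": 35}, {"wx": 0, "wy": 0, "wz": -2, "dx": 1, "dy": 0.06, "dz": 1.2, "jaw": 35}, {"wx": 0, "wy": 0, "wz": -3, "dx": 1.56, "dy": 0.09, "dz": 1.8, "jaw": 35}, {"wx": 0, "wy": 0, "wz": -4.08, "dx": 1.56, "dy": 0.09, "dz": 2.4, "jaw": 35}, {"wx": 0, "wy": 0, "wz": -4.08, "dx": 1.56, "dy": 0.09, "dz": 2.4, "jaw": 35}])

```text
time_s: 45.48
tool_pos: [0.552, 0.2617, 0.1085]
orientation: [[-0.418, 0.908, -0.008], [0.908, 0.418, -0.002], [0.001, -0.008, -1.0]]
wrist_force: [-0.8, -0.7, 0.3]
gripper_width: 0.0352
gripper_force: 0.0
```

Call:
carry_out(increments=[{"wx": 0, "wy": 0, "wz": 0, "dx": 0, "dy": 0, "dz": 0, "jaw": 35}, {"wx": 0, "wy": 0, "wz": 0, "dx": 0, "dy": 0, "dz": 0, "jaw": 35}, {"wx": 0, "wy": 0, "wz": 0, "dx": 0, "dy": 0, "dz": 0, "jaw": 35}, {"wx": 0, "wy": 0, "wz": 0, "dx": 0, "dy": 0, "dz": 0, "jaw": 35}, {"wx": 0, "wy": 0, "wz": 0, "dx": 0, "dy": 0, "dz": 0, "jaw": 35}])

```text
time_s: 45.9
tool_pos: [0.5549, 0.2623, 0.114]
orientation: [[-0.413, 0.911, 0.002], [0.911, 0.413, 0.0], [-0.0, 0.002, -1.0]]
wrist_force: [0.1, -0.4, 0.5]
gripper_width: 0.035
gripper_force: 0.0
```

```bash
python3 dial.py; python3 -c "
from h import *
t=np.radians(114.4); Rt=np.array([[np.cos(t),np.sin(t),0],[np.sin(t),-np.cos(t),0],[0,0,-1.]])
print(rel((.5539,.2635,.022),Rt))"
```

```text
[ 14.3  32.3  71.9   0.   75.6 -10.1] [0.55489957 0.26234999 0.11398458]
0.064 1214 mean [0.5533 0.2643 0.0677] ((553.7568969726562, 263.4851989746094), (13.691781044006348, 41.40592575073242), 23.759939193725586) dark 27.0 0.0703
0.05 115 mean [0.5457 0.2814 0.0571] ((547.9926147460938, 262.519287109375), (12.631645202636719, 42.101890563964844), 5.761457443237305) dark 20.0 0.0639
0.03 3241 mean [0.5522 0.2672 0.0343] ((553.7579956054688, 264.331787109375), (65.51376342773438, 64.71720886230469), 27.977550506591797) dark 130.0 0.0497
(array([ 0.035, -0.013,  2.293]), array([0.014, 0.003, 0.002]))
```

Call:
carry_out(increments=[{"wx": 0, "wy": 0, "wz": 0, "dx": 0.03, "dy": 0, "dz": 0.6, "jaw": 35}, {"wx": 0, "wy": 0, "wz": 0, "dx": 0.03, "dy": 0, "dz": 1.2, "jaw": 35}, {"wx": 0, "wy": 0, "wz": 0, "dx": 0.03, "dy": 0, "dz": 1.8, "jaw": 35}, {"wx": 0, "wy": 0, "wz": 0, "dx": 0.03, "dy": 0, "dz": 2.2, "jaw": 35}, {"wx": 0, "wy": 0, "wz": 0, "dx": 0.03, "dy": 0, "dz": 2.29, "jaw": 35}])

```text
time_s: 46.37
tool_pos: [0.5526, 0.2633, 0.0187]
orientation: [[-0.414, 0.91, -0.004], [0.91, 0.414, -0.001], [0.001, -0.004, -1.0]]
wrist_force: [-1.9, 0.6, -1.0]
gripper_width: 0.0351
gripper_force: 0.0
```

Call:
carry_out(increments=[{"wx": 0, "wy": 0, "wz": 0, "dx": 0, "dy": 0, "dz": 0, "jaw": 35}, {"wx": 0, "wy": 0, "wz": 0, "dx": 0, "dy": 0, "dz": 0, "jaw": 8}, {"wx": 0, "wy": 0, "wz": 0, "dx": 0, "dy": 0, "dz": 0, "jaw": 8}, {"wx": 0, "wy": 0, "wz": 0, "dx": 0, "dy": 0, "dz": 0, "jaw": 8}, {"wx": 0, "wy": 0, "wz": 0, "dx": 0, "dy": 0, "dz": 0, "jaw": 8}], newtons=25)

```text
time_s: 46.78
tool_pos: [0.5538, 0.2635, 0.0228]
orientation: [[-0.414, 0.91, 0.001], [0.91, 0.414, -0.0], [-0.001, 0.0, -1.0]]
wrist_force: [-4.9, -2.0, 5.9]
gripper_width: 0.0134
gripper_force: 27.3
```

Call:
carry_out(increments=[{"wx": 0, "wy": 0, "wz": 0.6, "dx": 0, "dy": 0, "dz": 0, "jaw": 8}, {"wx": 0, "wy": 0, "wz": 1.5, "dx": 0, "dy": 0, "dz": 0, "jaw": 8}, {"wx": 0, "wy": 0, "wz": 2.4, "dx": 0, "dy": 0, "dz": 0, "jaw": 8}, {"wx": 0, "wy": 0, "wz": 3.3, "dx": 0, "dy": 0, "dz": 0, "jaw": 8}, {"wx": 0, "wy": 0, "wz": 4.2, "dx": 0, "dy": 0, "dz": 0, "jaw": 8}])

```text
time_s: 47.2
tool_pos: [0.5541, 0.2635, 0.0228]
orientation: [[0.017, 1.0, 0.001], [1.0, -0.017, -0.0], [-0.0, 0.001, -1.0]]
wrist_force: [-3.0, -2.4, 4.2]
gripper_width: 0.0134
gripper_force: 27.1
```

Call:
carry_out(increments=[{"wx": 0, "wy": 0, "wz": 0.9, "dx": 0, "dy": 0, "dz": 0, "jaw": 8}, {"wx": 0, "wy": 0, "wz": 1.8, "dx": 0, "dy": 0, "dz": 0, "jaw": 8}, {"wx": 0, "wy": 0, "wz": 2.7, "dx": 0, "dy": 0, "dz": 0, "jaw": 8}, {"wx": 0, "wy": 0, "wz": 3.6, "dx": 0, "dy": 0, "dz": 0, "jaw": 8}, {"wx": 0, "wy": 0, "wz": 4.5, "dx": 0, "dy": 0, "dz": 0, "jaw": 8}])

```text
time_s: 47.62
tool_pos: [0.5544, 0.2634, 0.0228]
orientation: [[0.469, 0.883, 0.002], [0.883, -0.469, -0.0], [0.0, 0.002, -1.0]]
wrist_force: [-2.4, -3.8, 4.5]
gripper_width: 0.0136
gripper_force: 27.0
```

Call:
carry_out(increments=[{"wx": 0, "wy": 0, "wz": 0.9, "dx": 0, "dy": 0, "dz": 0, "jaw": 8}, {"wx": 0, "wy": 0, "wz": 1.7, "dx": 0, "dy": 0, "dz": 0, "jaw": 8}, {"wx": 0, "wy": 0, "wz": 2, "dx": 0, "dy": 0, "dz": 0, "jaw": 8}, {"wx": 0, "wy": 0, "wz": 2, "dx": 0, "dy": 0, "dz": 0, "jaw": 35}, {"wx": 0, "wy": 0, "wz": 2, "dx": 0, "dy": 0, "dz": 0, "jaw": 35}])

```text
time_s: 48.03
tool_pos: [0.5545, 0.264, 0.0221]
orientation: [[0.638, 0.77, 0.002], [0.77, -0.638, 0.001], [0.002, 0.001, -1.0]]
wrist_force: [-0.2, 0.3, 0.6]
gripper_width: 0.0343
gripper_force: 0.0
```

Call:
carry_out(increments=[{"wx": 0, "wy": 0, "wz": 0, "dx": 0, "dy": 0, "dz": 0, "jaw": 35}, {"wx": 0, "wy": 0, "wz": 0, "dx": 0, "dy": 0, "dz": -0.5, "jaw": 35}, {"wx": 0, "wy": 0, "wz": 0, "dx": 0, "dy": 0, "dz": -1.3, "jaw": 35}, {"wx": 0, "wy": 0, "wz": 0, "dx": 0, "dy": 0, "dz": -2.2, "jaw": 35}, {"wx": 0, "wy": 0, "wz": 0, "dx": 0, "dy": 0, "dz": -3, "jaw": 35}])

```text
time_s: 48.45
tool_pos: [0.554, 0.2639, 0.1433]
orientation: [[0.638, 0.77, 0.001], [0.77, -0.638, 0.0], [0.001, 0.0, -1.0]]
wrist_force: [0.6, 0.5, 0.1]
gripper_width: 0.0352
gripper_force: 0.0
```

```bash
python3 dial.py; python3 -c "
from h import *
s=manip.observe(); print(np.degrees(np.arctan2(s['orientation'][1,0],s['orientation'][0,0])))"
```

```text
[14.4 30.9 69.5  0.  79.6 54.1] [0.5539976  0.26386514 0.14330669]
0.064 995 mean [0.5548 0.2644 0.0677] ((554.4966430664062, 263.6433410644531), (41.28511428833008, 13.923284530639648), 49.841129302978516) dark 24.0 0.0707
0.05 81 mean [0.5671 0.279  0.0568] ((566.5362548828125, 278.5268859863281), (2.9979805946350098, 13.581340789794922), 54.4849967956543) dark 18.0 0.064
0.03 2660 mean [0.5565 0.2666 0.0343] ((554.3970947265625, 263.797119140625), (64.97659301757812, 65.78795623779297), 50.26823043823242) dark 126.0 0.0494
50.34595739390752
```

The bar is now at azimuth 50°, so the dial is about 2.1 rad. Flipping the hand half a turn keeps the camera away from the spoons for the last part.

Call:
carry_out(increments=[{"wx": 0, "wy": 0, "wz": -1, "dx": 0, "dy": 0, "dz": 0, "jaw": 35}, {"wx": 0, "wy": 0, "wz": -2, "dx": 0, "dy": 0, "dz": 0, "jaw": 35}, {"wx": 0, "wy": 0, "wz": -3, "dx": 0, "dy": 0, "dz": 0, "jaw": 35}, {"wx": 0, "wy": 0, "wz": -4, "dx": 0, "dy": 0, "dz": 0, "jaw": 35}, {"wx": 0, "wy": 0, "wz": -5, "dx": 0, "dy": 0, "dz": 0, "jaw": 35}])

```text
time_s: 48.92
tool_pos: [0.554, 0.2639, 0.1411]
orientation: [[0.163, 0.987, 0.0], [0.987, -0.163, 0.0], [0.0, 0.0, -1.0]]
wrist_force: [-0.5, 0.4, -0.9]
gripper_width: 0.0354
gripper_force: 0.0
```

Call:
carry_out(increments=[{"wx": 0, "wy": 0, "wz": -1, "dx": 0, "dy": 0, "dz": 0, "jaw": 35}, {"wx": 0, "wy": 0, "wz": -2, "dx": 0, "dy": 0, "dz": 0, "jaw": 35}, {"wx": 0, "wy": 0, "wz": -3, "dx": 0, "dy": 0, "dz": 0, "jaw": 35}, {"wx": 0, "wy": 0, "wz": -4, "dx": 0, "dy": 0, "dz": 0, "jaw": 35}, {"wx": 0, "wy": 0, "wz": -5, "dx": 0, "dy": 0, "dz": 0, "jaw": 35}])

```text
time_s: 49.33
tool_pos: [0.554, 0.2639, 0.1411]
orientation: [[-0.352, 0.936, 0.0], [0.936, 0.352, 0.0], [0.0, 0.0, -1.0]]
wrist_force: [-0.3, 1.0, -0.1]
gripper_width: 0.0349
gripper_force: 0.0
```

Call:
carry_out(increments=[{"wx": 0, "wy": 0, "wz": -1, "dx": 0, "dy": 0, "dz": 0, "jaw": 35}, {"wx": 0, "wy": 0, "wz": -2, "dx": 0, "dy": 0, "dz": 0, "jaw": 35}, {"wx": 0, "wy": 0, "wz": -3, "dx": 0, "dy": 0, "dz": 0, "jaw": 35}, {"wx": 0, "wy": 0, "wz": -4, "dx": 0, "dy": 0, "dz": 0, "jaw": 35}, {"wx": 0, "wy": 0, "wz": -5, "dx": 0, "dy": 0, "dz": 0, "jaw": 35}])

```text
time_s: 49.75
tool_pos: [0.554, 0.2639, 0.1411]
orientation: [[-0.773, 0.634, 0.0], [0.634, 0.773, 0.0], [-0.0, 0.0, -1.0]]
wrist_force: [0.2, 0.4, -0.1]
gripper_width: 0.0353
gripper_force: 0.0
```

Call:
carry_out(increments=[{"wx": 0, "wy": 0, "wz": -1, "dx": 0, "dy": 0, "dz": 0, "jaw": 35}, {"wx": 0, "wy": 0, "wz": -2, "dx": 0, "dy": 0, "dz": 0, "jaw": 35}, {"wx": 0, "wy": 0, "wz": -3, "dx": 0, "dy": 0, "dz": 0, "jaw": 35}, {"wx": 0, "wy": 0, "wz": -4, "dx": 0, "dy": 0, "dz": 0, "jaw": 35}, {"wx": 0, "wy": 0, "wz": -5, "dx": 0, "dy": 0, "dz": 0, "jaw": 35}])

```text
time_s: 50.17
tool_pos: [0.554, 0.2639, 0.1411]
orientation: [[-0.987, 0.163, 0.0], [0.163, 0.987, 0.0], [-0.0, 0.0, -1.0]]
wrist_force: [-0.1, -0.6, -1.1]
gripper_width: 0.0349
gripper_force: 0.0
```

Call:
carry_out(increments=[{"wx": 0, "wy": 0, "wz": -1, "dx": 0, "dy": 0, "dz": 0, "jaw": 35}, {"wx": 0, "wy": 0, "wz": -2, "dx": 0, "dy": 0, "dz": 0, "jaw": 35}, {"wx": 0, "wy": 0, "wz": -3, "dx": 0, "dy": 0, "dz": 0, "jaw": 35}, {"wx": 0, "wy": 0, "wz": -4, "dx": 0, "dy": 0, "dz": 0, "jaw": 35}, {"wx": 0, "wy": 0, "wz": -5, "dx": 0, "dy": 0, "dz": 0, "jaw": 35}])

```text
time_s: 50.58
tool_pos: [0.554, 0.2639, 0.1411]
orientation: [[-0.936, -0.352, 0.0], [-0.352, 0.936, 0.0], [-0.0, 0.0, -1.0]]
wrist_force: [0.9, -0.3, 0.4]
gripper_width: 0.0349
gripper_force: 0.0
```

Call:
carry_out(increments=[{"wx": 0, "wy": 0, "wz": -1, "dx": 0, "dy": 0, "dz": 0, "jaw": 35}, {"wx": 0, "wy": 0, "wz": -2, "dx": 0, "dy": 0, "dz": 0, "jaw": 35}, {"wx": 0, "wy": 0, "wz": -3, "dx": 0, "dy": 0, "dz": 0, "jaw": 35}, {"wx": 0, "wy": 0, "wz": -4, "dx": 0, "dy": 0, "dz": 0, "jaw": 35}, {"wx": 0, "wy": 0, "wz": -5, "dx": 0, "dy": 0, "dz": 0, "jaw": 35}])

```text
time_s: 51.0
tool_pos: [0.554, 0.2639, 0.1411]
orientation: [[-0.634, -0.773, 0.0], [-0.773, 0.634, 0.0], [-0.0, -0.0, -1.0]]
wrist_force: [-0.6, -0.3, -0.3]
gripper_width: 0.035
gripper_force: 0.0
```

```bash
python3 dial.py; python3 -c "
from h import *
t=np.radians(230.3); Rt=np.array([[np.cos(t),np.sin(t),0],[np.sin(t),-np.cos(t),0],[0,0,-1.]])
print(rel((.5542,.2636,.022),Rt))"
```

```text
[  14.4   31.    69.6    0.    79.4 -126.2] [0.55402418 0.26388102 0.14113165]
0.064 995 mean [0.553  0.2617 0.0677] ((553.5700073242188, 262.651611328125), (41.14382553100586, 13.442527770996094), 50.15695571899414) dark 26.0 0.0702
0.05 83 mean [0.5411 0.2471 0.0567] ((541.369384765625, 247.7692108154297), (2.9356069564819336, 13.602088928222656), 48.77985382080078) dark 15.0 0.0638
0.03 2685 mean [0.5515 0.2598 0.0343] ((553.2340087890625, 261.9900207519531), (64.02897644042969, 66.31776428222656), 50.828125) dark 115.0 0.05
(array([ 0.003, -0.008,  2.978]), array([-0.   ,  0.003,  0.111]))
```

Call:
carry_out(increments=[{"wx": 0, "wy": 0, "wz": 0, "dx": 0, "dy": 0, "dz": 0.8, "jaw": 35}, {"wx": 0, "wy": 0, "wz": 0, "dx": 0, "dy": 0, "dz": 1.6, "jaw": 35}, {"wx": 0, "wy": 0, "wz": 0, "dx": 0, "dy": 0, "dz": 2.4, "jaw": 35}, {"wx": 0, "wy": 0, "wz": 0, "dx": 0, "dy": 0, "dz": 2.8, "jaw": 35}, {"wx": 0, "wy": 0, "wz": 0, "dx": 0, "dy": 0, "dz": 2.97, "jaw": 35}])

```text
time_s: 51.47
tool_pos: [0.5526, 0.2634, 0.0195]
orientation: [[-0.64, -0.768, -0.004], [-0.768, 0.64, -0.001], [0.004, 0.003, -1.0]]
wrist_force: [-0.1, -0.4, 0.7]
gripper_width: 0.035
gripper_force: 0.0
```

Call:
carry_out(increments=[{"wx": 0, "wy": 0, "wz": 0, "dx": 0, "dy": 0, "dz": 0, "jaw": 35}, {"wx": 0, "wy": 0, "wz": 0, "dx": 0, "dy": 0, "dz": 0, "jaw": 8}, {"wx": 0, "wy": 0, "wz": 0, "dx": 0, "dy": 0, "dz": 0, "jaw": 8}, {"wx": 0, "wy": 0, "wz": 0, "dx": 0, "dy": 0, "dz": 0, "jaw": 8}, {"wx": 0, "wy": 0, "wz": 0, "dx": 0, "dy": 0, "dz": 0, "jaw": 8}])

```text
time_s: 51.88
tool_pos: [0.5549, 0.264, 0.024]
orientation: [[-0.639, -0.769, 0.003], [-0.769, 0.639, 0.001], [-0.003, -0.002, -1.0]]
wrist_force: [0.5, -0.3, 6.5]
gripper_width: 0.0133
gripper_force: 29.2
```

Call:
carry_out(increments=[{"wx": 0, "wy": 0, "wz": 0.7, "dx": 0, "dy": 0, "dz": 0, "jaw": 8}, {"wx": 0, "wy": 0, "wz": 1.5, "dx": 0, "dy": 0, "dz": 0, "jaw": 8}, {"wx": 0, "wy": 0, "wz": 2.3, "dx": 0, "dy": 0, "dz": 0, "jaw": 8}, {"wx": 0, "wy": 0, "wz": 3.1, "dx": 0, "dy": 0, "dz": 0, "jaw": 8}, {"wx": 0, "wy": 0, "wz": 3.8, "dx": 0, "dy": 0, "dz": 0, "jaw": 8}])

```text
time_s: 52.3
tool_pos: [0.5553, 0.2636, 0.024]
orientation: [[-0.889, -0.458, 0.004], [-0.458, 0.889, 0.0], [-0.003, -0.002, -1.0]]
wrist_force: [2.6, -2.8, 6.0]
gripper_width: 0.0134
gripper_force: 29.3
```

Call:
carry_out(increments=[{"wx": 0, "wy": 0, "wz": 0.3, "dx": 0, "dy": 0, "dz": 0, "jaw": 8}, {"wx": 0, "wy": 0, "wz": 0.6, "dx": 0, "dy": 0, "dz": 0, "jaw": 8}, {"wx": 0, "wy": 0, "wz": 0.9, "dx": 0, "dy": 0, "dz": 0, "jaw": 8}, {"wx": 0, "wy": 0, "wz": 1.2, "dx": 0, "dy": 0, "dz": 0, "jaw": 8}, {"wx": 0, "wy": 0, "wz": 1.2, "dx": 0, "dy": 0, "dz": 0, "jaw": 8}])

```text
time_s: 52.72
tool_pos: [0.5554, 0.2635, 0.024]
orientation: [[-0.938, -0.347, 0.004], [-0.347, 0.938, -0.001], [-0.004, -0.002, -1.0]]
wrist_force: [2.4, -3.4, 5.8]
gripper_width: 0.0133
gripper_force: 37.7
```

```bash
python3 -c "
from h import *
s=manip.observe(); print(s['qpos'].round(1),np.degrees(np.arctan2(s['orientation'][1,0],s['orientation'][0,0])),s['torque'].round(2),s['wrist_force'].round(1))"
```

```text
[ 14.4  38.1  77.7  -0.1  64.  -95.8] -159.7134393714156 [-0.39 -0.3   0.98] [ 2.4 -3.4  5.8]
```

The end stop is reached: about 151° and 1 N·m resisting. Releasing and retreating.

Call:
carry_out(increments=[{"wx": 0, "wy": 0, "wz": 0, "dx": 0, "dy": 0, "dz": 0, "jaw": 35}, {"wx": 0, "wy": 0, "wz": 0, "dx": 0, "dy": 0, "dz": 0, "jaw": 35}, {"wx": 0, "wy": 0, "wz": 0, "dx": 0, "dy": 0, "dz": 0, "jaw": 35}, {"wx": 0, "wy": 0, "wz": 0, "dx": 0, "dy": 0, "dz": -0.4, "jaw": 35}, {"wx": 0, "wy": 0, "wz": 0, "dx": 0, "dy": 0, "dz": -1, "jaw": 35}])

```text
time_s: 53.13
tool_pos: [0.5524, 0.2634, 0.0607]
orientation: [[-0.938, -0.346, -0.005], [-0.346, 0.938, -0.001], [0.005, 0.001, -1.0]]
wrist_force: [0.4, 0.3, 0.6]
gripper_width: 0.0349
gripper_force: 0.0
```

Call:
carry_out(increments=[{"wx": 0, "wy": 0, "wz": 0, "dx": 0, "dy": 0, "dz": -0.8, "jaw": 35}, {"wx": 0, "wy": 0, "wz": 0, "dx": 0, "dy": 0, "dz": -1.6, "jaw": 35}, {"wx": 0, "wy": 0, "wz": 0, "dx": 0, "dy": 0, "dz": -2.4, "jaw": 35}, {"wx": 0, "wy": 0, "wz": 0, "dx": 0, "dy": 0, "dz": -2.8, "jaw": 35}, {"wx": 0, "wy": 0, "wz": 0, "dx": 0, "dy": 0, "dz": -2.8, "jaw": 35}])

```text
time_s: 53.55
tool_pos: [0.5552, 0.2642, 0.1786]
orientation: [[-0.938, -0.347, 0.007], [-0.347, 0.938, 0.002], [-0.007, -0.001, -1.0]]
wrist_force: [-0.6, 0.0, -0.4]
gripper_width: 0.0351
gripper_force: 0.0
```

```bash
python3 dial.py; python3 lid.py; python3 -c "
from h import *
cupfit('fin','scene')
c,im,d=load('wD'); v,u=np.mgrid[0:400,0:640]; X=world(c,d,np.c_[u.ravel(),v.ravel()])
k=(X[:,2]>.064)&(X[:,2]<.075)&(abs(X[:,0]-.554)<.04)&(abs(X[:,1]-.263)<.04); Y=X[k,:2]; w=np.linalg.svd(Y-Y.mean(0),full_matrices=False)[2]
a=np.degrees(np.arctan2(w[0,1],w[0,0]))%180; print('bar az',a,'dial rad',np.radians((-8.5-a)%180))"
```

```text
[ 14.4  29.2  66.3   0.   84.  -95.9] [0.55523427 0.26424971 0.17864415]
0.064 786 mean [0.553  0.2625 0.0677] ((553.7049560546875, 262.75494384765625), (41.264461517333984, 13.946942329406738), 22.29902458190918) dark 27.0 0.0716
0.05 62 mean [0.5351 0.2552 0.0573] ((535.8262329101562, 255.7957305908203), (3.9331679344177246, 13.610501289367676), 13.591968536376953) dark 16.0 0.0639
0.03 2139 mean [0.5504 0.2617 0.0343] ((553.7639770507812, 262.6873474121094), (65.3644790649414, 65.69792175292969), 29.743408203125) dark 117.0 0.0495
[0.5543572  0.26398783 0.17594929] [-0.9  0.3 -0.6]
lid angle deg 0.4 z at free edge 0.0883 hinge 0.0873 697 0.0018
tcp [0.5537 0.2638 0.1741] w 0.0349
rim [ 0.4775 -0.1644] 136 0.0008 zmax 0.0936
bar az 22.429904673425384 dial rad 2.601763979710539
```

Dial at 2.60 rad, lid shut, cup on its coaster. Handing in.

```bash
python3 -c "
from h import *
print(manip.sign_off())"
```

```text
the job is handed in; nothing more can be done
None
```

The job is handed in after about 54 s of the 210 s allowed. By my measurements all ten hazelnuts are in the shut tiffin (lid at 0.4°), the cup stands upright on its coaster and the dial is at its end stop (2.60 rad). The sign-off gave no verdict, and I viewed 17 pictures where the limit was 14.

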